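# Bottle the tissue cassettes under a push-and-turn safety cap

### The job

Hook the steel tray of cassettes by the lip at its far (left) end and drag it to the right along the bench until the whole tray is past the right-hand side of the blood analyser. Only then open the specimen jar, whose safety cap must be kept pressed down firmly while it is turned (its vapour is harmful, so everything is brought near first), set the cap aside and put every cassette from the tray into the jar. Close the jar again, pressing and turning the cap until it locks in its first place, and leave the other things on the bench as they stand.

Things in the scene. Friction and masses are not known exactly. Their poses are not given: they have to be found in the camera images.
- cap_grip (a point): Middle of the grip bar on the grey safety cap of the jar (round, 96 mm across, 30 mm high without the bar, 90 g, loose, locked on the jar at first). Bar: 12 mm thick, 52 mm long, 22 mm high on the cap's flat top; this point is half-way up, 11 mm above the flat top, 41 mm above the skirt's lower edge. x along the bar, z up; half a turn gives the same cap.
- cap: The same cap, at the centre of its skirt's lower edge; axes as cap_grip. To open: press it down 7 to 9 mm (11 to 13 N; teeth hold it fast when hardly pressed), turn it anticlockwise seen from above by 60 to 100 degrees (free from 45, a stop at 130), let it rise, lift it straight off. Two lugs in the skirt, under the bar's ends, catch under ledges of the neck.
- jar_mouth (a point): Centre of the mouth of the white specimen jar, on top of its sealing ring, 116 mm above the bench; z up, x where the bar lies when locked (either way round); cap_grip is then 15 mm above this point. Jar 89 mm across, neck 66 mm, opening 57 mm clear, inner floor 11 mm above the bench, in a round holder (116 mm across) screwed to the bench.
- jar: The same jar, at bench height. To close: lower the cap straight over the mouth with the bar 60 to 100 degrees anticlockwise of x (enters within about 1.5 mm of centre), press it 7 to 9 mm below the locked height, turn it clockwise until the bar lies along x (a stop 5 degrees beyond) and let it rise: it snaps into notches with 5 degrees of play either way.
- jar_seal (a joint): How far the sprung sealing ring on the jar's mouth is pressed down (m): 0 when free or under a locked cap, 0.010 at its hard stop. It pushes up with 5 N at first and 0.9 N more for each mm.
- tray_far_lip (a point): Middle of the far (left, +y) lip of the steel tray, on its top edge, 17 mm above the worktop. The tray is 112 mm wide (its x), 170 mm long (its y, from the near end at -y to this far end), with walls 2 mm thick, a floor 2 mm thick and a rolled lip 5 mm thick all round; it weighs 450 g and slides freely on the bench. z is up. Cassettes lie in it, their undersides 2 mm above the bench.
- analyser_side (a point): A point on the bench at the front right-hand corner of the blood analyser; its y is that of the analyser's right-hand side. The microscope (its eyepieces 240 mm high) begins 255 mm to the right (-y) of it, so there is room for the tray in between.
- cassette_a_center (a point): Centre of a small translucent cassette, 34 x 18 x 10 mm, 12 g: its z runs along the 34 mm, its x along the 18 mm, its y along the 10 mm. It starts lying on its broad side in the tray. May be absent.
- cassette_b_center (a point): Centre of a small translucent cassette, 34 x 18 x 10 mm, 12 g: its z runs along the 34 mm, its x along the 18 mm, its y along the 10 mm. It starts lying on its broad side in the tray. May be absent.
- cassette_c_center (a point): Centre of a small translucent cassette, 34 x 18 x 10 mm, 12 g: its z runs along the 34 mm, its x along the 18 mm, its y along the 10 mm. It starts lying on its broad side in the tray. May be absent.
- cassette_d_center (a point): Centre of a small translucent cassette, 34 x 18 x 10 mm, 12 g: its z runs along the 34 mm, its x along the 18 mm, its y along the 10 mm. It starts lying on its broad side in the tray. May be absent.
- cassette_e_center (a point): Centre of a small translucent cassette, 34 x 18 x 10 mm, 12 g: its z runs along the 34 mm, its x along the 18 mm, its y along the 10 mm. It starts lying on its broad side in the tray. May be absent.
- sample_cup: Bystander: sample cup with a lid, 58 mm across, 70 mm high; origin under its centre.
- timer: Bystander: bench timer, 66 x 66 x 18 mm; origin under its centre.
- alcohol_bottle: Bystander: brown bottle, 47 mm across, 88 mm high; origin under its centre.
- stain_bottle: Bystander: small white dropper bottle, 36 mm across, 98 mm high; origin under its centre.
- marker: Bystander: marker pen, 135 mm long, 17 mm thick, lying; origin under its centre.

How it is judged (in metres and radians):
On the way, in this order (a step that is already met when the one before it is completed fails the run):
1. the tray has been dragged clear of the analyser, with the jar still closed (world y of tray_far_lip below 0.125 m and angle between tray_far_lip's own z axis and vertical below 0.1 rad and not (distance between cap_grip and jar_mouth above 0.08 m)), for 0.2 s.
2. the cap, pressed down at least 5 mm, has been turned past its teeth (value of joint jar_seal above 0.005 m and angle between the x axis of cap_grip and the x axis of jar_mouth, either way round above 0.4 rad and distance between cap_grip and jar_mouth below 0.03 m), for 0.1 s.
3. the cap is off the jar (distance between cap_grip and jar_mouth above 0.08 m), for 0.2 s.
4. every cassette is in the open jar (horizontal distance between each of cassette_a_center, cassette_b_center, cassette_c_center, cassette_d_center, cassette_e_center and jar_mouth below 0.045 m and height (world z) of each of cassette_a_center, cassette_b_center, cassette_c_center, cassette_d_center, cassette_e_center below 0.09 m and distance between cap_grip and jar_mouth above 0.08 m), for 0.2 s.
At the end, for the whole second after the job is handed in: Every cassette lies in the jar; the cap is locked on the jar: centred within 6 mm, its bar within 15 degrees of the jar's x, at its locked height within 3.5 mm, at rest; the tray stands level with its far lip no more than 5 mm left of the analyser's right-hand side (horizontal distance between each of cassette_a_center, cassette_b_center, cassette_c_center, cassette_d_center, cassette_e_center and jar_mouth below 0.045 m and height (world z) of each of cassette_a_center, cassette_b_center, cassette_c_center, cassette_d_center, cassette_e_center below 0.09 m and world y of tray_far_lip below 0.125 m and angle between tray_far_lip's own z axis and vertical below 0.1 rad and horizontal distance between cap_grip and jar_mouth below 0.006 m and z of cap_grip in the frame of jar_mouth between 0.011 and 0.018 m and angle between the x axis of cap_grip and the x axis of jar_mouth, either way round below 0.25 rad and linear speed of cap below 0.02 m/s); the robot touches nothing.
It fails at once if the sample cup is pushed more than 5 cm (distance of sample_cup from where it was at the start of the episode above 0.05 m).
It fails at once if the timer is pushed more than 5 cm (distance of timer from where it was at the start of the episode above 0.05 m).
It fails at once if the alcohol bottle is pushed more than 5 cm (distance of alcohol_bottle from where it was at the start of the episode above 0.05 m).
It fails at once if the stain bottle is pushed more than 5 cm (distance of stain_bottle from where it was at the start of the episode above 0.05 m).
It fails at once if the marker is pushed more than 5 cm (distance of marker from where it was at the start of the episode above 0.05 m).
Of cassette_a, cassette_b, cassette_c, cassette_d, cassette_e only 2 to 4 are there at a start; the rules pass over those that are not, and their reading is None.
At some moment in a run one of cassette_a, cassette_b, cassette_c, cassette_d, cassette_e, tray may be knocked a few centimetres aside while the robot is not near it.
It also fails if it takes over 210 s, if anything falls off the work surface, if the arm or the gripper's body presses on something with over 40 N, if the wrist force passes 120 N, or if a joint passes its speed limit or range.

### The arm

A 6-joint arm with a two-finger parallel gripper is mounted at the origin on a cart in front of the work surface, level with it; the furniture and walls round the work are solid. World frame = base frame: x ahead of the robot, y to its left, z up, the work surface at z = 0. Lengths are in mm, angles in degrees, forces in N, time in s.
With the tool pointing down it reaches from about 350 to 850 mm from the base axis. Payload 8.1 kg.
Tool frame: the origin (TCP) lies on the front face of the gripper's body, between the roots of the fingers; the fingertips stand r.finger_overhang ahead of it and the grasp point (between the pads) lies 54 mm ahead of it (r.finger_overhang is the distance from the TCP to the fingertips, in mm); y points along the fingers, z is the direction in which the jaws open and shut, and the axes are right-handed (so a half turn about y gives the same grasp; the last joint's range is limited). The gripper opens to 85 mm and grips with 20 to 120 N. Pads are 22 mm wide; open, the fingers measure 114 mm over their backs; the gripper's body (76 mm by 85 mm) begins 54 mm behind the grasp point. The pads swing forward as they close: fully open they stand 13 mm farther back than shut.
Start: joints at [-76.398, 7.471, 85.268, -0, 87.261, -4.893], TCP at [190.354, -569.009, 303.892] pointing down, gripper open.
Joint ranges: [-169.43, 169.43], [-51.17, 129.36], [1.28, 143.12], [-76.62, 256.62], [0, 156.53], [-152.29, 152.29]. Speed limits (degrees/s): [136.94, 136.94, 159.86, 180, 180, 180].

### API

Orientations are given as [roll, pitch, yaw] about the fixed x, y, z axes, in that order (R = Rz(yaw) Ry(pitch) Rx(roll)).
In Python, from bench import r gives the robot as it stands. The module is installed in compiled form; this text tells all that it offers.
- The arm moves only by the tool arm_command, never from a script. Its argument "increments" is a list of rows, each a list of 6 numbers: the shift along the tool's x, y, z in m, then the turn, a rotation vector about the tool's x, y, z in rad. In form: [[tx, ty, tz, wx, wy, wz], ...]. A call has exactly 10 rows; each row is the pose to reach, as a shift and turn from the pose commanded when the call began, along the tool's axes at that moment; what a row does not reach only later rows make up. A row lasts 1/8 s, in which the tool goes at most 62.5 mm and 10.7 degrees, less where a joint would pass 70% of its speed; a pose out of reach is approached as far as the arm can. A call with a gripper value outside its range is refused whole. "jaw" is the gripper's target within -1 to 1 (shut at 1, half-way at 0, fully open at -1), set as the call begins (left out, the last holds). The fingers move at their own pace and stop on an object; "force" is the grip in N (left out, the last holds). Time passes only in rows, so rows that repeat a pose let the fingers close, or fill a call up. It gives the time, the measured TCP pose, the force and the opening at its end, in the units of the state.
- r.sense(): the state, without advancing time (a new reading comes with each control period).
- r.snapshot(name): name is "side" or "top"; returns the picture (480x640x3 uint8, red, green, blue); there is no depth.
- r.camera_model(name): a dict with "intrinsics" (3x3 intrinsics, pixels), "distortion" ([k1, k2, p1, p2, k3] as OpenCV has them; the pictures are not rectified), "cam_to_world" (4x4, takes a point from camera to world coordinates). Camera axes: x right, y down, z forward; pixel columns grow to the right and rows downward; lengths in mm; the calibration is good to about 2 mm. A picture is of the moment at which its call begins. camera_model takes no time and is no camera call.
- r.hand_in(): hands the job in, once; it reports no verdict.
Trained networks look in the newest picture that a camera, given by its name, has taken for a name from the list of things; names that differ only in an ending like _2 or _b are one class to them, and where a whole thing is asked for, a point or a joint stands for the part that bears it (a point fixed in the world has none). Each returns a list of dicts, best first, with "conf" (0 to 1); they miss things now and then, are a little off and sometimes report something else, mostly with a low value. They report only what shows in the picture. A call takes as long as a camera call.
- r.trace(camera, target): "mask" (480x640 bool, what is visible of it) and "position" ([column, row] in pixels, amid what is visible of it).
- r.spot_point(camera, target): "position" ([column, row] in pixels: a listed point, or the origin of a listed thing).
The state is a dict: "time": time; "joint_pos": joint angles; "qd": joint speeds; "joint_efforts": joint torques, N m; "tool_pos": TCP position; "tcp_rot": TCP orientation; "ft_force": force on the tool from outside, world axes, zero at the start; "wrist_torque": the same for the moment, N m; "finger_gap": finger opening in mm.
Only numpy, scipy, OpenCV 4.12 (cv2) and the standard library are available. Lean on these libraries where they do the work, as an engineer would, in place of code of your own. Each camera call takes 0.05 s, during which the arm holds its last target.

## Working session

There is one attempt and no reset: what is moved stays moved. The work goes in short steps, Python scripts to look and compute and a tool call to move; the robot and the scene stay as the last step left them, time stands still between calls to the robot, and variables do not carry over. Pictures are saved under pics/ and viewed, and the job is handed in when it is done.

Besides the shell and the picture viewer there is one more tool, called after ">>>" as name(argument=value, ...) on one line, values as JSON. arm_command: Moves the arm, as the interface text tells. Its arguments: {"type":"object","properties":{"increments":{"type":"array","items":{"type":"array","items":{"type":"number"}}},"jaw":{"type":"number"},"force":{"type":"number"}},"required":["increments"]}

```bash
mkdir -p pics; ls
python3 - <<'E'
from bench import r
import cv2,numpy as np
print(r.sense()); print(r.finger_overhang)
for n in("side","top"):
    im=r.snapshot(n); cv2.imwrite(f"pics/{n}0.png",im[:,:,::-1])
    m=r.camera_model(n); print(n,m)
E
```

```text
pics
{'time': 0.0, 'joint_pos': array([-7.63962861e+01,  7.51615239e+00,  8.53315948e+01, -1.13577189e-03,
        8.72626409e+01, -4.89505160e+00]), 'qd': array([0.03480601, 0.00667485, 0.01754535, 0.03141732, 0.01460739,
       0.09428051]), 'joint_efforts': array([-1.27120871e-03, -5.69401431e+01, -5.00554276e+01, -7.43040437e-04,
        1.49040332e-02,  1.99343901e-06]), 'tool_pos': array([ 190.26332486, -568.57358981,  302.81123885]), 'tcp_rot': array([-9.01100823e+01,  8.28927633e-03, -1.61501187e+02]), 'ft_force': array([0.15986513, 0.04690832, 0.07644174]), 'wrist_torque': array([-0.05729457,  0.05599646,  0.0334172 ]), 'finger_gap': 85.48297365572502}
72.6
side {'intrinsics': array([[599.85990003,   0.        , 306.98538274],
       [  0.        , 599.85990003, 244.93174809],
       [  0.        ,   0.        ,   1.        ]]), 'distortion': array([-0.00237914,  0.        ,  0.        ,  0.        ,  0.        ]), 'cam_to_world': array([[ 7.28590173e-01, -6.09509479e-01,  3.12497287e-01,
         1.41718016e+02],
       [-6.84931966e-01, -6.45025157e-01,  3.38837349e-01,
        -5.15173128e+02],
       [-4.95596455e-03, -4.60912944e-01, -8.87431517e-01,
         1.26359336e+03],
       [ 0.00000000e+00,  0.00000000e+00,  0.00000000e+00,
         1.00000000e+00]])}
top {'intrinsics': array([[582.80782412,   0.        , 315.41940831],
       [  0.        , 582.80782412, 242.21071016],
       [  0.        ,   0.        ,   1.        ]]), 'distortion': array([-0.02914469,  0.        ,  0.        ,  0.        ,  0.        ]), 'cam_to_world': array([[ 1.31022114e-02, -9.94033052e-01,  1.08289538e-01,
         3.97703883e+02],
       [-9.99875614e-01, -1.39755944e-02, -7.31022726e-03,
        -5.72749806e+01],
       [ 8.78001817e-03, -1.08180288e-01, -9.94092519e-01,
         1.67565408e+03],
       [ 0.00000000e+00,  0.00000000e+00,  0.00000000e+00,
         1.00000000e+00]])}
```

View pics/side0.png

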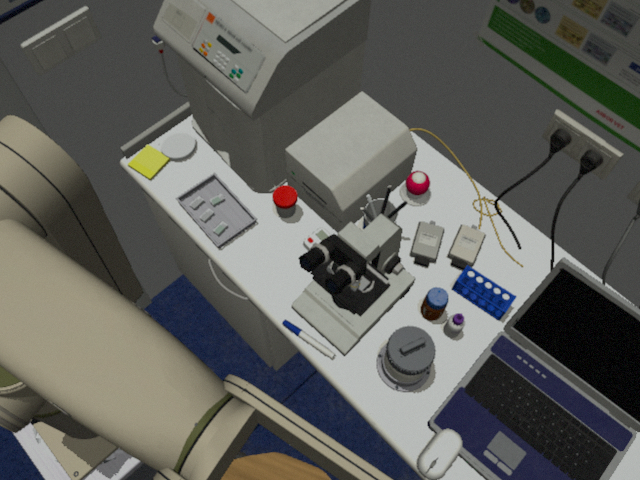

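View pics/top0.png

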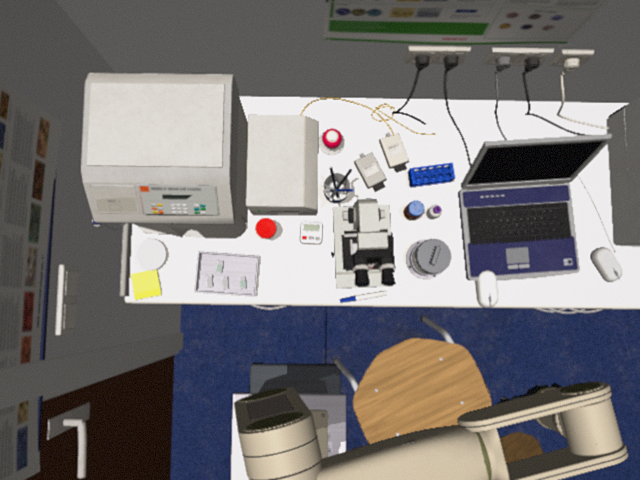

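```bash
cat > h.py <<'E'
from bench import r
import cv2,numpy as np
from scipy.spatial.transform import Rotation as R
def ray(cam,px):
    m=r.camera_model(cam)
    u=cv2.undistortPoints(np.array([[px]],float),m["intrinsics"],m["distortion"])[0,0]
    T=m["cam_to_world"]; return T[:3,3],T[:3,:3]@np.array([u[0],u[1],1])
def at(cam,px,z):
    o,d=ray(cam,px); return o+d*(z-o[2])/d[2]
def tri(p1,p2):
    o1,d1=ray("side",p1);o2,d2=ray("top",p2)
    A=np.c_[d1,-d2];s=np.linalg.lstsq(A,o2-o1,rcond=None)[0]
    a=o1+s[0]*d1;b=o2+s[1]*d2
    return (a+b)/2,np.linalg.norm(a-b)
def proj(cam,P):
    m=r.camera_model(cam);T=np.linalg.inv(m["cam_to_world"])
    rv=cv2.Rodrigues(T[:3,:3])[0]
    return cv2.projectPoints(np.atleast_2d(np.array(P,float)),rv,T[:3,3],m["intrinsics"],m["distortion"])[0][:,0]
def snap(cam,name,crop=None,s=1):
    im=r.snapshot(cam)
    if crop: x0,y0,x1,y1=crop; im=im[y0:y1,x0:x1]
    im=cv2.resize(im,None,fx=s,fy=s,interpolation=cv2.INTER_CUBIC)
    cv2.imwrite(f"pics/{name}.png",im[:,:,::-1])
E
python3 - <<'E'
from h import *
Z=dict(cap_grip=131,cap=90,jar_mouth=116,jar=0,tray_far_lip=17,analyser_side=0,cassette_a_center=7,sample_cup=0,timer=0,alcohol_bottle=0,stain_bottle=0,marker=0)
for c in("side","top"):
    r.snapshot(c)
    for t,z in Z.items():
        for d in r.spot_point(c,t)[:6]:
            if d["conf"]>.2: print(c,t,round(d["conf"],2),np.round(d["position"],1),np.round(at(c,d["position"],z),0))
print(r.sense()["time"])
snap("top","top1",(180,210,460,320),2.8)
snap("side","side1",(160,150,280,260),6)
snap("side","side2",(370,310,450,400),7)
E
```

```text
side cap_grip 0.57 [410.6 346.4] [ 535. -385.  131.]
side cap 0.69 [412.9 351.1] [ 545. -390.   90.]
side jar 0.83 [401.8 362.4] [ 540. -381.    0.]
side jar 0.59 [218.8 199.5] [515. 209.   0.]
side tray_far_lip 0.71 [194.3 187.6] [488. 268.  17.]
side analyser_side 0.88 [264.3 206.1] [584. 118.   0.]
side sample_cup 0.82 [285.6 208.5] [618.  77.   0.]
side sample_cup 0.47 [401.  365.8] [ 533. -384.    0.]
side timer 0.5 [323.6 243.3] [618. -57.   0.]
side alcohol_bottle 0.97 [431.6 311.8] [ 674. -348.    0.]
side stain_bottle 0.82 [452.6 328.5] [ 678. -406.    0.]
side stain_bottle 0.38 [412.8 345.6] [ 585. -372.    0.]
side marker 0.91 [306.3 339.1] [ 426. -201.    0.]
top cap_grip 0.84 [431.3 252.7] [ 542. -378.  131.]
top cap 0.9 [432.4 257. ] [ 534. -390.   90.]
top cap 0.72 [252.1 239.6] [575. 104.  90.]
top jar_mouth 0.74 [209.1 279.8] [463. 214. 116.]
top jar_mouth 0.47 [412.2 210.7] [ 657. -330.  116.]
top jar 0.91 [425.3 261.8] [ 528. -388.    0.]
top jar 0.63 [198.8 272.2] [489. 264.   0.]
top jar 0.43 [313.1 233.1] [607. -63.   0.]
top tray_far_lip 0.71 [198.6 271.6] [490. 262.  17.]
top analyser_side 0.82 [249.1 240.7] [582. 122.   0.]
top sample_cup 0.71 [265.5 232.1] [608.  75.   0.]
top timer 0.67 [250.6 239.2] [586. 118.   0.]
top timer 0.55 [207.8 277.6] [474. 238.   0.]
top alcohol_bottle 0.77 [414.1 210.2] [ 678. -356.    0.]
top alcohol_bottle 0.37 [431.4 254.6] [ 549. -406.    0.]
top stain_bottle 0.62 [433.1 215. ] [ 665. -412.    0.]
top marker 0.57 [361.3 294.4] [ 432. -203.    0.]
1.4
```

View pics/top1.png

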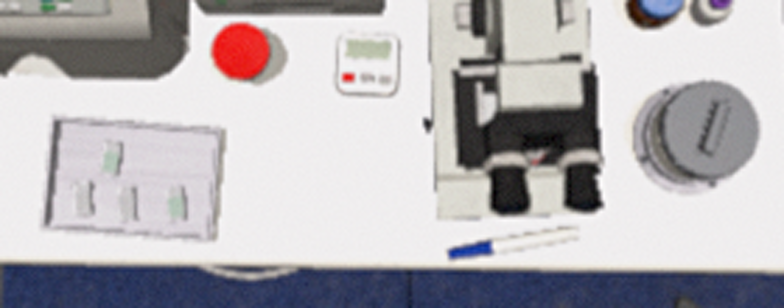

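View pics/side1.png

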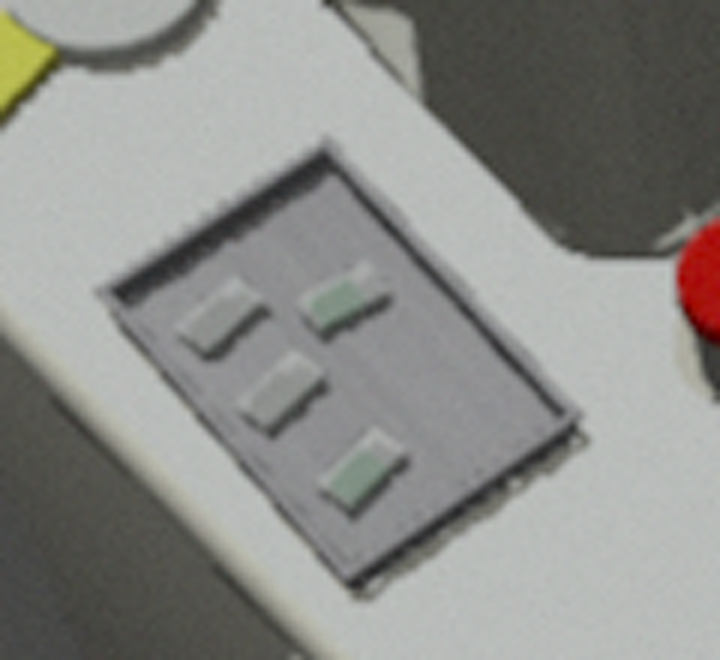

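View pics/side2.png

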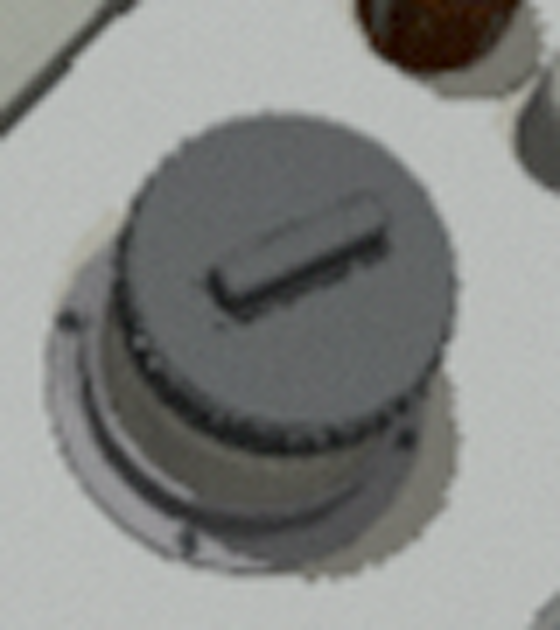

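```bash
cat >> h.py <<'E'
def psi(): 
    M=R.from_euler('xyz',r.sense()["tcp_rot"],degrees=True).as_matrix(); return np.degrees(np.arctan2(M[1,0],M[0,0]))
def plan(P,ps,way=()):
    """increment (tool axes) from measured pose to world pos P (TCP), tool down with yaw ps"""
    s=r.sense();M=R.from_euler('xyz',s["tcp_rot"],degrees=True)
    t=M.inv().apply(np.array(P,float)-s["tool_pos"])/1000
    Rt=R.from_euler('xyz',[-90,0,ps],degrees=True)
    w=(M.inv()*Rt).as_rotvec()
    print("t",np.round(s["time"],2),"pos",np.round(s["tool_pos"],1),"psi",round(psi(),1),"F",np.round(s["ft_force"],1),"gap",round(s["finger_gap"],1),"j",np.round(s["joint_pos"],0))
    print("inc",np.round(t,4),np.round(w,4),"min rows",round(max(np.linalg.norm(t)/.0625,np.degrees(np.linalg.norm(w))/10.7),1))
E
python3 - <<'E'
from h import *
z=lambda a,b:(180+a/2.8,210+b/2.8)
for q in [(55,117),(42,229),(223,127),(214,240)]: print("top",np.round(at("top",z(*q),17),0))
z=lambda a,b:(160+a/6,150+b/6)
for q in [(326,140),(102,291),(585,422),(352,590)]: print("side",np.round(at("side",z(*q),17),0))
for c in ("side","top"):
    r.snapshot(c)
    for d in r.spot_point(c,"cassette_a_center"): print(c,d["conf"],np.round(at(c,d["position"],7)))
    for d in r.trace(c,"cassette_a_center"): print(c,"tr",d["conf"],d["mask"].sum(),np.round(at(c,d["position"],7)))
    for d in r.trace(c,"tray_far_lip")[:2]:
        if d["conf"]>.3:
            cs=cv2.findContours(d["mask"].astype(np.uint8),0,2)[0]; cc=max(cs,key=cv2.contourArea)
            b=cv2.boxPoints(cv2.minAreaRect(cc)); print(c,"tray",d["conf"],[np.round(at(c,p,17),0)[:2] for p in b])
plan([475,150,400],0)
E
```

```text
top [546. 261.  17.]
top [432. 270.  17.]
top [538.  89.  17.]
top [424.  96.  17.]
side [550. 267.  17.]
side [437. 272.  17.]
side [540.  91.  17.]
side [425.  96.  17.]
top tray 0.7 [array([603., 114.]), array([655.,  89.]), array([630.,  37.]), array([578.,  62.])]
top tray 0.62 [array([431., 275.]), array([550., 271.]), array([540.,  92.]), array([421.,  97.])]
t 1.95 pos [ 190.4 -569.   303.9] psi -161.5 F [0.2 0.1 0.5] gap 85.3 j [-76.   7.  85.  -0.  87.  -5.]
inc [-0.498  -0.0961 -0.5916] [ 0.0000e+00 -2.8188e+00 -1.0000e-04] min rows 15.1
```

Run:
```python
from h import *
plan([430,-300,420],-110)
```

```text
t 1.95 pos [ 190.4 -569.   303.9] psi -161.5 F [0.2 0.1 0.5] gap 85.3 j [-76.   7.  85.  -0.  87.  -5.]
inc [-0.3126 -0.1161 -0.1791] [ 1.000e-04 -8.989e-01 -0.000e+00] min rows 6.1
```

>>> arm_command(increments=[[-0.031,-0.04,-0.018,0,-0.09,0],[-0.062,-0.08,-0.036,0,-0.18,0],[-0.1,-0.1,-0.057,0,-0.28,0],[-0.14,-0.116,-0.08,0,-0.4,0],[-0.18,-0.116,-0.103,0,-0.52,0],[-0.22,-0.116,-0.126,0,-0.64,0],[-0.26,-0.116,-0.149,0,-0.76,0],[-0.295,-0.116,-0.169,0,-0.85,0],[-0.313,-0.116,-0.179,0,-0.9,0],[-0.313,-0.116,-0.179,0,-0.9,0]], jaw=0.8, force=30)

```text
time: 3.2
tool_pos: [431.2, -298.9, 419.9]
tcp_rot: [-90.0, 0.0, -109.8]
ft_force: [-0.1, -0.7, -0.4]
finger_gap: 8.9
```

Run:
```python
from h import *
print(r.finger_overhang)
plan([470,200,420],0)
```

```text
72.6
t 3.2 pos [ 431.2 -298.9  419.9] psi -109.8 F [-0.1 -0.7 -0.4] gap 8.9 j [-40.  -5.  86.   0.  99. -21.]
inc [-0.4826 -0.     -0.1325] [-2.0000e-04 -1.9163e+00  0.0000e+00] min rows 10.3
```

>>> arm_command(increments=[[-0.04,0,-0.011,0,-0.16,0],[-0.09,0,-0.025,0,-0.32,0],[-0.14,0,-0.038,0,-0.5,0],[-0.19,0,-0.052,0,-0.68,0],[-0.24,0,-0.066,0,-0.86,0],[-0.29,0,-0.08,0,-1.04,0],[-0.34,0,-0.093,0,-1.22,0],[-0.39,0,-0.107,0,-1.4,0],[-0.44,0,-0.121,0,-1.58,0],[-0.482,0,-0.133,0,-1.75,0]], jaw=0.4)

```text
time: 4.45
tool_pos: [469.9, 199.4, 420.0]
tcp_rot: [-90.0, -0.0, -9.4]
ft_force: [0.6, 0.2, 0.2]
finger_gap: 25.8
```

Run:
```python
from h import *
plan([470,267,150],-3)
snap("top","t2"); snap("side","s2")
```

```text
t 4.45 pos [469.9 199.4 420. ] psi -9.4 F [0.6 0.2 0.2] gap 25.8 j [ 17.  -8.  88.  -0.  99. -63.]
inc [-0.0111  0.27    0.0667] [ 0.0002 -0.1123  0.0005] min rows 4.5
```

View pics/s2.png

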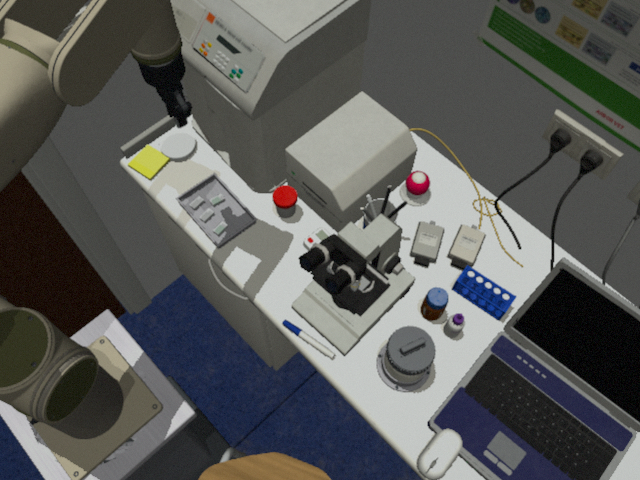

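Run:
```python
from h import *
plan([505,263,140],-3.5)
```

```text
t 4.55 pos [469.7 201.1 419.5] psi -9.3 F [-0.9 -0.2  0.2] gap 25.6 j [ 17.  -7.  88.   0.  99. -63.]
inc [0.0251 0.2795 0.0667] [-0.0007 -0.1012 -0.0008] min rows 4.6
```

```bash
cat >> h.py <<'E'
import json,os
def cmd(): 
    if not os.path.exists("c.json"): return np.array([190.354,-569.009,303.892]),R.from_euler('xyz',[-90,0,-161.5],degrees=True)
    d=json.load(open("c.json")); return np.array(d["p"]),R.from_quat(d["q"])
def did(row):
    p,q=cmd(); p=p+q.apply(np.array(row[:3])*1000); q=q*R.from_rotvec(row[3:])
    json.dump(dict(p=list(p),q=list(q.as_quat())),open("c.json","w"))
def go(P,ps,row=None):
    if row is not None: did(row)
    p,q=cmd(); s=r.sense()
    t=q.inv().apply(np.array(P,float)-p)/1000
    w=(q.inv()*R.from_euler('xyz',[-90,0,ps],degrees=True)).as_rotvec()
    e=q.as_euler('xyz',degrees=True)
    print("t",np.round(s["time"],2),"cmd",np.round(p,1),np.round(e,1),"meas",np.round(s["tool_pos"],1),np.round(s["tcp_rot"],1),"F",np.round(s["ft_force"],1),"gap",round(s["finger_gap"],1),"j",np.round(s["joint_pos"],0))
    print("inc",np.round(t,4),np.round(w,3),"rows>",round(max(np.linalg.norm(t)/.0625,np.degrees(np.linalg.norm(w))/10.7),1))
E
python3 - <<'E'
from h import *
did([-.313,-.116,-.179,0,-.9,0]); did([-0.482, 0, -0.133, 0, -1.75, 0])
go([505,263,140],-3.5)
E
```

```text
t 4.55 cmd [469.7 198.5 419.9] [-90.    0.   -9.7] meas [469.7 201.1 419.5] [-90.    0.   -9.3] F [-0.9 -0.2  0.2] gap 25.6 j [ 17.  -7.  88.   0.  99. -63.]
inc [0.024  0.2799 0.0695] [ 0.    -0.108  0.   ] rows> 4.6
```

>>> arm_command(increments=[[0.006,0.02,0.018,0,-0.03,0],[0.012,0.05,0.035,0,-0.06,0],[0.02,0.09,0.055,0,-0.09,0],[0.024,0.13,0.0695,0,-0.108,0],[0.024,0.17,0.0695,0,-0.108,0],[0.024,0.21,0.0695,0,-0.108,0],[0.024,0.25,0.0695,0,-0.108,0],[0.024,0.28,0.0695,0,-0.108,0],[0.024,0.28,0.0695,0,-0.108,0],[0.024,0.28,0.0695,0,-0.108,0]], jaw=0.55)

```text
time: 5.8
tool_pos: [506.1, 262.4, 141.4]
tcp_rot: [-90.0, -0.1, -3.6]
ft_force: [1.0, -0.1, 0.4]
finger_gap: 19.4
```

Run:
```python
from h import *
go([505,263,79],-3.5,[0.024, 0.28, 0.0695, 0, -0.108, 0])
snap("top","t3",(170,200,330,320),5); snap("side","s3",(120,120,280,260),5)
```

```text
t 5.8 cmd [505.  263.  139.9] [-90.    0.   -3.5] meas [506.1 262.4 141.4] [-90.   -0.1  -3.6] F [ 1.  -0.1  0.4] gap 19.4 j [ 22.  11.  99.  -0.  70. -64.]
inc [-0.      0.0609 -0.    ] [ 0.  0. -0.] rows> 1.0
```

View pics/s3.png

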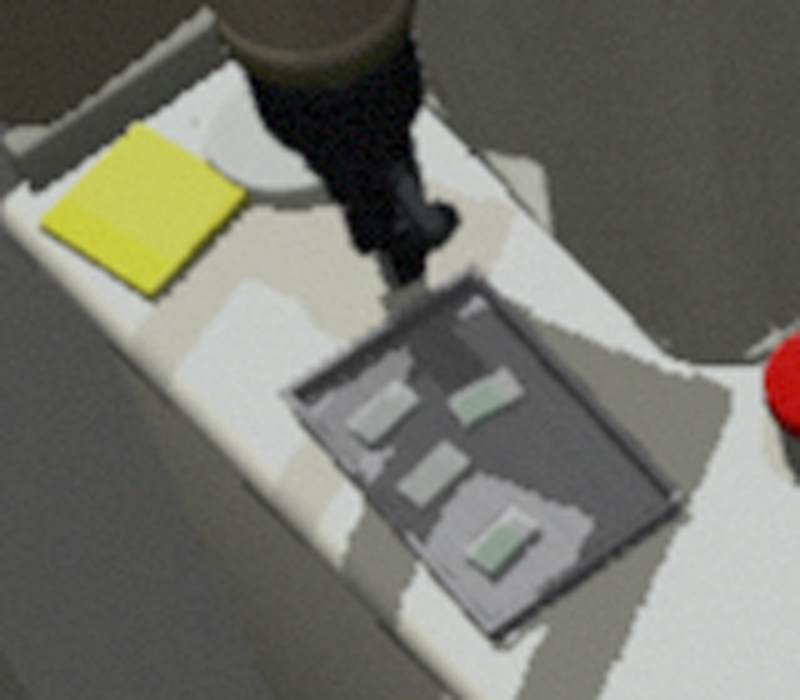

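View pics/t3.png

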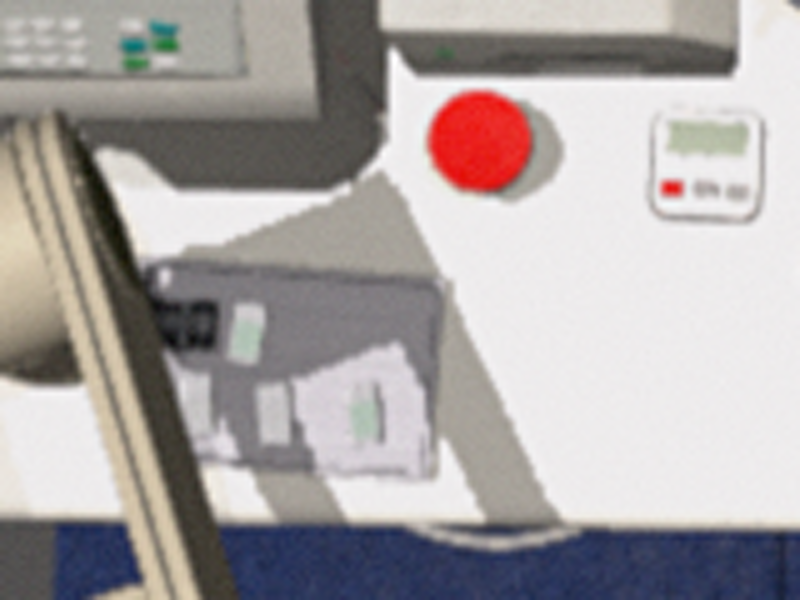

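Run:
```python
from h import *
for p in [(505,263,67),(505,253,67),(505,263,17),(505,263,0)]:
    print(p,(proj("side",p)-[120,120])*5,(proj("top",p)-[170,200])*5)
```

```text
(505, 263, 67) [[388.14354368 266.55797762]] [[124.65562159 324.85085583]]
(505, 253, 67) [[401.15699679 279.18428929]] [[142.73062114 325.10697205]]
(505, 263, 17) [[404.99136295 323.85348706]] [[141.90551702 330.94115485]]
(505, 263, 0) [[410.49266416 342.56151731]] [[147.53805679 332.92963174]]
```

>>> arm_command(increments=[[0,0.006,0.0005,0,0,0],[0,0.015,0.0015,0,0,0],[0,0.025,0.0015,0,0,0],[0,0.033,0.0015,0,0,0],[0,0.041,0.0015,0,0,0],[0,0.049,0.0015,0,0,0],[0,0.056,0.0015,0,0,0],[0,0.061,0.0015,0,0,0],[0,0.061,0.0015,0,0,0],[0,0.061,0.0015,0,0,0]])

```text
time: 7.15
tool_pos: [505.4, 264.6, 79.2]
tcp_rot: [-90.0, -0.0, -3.5]
ft_force: [-0.2, -0.3, 1.6]
finger_gap: 19.7
```

Run:
```python
from h import *
go([505,263,79],-3.5,[0, 0.061, 0.0015, 0, 0, 0])
snap("top","t4",(170,200,330,320),5); snap("side","s4",(120,120,280,260),5)
```

```text
t 7.15 cmd [505.1 264.5  78.9] [-90.    0.   -3.5] meas [505.4 264.6  79.2] [-90.   -0.   -3.5] F [-0.2 -0.3  1.6] gap 19.7 j [ 22.  16. 101.   0.  63. -64.]
inc [-0.     -0.0001 -0.0015] [ 0.  0. -0.] rows> 0.0
```

View pics/s4.png

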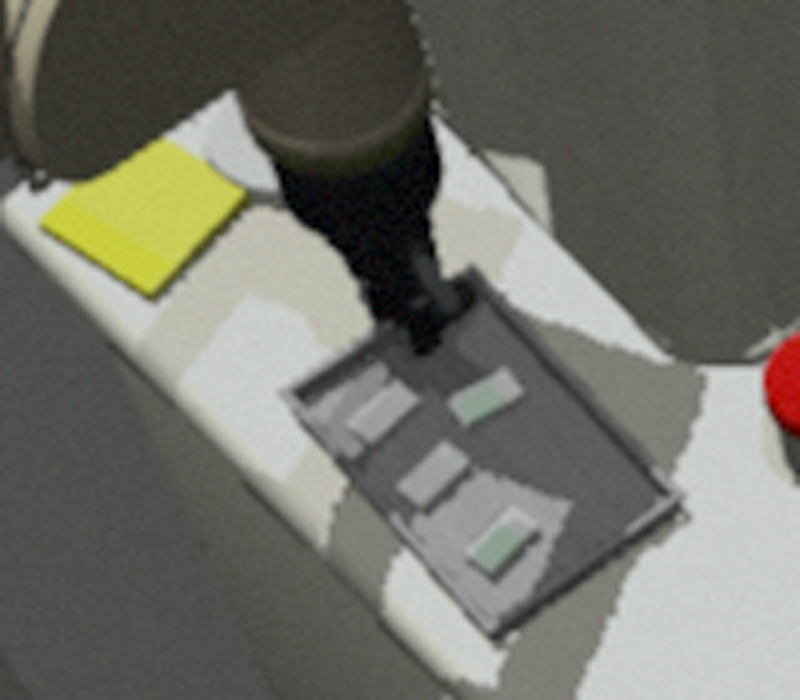

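>>> arm_command(increments=[[0,0,0,0,0,0],[0,0,0,0,0,0],[0,0,0,0,0,0],[0,0,0,0,0,0],[0,0,0,0,0,0],[0,0,0,0,0,0],[0,0,0,0,0,0],[0.0002,0,-0.004,0,0,0],[0.0006,0,-0.01,0,0,0],[0.0012,0,-0.02,0,0,0]], jaw=1, force=40)

```text
time: 8.5
tool_pos: [505.5, 245.2, 79.4]
tcp_rot: [-89.9, -0.1, -3.5]
ft_force: [0.5, 5.6, 4.5]
finger_gap: 3.2
```

Run:
```python
from h import *
go([505,104.5,79],-3.5,[0.0012, 0, -0.02, 0, 0, 0])
snap("side","s5",(120,120,280,260),5)
```

```text
t 8.5 cmd [505.1 244.5  78.9] [-90.    0.   -3.5] meas [505.5 245.2  79.4] [-89.9  -0.1  -3.5] F [0.5 5.6 4.5] gap 3.2 j [ 21.  14. 102.   0.  63. -66.]
inc [ 8.400e-03 -1.000e-04 -1.397e-01] [ 0.  0. -0.] rows> 2.2
```

View pics/s5.png

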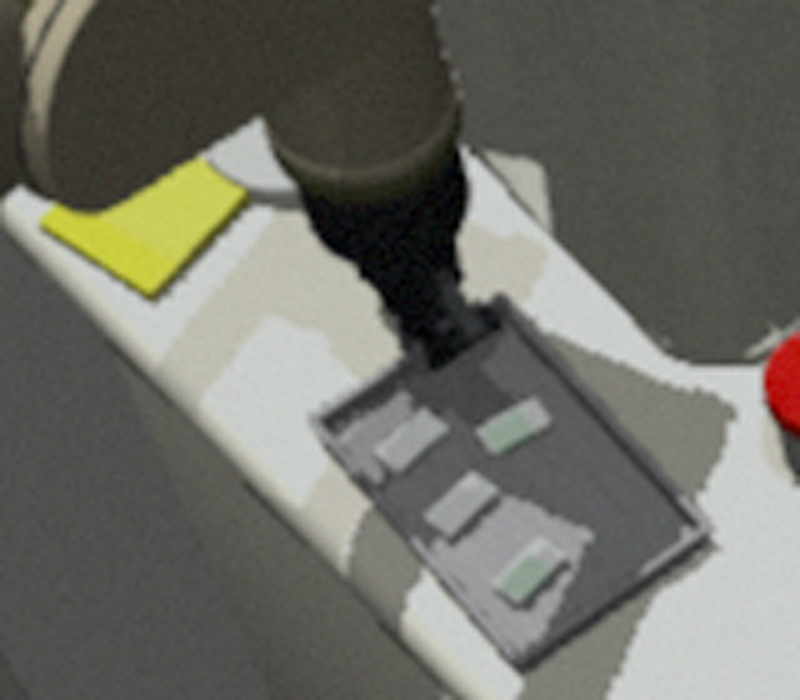

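Tray moves with the gripper (far lip gripped). Drag the rest.

>>> arm_command(increments=[[0.001,0,-0.016,0,0,0],[0.002,0,-0.034,0,0,0],[0.003,0,-0.052,0,0,0],[0.004,0,-0.07,0,0,0],[0.005,0,-0.088,0,0,0],[0.006,0,-0.106,0,0,0],[0.007,0,-0.122,0,0,0],[0.008,0,-0.134,0,0,0],[0.0084,0,-0.14,0,0,0],[0.0084,0,-0.14,0,0,0]])

```text
time: 9.8
tool_pos: [505.3, 103.9, 79.3]
tcp_rot: [-90.0, -0.0, -3.5]
ft_force: [-0.3, 1.2, 6.9]
finger_gap: 3.2
```

Run:
```python
from h import *
go([505,104.5,79],-3.5,[0.0084, 0, -0.14, 0, 0, 0])
snap("side","s6",(160,150,340,280),4.4);snap("top","t6",(170,200,330,320),5)
for c in ("top","side"):
  for d in r.spot_point(c,"tray_far_lip")[:2]: print(c,d["conf"],at(c,d["position"],17))
```

```text
t 9.8 cmd [505.  104.2  78.9] [-90.    0.   -3.5] meas [505.3 103.9  79.3] [-90.   -0.   -3.5] F [-0.3  1.2  6.9] gap 3.2 j [  6.   8. 110.   0.  62. -81.]
inc [ 0.     -0.0001  0.0003] [ 0.  0. -0.] rows> 0.0
top 0.97 [492.12412931 101.93042045  17.        ]
top 0.57 [ 431.63314081 -211.58705773   17.        ]
side 0.71 [489.69603069 100.99286692  17.        ]
```

View pics/s6.png

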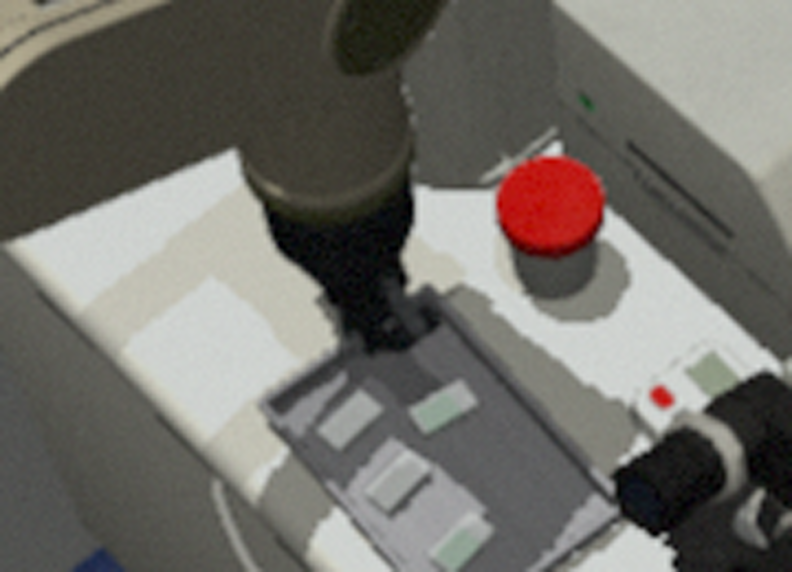

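View pics/t6.png

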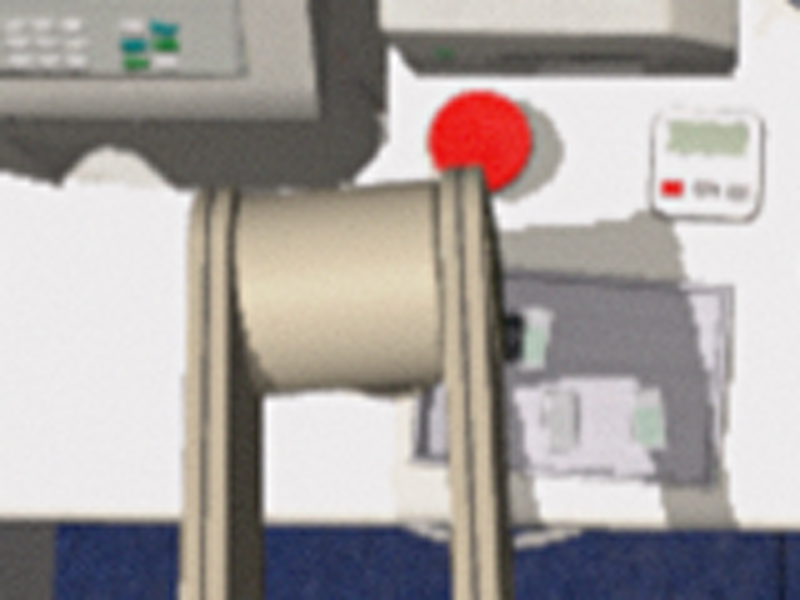

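>>> arm_command(increments=[[0,0,0,0,0,0],[0,0,0,0,0,0],[0,0,0,0,0,0],[0,0,0,0,0,0],[0,-0.01,0,0,0,0],[0,-0.03,0,0,0,0],[0,-0.07,0,0,0,0],[0,-0.11,0,0,0,0],[0,-0.15,0,0,0,0],[0,-0.19,0,0,0,0]], jaw=0.55)

```text
time: 11.25
tool_pos: [504.9, 104.2, 271.1]
tcp_rot: [-90.0, -0.1, -3.5]
ft_force: [1.2, -0.5, 0.5]
finger_gap: 19.3
```

Run:
```python
from h import *
go([505,-100,420],-80,[0,-.19,0,0,0,0])
for c in ("top","side"):
  r.snapshot(c)
  for d in r.spot_point(c,"tray_far_lip")[:2]: print(c,d["conf"],at(c,d["position"],17))
```

```text
t 11.25 cmd [505.  104.2 268.9] [-90.    0.   -3.5] meas [504.9 104.2 271.1] [-90.   -0.1  -3.5] F [ 1.2 -0.5  0.5] gap 19.3 j [  6.  -5. 101.   0.  84. -81.]
inc [ 0.0124 -0.1511 -0.2038] [0.    1.336 0.   ] rows> 7.2
top 0.91 [489.32137758  98.7332295   17.        ]
top 0.44 [ 521.78919479 -378.99318229   17.        ]
side 0.75 [492.32766169 104.10470133  17.        ]
```

Run:
```python
from h import *
P={}
for c in ("side","top"):
  r.snapshot(c)
  for t,z in (("cap_grip",131),("cap",90),("jar",0)):
    for d in r.spot_point(c,t)[:2]:
      if d["conf"]>.3: print(c,t,round(d["conf"],2),np.round(d["position"],1),np.round(at(c,d["position"],z),1)); P.setdefault((c,t),d["position"])
  for d in r.trace(c,"cap")[:2]:
    if d["conf"]>.3:
      cc=max(cv2.findContours(d["mask"].astype(np.uint8),0,2)[0],key=cv2.contourArea); print(c,"mask",d["conf"],d["mask"].sum(),cv2.boundingRect(cc),np.round(cv2.minEnclosingCircle(cc)[0],1))
for t in("cap_grip","cap","jar"): 
  if ("side",t) in P and ("top",t) in P: print(t,tri(P["side",t],P["top",t]))
snap("top","t7",(405,230,460,285),14);snap("side","s7",(375,315,445,375),11)
```

```text
side cap_grip 0.64 [415.6 348.3] [ 538.9 -393.9  131. ]
side cap 0.8 [409.7 352.8] [ 537.7 -387.6   90. ]
side jar 0.72 [399.5 364.3] [ 533.2 -380.     0. ]
side mask 0.78 1878 (386, 326, 49, 49) [409.4 349.8]
top cap_grip 0.59 [430.9 254.4] [ 537.6 -377.1  131. ]
top cap 0.69 [430.7 255. ] [ 539.6 -385.1   90. ]
top jar 0.83 [424.3 262.3] [ 526.3 -384.9    0. ]
top jar 0.68 [266.1 280.7] [467.1  70.5   0. ]
top mask 0.89 1028 (415, 239, 38, 35) [433.5 255.5]
cap_grip (array([ 544.7595173 , -387.19281703,  100.84320752]), np.float64(11.482148739337601))
cap (array([ 540.39348011, -386.7482795 ,   81.85340125]), np.float64(0.042751432327077746))
jar (array([ 525.62643398, -381.57032163,   21.08336735]), np.float64(2.428918459067462))
```

View pics/t7.png

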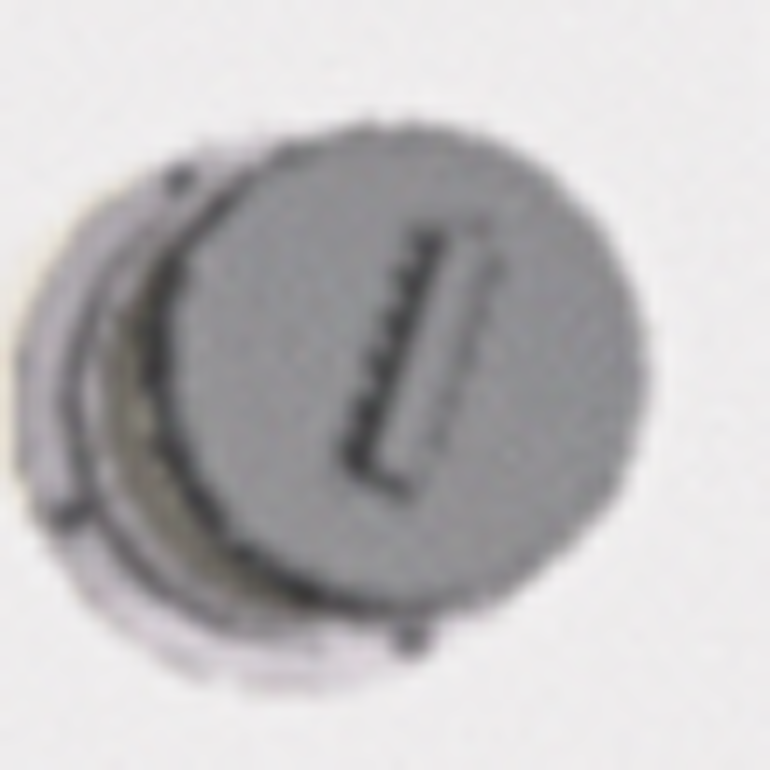

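View pics/s7.png

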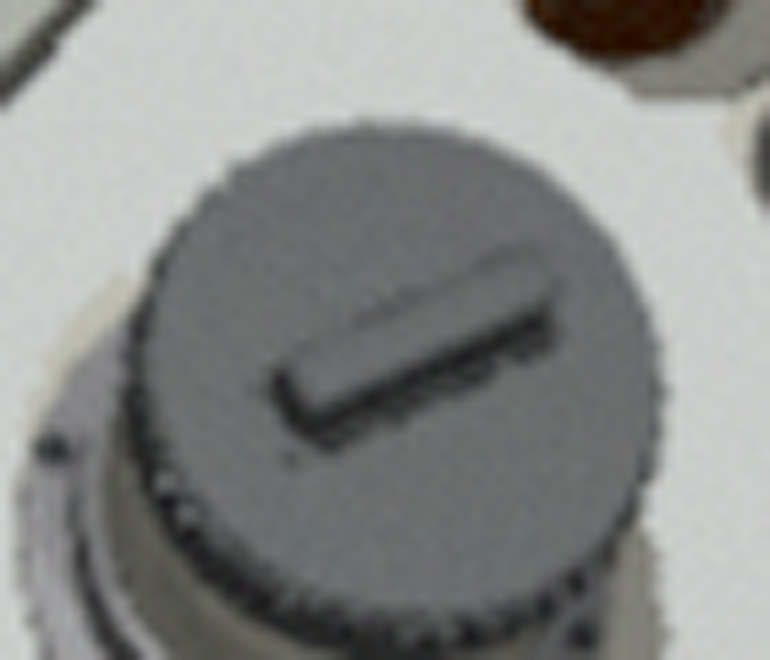

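Run:
```python
from h import *
T=lambda a,b:np.array([405+(a+.5)/14-.5,230+(b+.5)/14-.5])
S=lambda a,b:np.array([375+(a+.5)/11-.5,315+(b+.5)/11-.5])
for n,c,f,a,b in(("top","top",T,(468,237),(405,468)),("side","side",S,(302,392),(537,275))):
    A=at(c,f(*a),142);B=at(c,f(*b),142); d=A-B
    print(n,A.round(1),B.round(1),"mid",((A+B)/2).round(1),"len",np.linalg.norm(d),"ang",np.degrees(np.arctan2(d[1],d[0])))
print("disc top",at("top",T(410,364),120)); print("disc side",at("side",S(401,360),120))
# predict edges of disc r=48 z=120 center guess and overlay
C=np.array([538,-383]); th=np.linspace(0,2*np.pi,60)
for c,off,s in(("top",(405,230),14),("side",(375,315),11)):
    q=proj(c,np.c_[C[0]+48*np.cos(th),C[1]+48*np.sin(th),0*th+120]); q=(q-off+.5)*s-.5
    print(c,q.min(0),q.max(0))
```

```text
top [ 558.  -393.8  142. ] [ 513.9 -381.5  142. ] mid [ 536.  -387.7  142. ] len 45.743821867090666 ang -15.687044010596203
side [ 513.2 -379.6  142. ] [ 559.2 -393.6  142. ] mid [ 536.2 -386.6  142. ] len 48.073600056879776 ang 163.07132328875966
disc top [ 535.63181152 -387.25683432  120.        ]
disc side [ 537.74308634 -385.08527263  120.        ]
top [138.61559524 103.0317431 ] [636.71798138 601.21909741]
side [125.1575989   97.48432394] [662.38425335 614.05729181]
```

Run:
```python
from h import *
go([500,0,420],-90)
```

```text
t 12.05 cmd [505.  104.2 268.9] [-90.    0.   -3.5] meas [505.  104.2 268.7] [-90.    0.   -3.5] F [-0.8 -0.2  0.1] gap 19.2 j [  6.  -5. 101.   0.  83. -81.]
inc [ 0.0014 -0.1511 -0.1043] [0.   1.51 0.  ] rows> 8.1
```

>>> arm_command(increments=[[0,-0.02,0,0,0.12,0],[0,-0.05,-0.01,0,0.28,0],[0,-0.08,-0.02,0,0.45,0],[0.001,-0.11,-0.04,0,0.62,0],[0.001,-0.135,-0.055,0,0.79,0],[0.001,-0.15,-0.07,0,0.96,0],[0.001,-0.151,-0.085,0,1.13,0],[0.001,-0.151,-0.095,0,1.28,0],[0.001,-0.151,-0.104,0,1.42,0],[0.001,-0.151,-0.104,0,1.51,0]], jaw=0.1)

```text
time: 13.3
tool_pos: [499.7, -0.3, 419.9]
tcp_rot: [-90.0, -0.0, -90.3]
ft_force: [0.3, 1.1, -0.9]
finger_gap: 38.5
```

Run:
```python
from h import *
go([536.5,-386.5,420],-180,[0.001, -0.151, -0.104, 0, 1.51, 0])
```

```text
t 13.3 cmd [4.997e+02 3.000e-01 4.199e+02] [-90.   0. -90.] meas [ 4.997e+02 -3.000e-01  4.199e+02] [-90.   -0.  -90.3] F [ 0.3  1.1 -0.9] gap 38.5 j [-6. -9. 90. -0. 99. -6.]
inc [ 3.869e-01 -1.000e-04  3.680e-02] [0.    1.571 0.   ] rows> 8.4
```

>>> arm_command(increments=[[0.025,0,0.002,0,0.12,0],[0.07,0,0.006,0,0.28,0],[0.12,0,0.011,0,0.45,0],[0.17,0,0.016,0,0.62,0],[0.22,0,0.021,0,0.79,0],[0.27,0,0.026,0,0.96,0],[0.32,0,0.03,0,1.13,0],[0.36,0,0.034,0,1.3,0],[0.38,0,0.036,0,1.45,0],[0.387,0,0.037,0,1.57,0]])

```text
time: 14.55
tool_pos: [536.4, -388.3, 419.0]
tcp_rot: [-90.0, -0.0, 179.7]
ft_force: [0.2, 0.6, 0.9]
finger_gap: 38.7
```

Run:
```python
from h import *
go([536.5,-386.5,225],-196.3,[0.387, 0, 0.037, 0, 1.57, 0])
```

```text
t 14.55 cmd [ 536.7 -386.6  419.9] [ -90.     0.  -179.9] meas [ 536.4 -388.3  419. ] [-90.   -0.  179.7] F [0.2 0.6 0.9] gap 38.7 j [-40.  17.  63.  -0. 100.  50.]
inc [ 2.000e-04  1.949e-01 -1.000e-04] [-0.     0.285 -0.   ] rows> 3.1
```

>>> arm_command(increments=[[0,0.02,0,0,0.08,0],[0,0.05,0,0,0.18,0],[0,0.08,0,0,0.25,0],[0,0.11,0,0,0.285,0],[0,0.14,0,0,0.285,0],[0,0.165,0,0,0.285,0],[0,0.185,0,0,0.285,0],[0,0.195,0,0,0.285,0],[0,0.195,0,0,0.285,0],[0,0.195,0,0,0.285,0]])

```text
time: 15.8
tool_pos: [537.2, -387.1, 226.3]
tcp_rot: [-90.0, 0.1, 163.7]
ft_force: [-0.9, 0.5, -0.3]
finger_gap: 38.0
```

Run:
```python
from h import *
go([536.5,-386.5,194],-196.3,[0, 0.195, 0, 0, 0.285, 0])
snap("top","t8",(380,200,480,300),7);snap("side","s8",(360,270,460,380),6)
```

```text
t 15.8 cmd [ 536.7 -386.6  224.9] [-90.    0.  163.7] meas [ 537.2 -387.1  226.3] [-9.000e+01  1.000e-01  1.637e+02] F [-0.9  0.5 -0.3] gap 38.0 j [-40.  19.  80.  -0.  81.  66.]
inc [ 0.0002  0.0309 -0.0001] [-0.  0. -0.] rows> 0.5
```

View pics/s8.png

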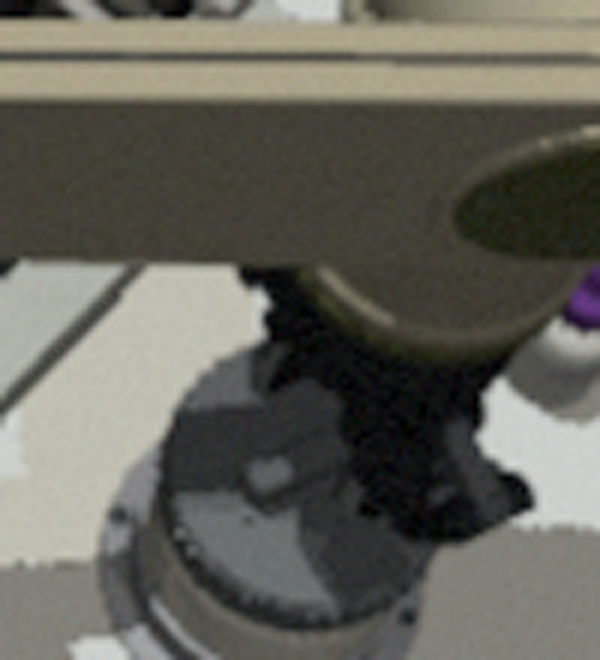

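View pics/t8.png

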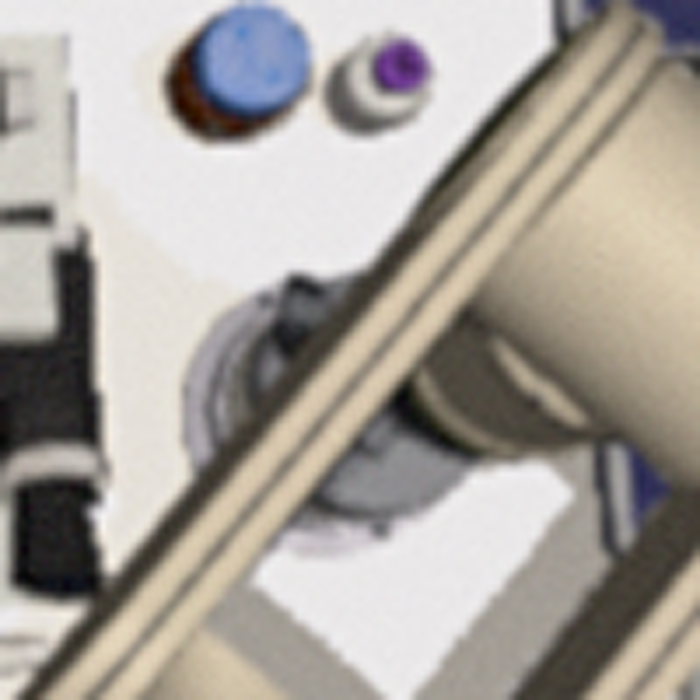

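>>> arm_command(increments=[[0,0.008,0,0,0,0],[0,0.018,0,0,0,0],[0,0.026,0,0,0,0],[0,0.0305,0,0,0,0],[0,0.0305,0,0,0,0],[0,0.0305,0,0,0,0],[0,0.0305,0,0,0,0],[0,0.0305,0,0,0,0],[0,0.0305,0,0,0,0],[0,0.0305,0,0,0,0]])

```text
time: 17.15
tool_pos: [536.7, -386.7, 194.4]
tcp_rot: [-90.0, 0.0, 163.7]
ft_force: [0.4, 0.3, 0.7]
finger_gap: 38.4
```

>>> arm_command(increments=[[0,0,0,0,0,0],[0,0,0,0,0,0],[0,0,0,0,0,0],[0,0,0,0,0,0],[0,0,0,0,0,0],[0,0,0,0,0,0],[0,0,0,0,0,0],[0,0,0,0,0,0],[0,0,0,0,0,0],[0,0,0,0,0,0]], jaw=1, force=25)

```text
time: 18.4
tool_pos: [536.7, -386.7, 194.5]
tcp_rot: [-90.0, 0.0, 163.7]
ft_force: [0.4, 0.1, 2.5]
finger_gap: 11.0
```

Run:
```python
from h import *
go([536.5,-386.5,194],-196.3,[0, 0.0305, 0, 0, 0, 0])
for i in range(5):
    s=r.sense(); print(s["tool_pos"].round(1),s["ft_force"].round(1),s["wrist_torque"].round(2),s["finger_gap"]); r.snapshot("top")
```

```text
t 18.4 cmd [ 536.7 -386.6  194.4] [-90.    0.  163.7] meas [ 536.7 -386.7  194.5] [-90.    0.  163.7] F [0.4 0.1 2.5] gap 11.0 j [-40.  21.  81.  -0.  78.  66.]
inc [ 0.0002  0.0004 -0.0001] [-0.  0. -0.] rows> 0.0
[ 536.7 -386.7  194.5] [0.4 0.1 2.5] [-0.01 -0.01  0.08] 11.027738416183054
[ 536.7 -386.7  194.5] [-0.7  0.1  1.1] [-0.    0.   -0.01] 11.427020488220183
[ 536.7 -386.7  194.4] [-1.  -0.8  2.3] [-0.03  0.    0.04] 11.706807180684159
[ 536.7 -386.7  194.5] [-0.2  0.3  1.9] [-0.01  0.02 -0.04] 11.757051708907074
[ 536.7 -386.7  194.5] [0.4 0.9 2.1] [ 0.02  0.03 -0.  ] 11.076587978845524
```

>>> arm_command(increments=[[0,0,0,0,0,0],[0,0,0,0,0,0],[0,0.002,0,0,0,0],[0,0.004,0,0,0,0],[0,0.006,0,0,0,0],[0,0.008,0,0,0,0],[0,0.008,0,0,0,0],[0,0.008,0,0,0,0],[0,0.008,0,0,0,0],[0,0.008,0,0,0,0]], jaw=1, force=100)

```text
time: 19.9
tool_pos: [536.8, -386.7, 187.5]
tcp_rot: [-90.0, 0.0, 163.7]
ft_force: [-3.8, 2.4, 10.5]
finger_gap: 9.8
```

Run:
```python
from h import *
go([536.5,-386.5,194],-116.3,[0, 0.008, 0, 0, 0, 0])
for i in range(4):
    s=r.sense(); print(s["tool_pos"].round(1),s["ft_force"].round(1),s["wrist_torque"].round(2),s["finger_gap"]); r.snapshot("top")
```

```text
t 19.9 cmd [ 536.7 -386.6  186.4] [-90.    0.  163.7] meas [ 536.8 -386.7  187.5] [-90.    0.  163.7] F [-3.8  2.4 10.5] gap 9.8 j [-40.  21.  82.  -0.  77.  66.]
inc [ 0.0002 -0.0076 -0.0001] [-0.    -1.396  0.   ] rows> 7.5
[ 536.8 -386.7  187.5] [-3.8  2.4 10.5] [ 0.57  0.67 -0.01] 9.798490925898305
[ 536.8 -386.8  187.5] [-3.4  3.4  9.9] [ 0.49  0.73 -0.01] 9.878096505523159
[ 536.8 -386.8  187.5] [-3.2  2.6 10.2] [0.53 0.74 0.03] 9.87857363517163
[ 536.8 -386.7  187.5] [-4.1  3.4  9.9] [0.52 0.65 0.03] 9.437951372372956
```

>>> arm_command(increments=[[0,0.001,0,0,0,0],[0,0.001,0,0,-0.1,0],[0,0.001,0,0,-0.25,0],[0,0.001,0,0,-0.4,0],[0,0.001,0,0,-0.56,0],[0,0.001,0,0,-0.72,0],[0,0.001,0,0,-0.88,0],[0,0.001,0,0,-1.04,0],[0,0.001,0,0,-1.2,0],[0,0.001,0,0,-1.36,0]])

```text
time: 21.35
tool_pos: [537.7, -387.5, 187.4]
tcp_rot: [-89.8, -0.0, -118.1]
ft_force: [-0.4, -0.6, 10.6]
finger_gap: 10.0
```

Run:
```python
from h import *
go([536.5,-386.5,194.5],-116.3,[0, 0.001, 0, 0, -1.36, 0])
for i in range(3):
    s=r.sense(); print(s["tool_pos"].round(1),s["tcp_rot"].round(1),s["ft_force"].round(1),s["wrist_torque"].round(2),s["finger_gap"]); r.snapshot("side")
snap("side","s9",(340,270,460,390),6)
```

```text
t 21.35 cmd [ 536.7 -386.6  185.4] [ -90.    -0.  -118.4] meas [ 537.7 -387.5  187.4] [ -89.8   -0.  -118.1] F [-0.4 -0.6 10.6] gap 10.0 j [-40.  21.  82.   0.  77. -12.]
inc [-0.     -0.0091 -0.0002] [ 0.    -0.036  0.   ] rows> 0.2
[ 537.7 -387.5  187.4] [ -89.8   -0.  -118.1] [-0.4 -0.6 10.6] [ 0.06  0.06 -0.15] 10.035423309583647
[ 537.7 -387.5  187.4] [ -89.8   -0.  -117.6] [0.3 0.3 9.8] [-0.    0.09 -0.04] 9.580614967567575
[ 537.7 -387.5  187.4] [ -89.8   -0.  -118.1] [ 0.7  0.2 10.5] [0.12 0.04 0.14] 9.880405989579208
```

View pics/s9.png

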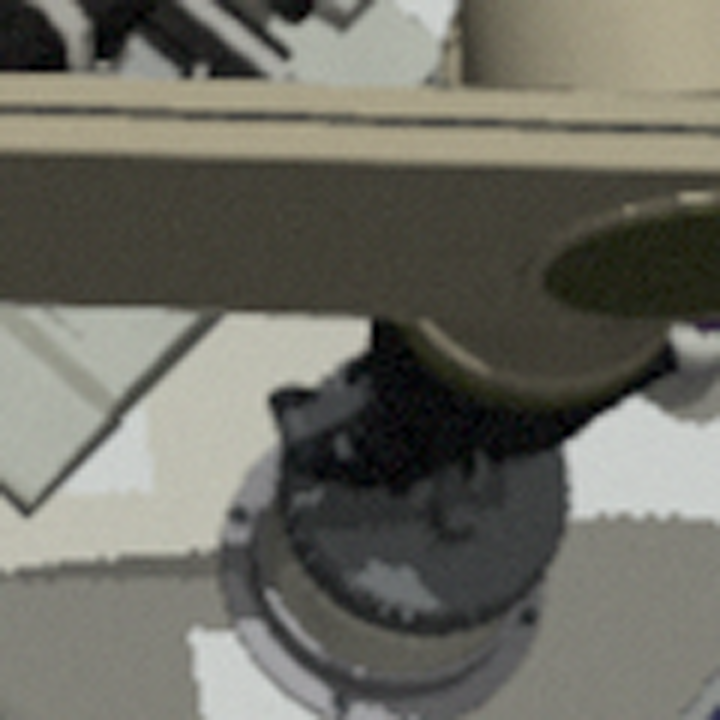

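>>> arm_command(increments=[[0,-0.002,0,0,-0.03,0],[0,-0.004,0,0,-0.03,0],[0,-0.006,0,0,-0.03,0],[0,-0.008,0,0,-0.03,0],[0,-0.011,0,0,-0.03,0],[0,-0.014,0,0,-0.03,0],[0,-0.017,0,0,-0.03,0],[0,-0.02,0,0,-0.03,0],[0,-0.02,0,0,-0.03,0],[0,-0.02,0,0,-0.03,0]])

```text
time: 22.8
tool_pos: [536.7, -386.7, 205.3]
tcp_rot: [-90.0, 0.0, -116.6]
ft_force: [0.3, -0.8, -0.7]
finger_gap: 9.9
```

Run:
```python
from h import *
go([536.5,-386.5,194.5],-116.3,[0, -0.02, 0, 0, -0.03, 0])
for i in range(3):
    s=r.sense(); print(s["tool_pos"].round(1),s["tcp_rot"].round(1),s["ft_force"].round(1),s["wrist_torque"].round(2),s["finger_gap"]); r.snapshot("side")
snap("side","s10",(340,270,460,390),6)
```

```text
t 22.8 cmd [ 536.7 -386.6  205.4] [ -90.    -0.  -116.6] meas [ 536.7 -386.7  205.3] [ -90.     0.  -116.6] F [ 0.3 -0.8 -0.7] gap 9.9 j [-40.  20.  81.  -0.  79. -14.]
inc [-0.      0.0109 -0.0002] [ 0.    -0.006  0.   ] rows> 0.2
[ 536.7 -386.7  205.3] [ -90.     0.  -116.6] [ 0.3 -0.8 -0.7] [-0.01 -0.01  0.01] 9.868445319773304
[ 536.7 -386.6  205.2] [ -90.     0.  -116.6] [ 0.2  0.1 -0.9] [-0.05 -0.04  0.04] 9.949931749792585
[ 536.6 -386.6  205.2] [ -90.     0.  -116.6] [-0.  -0.1 -1. ] [0.04 0.01 0.02] 9.476332452541152
```

View pics/s10.png

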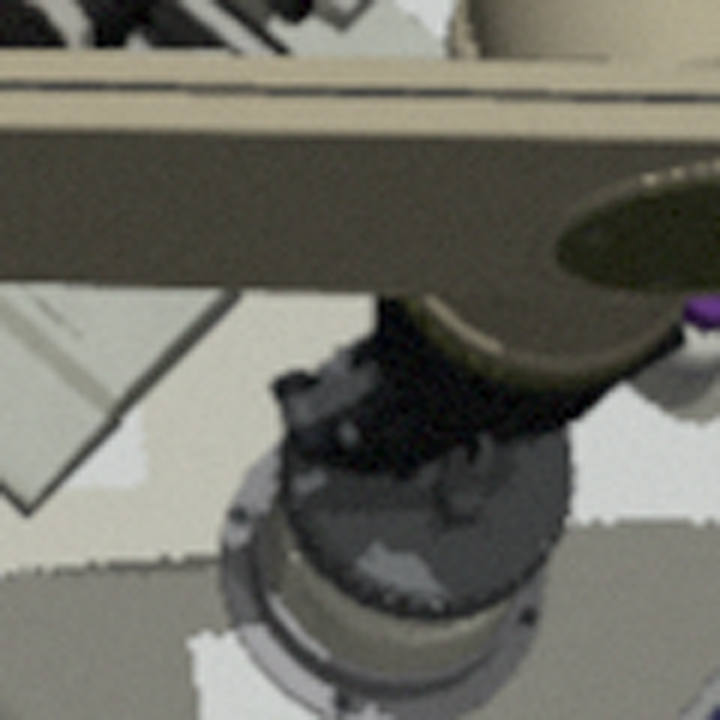

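Run:
```python
from h import *
go([490,215,425],-116.6)
```

```text
t 23.0 cmd [ 536.7 -386.6  205.4] [ -90.    -0.  -116.6] meas [ 536.7 -386.6  205.3] [ -90.     0.  -116.6] F [-0.2 -0.9 -0.4] gap 9.6 j [-40.  20.  81.   0.  79. -14.]
inc [-0.5169 -0.2196 -0.3115] [-0.    -0.001  0.   ] rows> 10.3
```

>>> arm_command(increments=[[0,-0.02,0,0,0,0],[0,-0.045,0,0,0,0],[0,-0.075,0,0,0,0],[0,-0.105,0,0,0,0],[0,-0.135,0,0,0,0],[0,-0.165,0,0,0,0],[0,-0.195,0,0,0,0],[0,-0.215,0,0,0,0],[0,-0.22,0,0,0,0],[0,-0.22,0,0,0,0]])

```text
time: 24.25
tool_pos: [536.7, -386.7, 425.9]
tcp_rot: [-90.0, -0.0, -116.6]
ft_force: [-0.3, -0.6, -1.9]
finger_gap: 9.5
```

Run:
```python
from h import *
go([490,215,425],-116.6,[0, -0.22, 0, 0, 0, 0])
```

```text
t 24.25 cmd [ 536.7 -386.6  425.4] [ -90.    -0.  -116.6] meas [ 536.7 -386.7  425.9] [ -90.    -0.  -116.6] F [-0.3 -0.6 -1.9] gap 9.5 j [-40.  16.  62.   0. 101. -14.]
inc [-5.169e-01  4.000e-04 -3.115e-01] [-0.    -0.001  0.   ] rows> 9.7
```

>>> arm_command(increments=[[-0.01,0,-0.006,0,0,0],[-0.03,0,-0.018,0,0,0],[-0.06,0,-0.036,0,0,0],[-0.095,0,-0.057,0,0,0],[-0.13,0,-0.078,0,0,0],[-0.165,0,-0.099,0,0,0],[-0.2,0,-0.12,0,0,0],[-0.235,0,-0.141,0,0,0],[-0.27,0,-0.162,0,0,0],[-0.305,0,-0.183,0,0,0]])

```text
time: 25.5
tool_pos: [508.9, -30.1, 424.2]
tcp_rot: [-90.1, -0.0, -116.6]
ft_force: [1.1, -0.4, -1.3]
finger_gap: 9.2
```

>>> arm_command(increments=[[-0.035,0,-0.021,0,0,0],[-0.07,0,-0.042,0,0,0],[-0.105,0,-0.063,0,0,0],[-0.14,0,-0.085,0,0,0],[-0.17,0,-0.103,0,0,0],[-0.195,0,-0.118,0,0,0],[-0.208,0,-0.126,0,0,0],[-0.212,0,-0.128,0,0,0],[-0.212,0,-0.1285,0,0,0],[-0.212,0,-0.1285,0,0,0]])

```text
time: 26.75
tool_pos: [490.3, 214.3, 425.4]
tcp_rot: [-90.0, -0.0, -116.7]
ft_force: [-0.1, -0.6, -0.6]
finger_gap: 9.7
```

Run:
```python
from h import *
did([-0.305, 0, -0.183, 0, 0, 0])
go([490,215,160],-116.6,[-0.212, 0, -0.1285, 0, 0, 0])
snap("side","s11"); snap("top","t11")
```

```text
t 26.75 cmd [490.1 215.1 425.4] [ -90.    -0.  -116.6] meas [490.3 214.3 425.4] [ -90.    -0.  -116.7] F [-0.1 -0.6 -0.6] gap 9.7 j [ 18.  -4.  84.  -0. 100.  45.]
inc [1.000e-04 2.654e-01 0.000e+00] [-0.    -0.001  0.   ] rows> 4.2
```

View pics/s11.png

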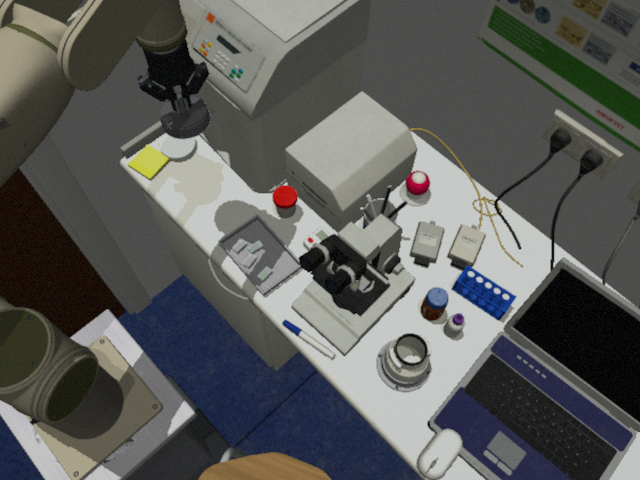

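View pics/t11.png

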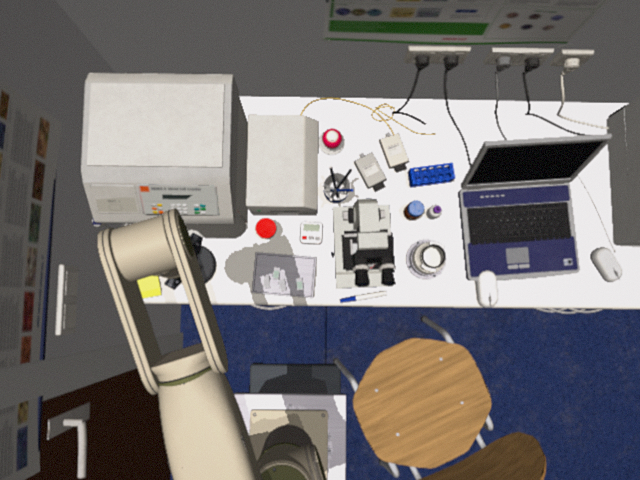

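>>> arm_command(increments=[[0,0.03,0,0,0,0],[0,0.07,0,0,0,0],[0,0.115,0,0,0,0],[0,0.16,0,0,0,0],[0,0.205,0,0,0,0],[0,0.245,0,0,0,0],[0,0.275,0,0,0,0],[0,0.295,0,0,0,0],[0,0.305,0,0,0,0],[0,0.305,0,0,0,0]])

```text
time: 28.1
tool_pos: [490.0, 214.7, 120.1]
tcp_rot: [-90.0, -0.0, -116.7]
ft_force: [-0.2, 0.5, -0.6]
finger_gap: 9.5
```

>>> arm_command(increments=[[0,0.004,0,0,0,0],[0,0.008,0,0,0,0],[0,0.01,0,0,0,0],[0,0.012,0,0,0,0],[0,0.013,0,0,0,0],[0,0.0135,0,0,0,0],[0,0.014,0,0,0,0],[0,0.0145,0,0,0,0],[0,0.015,0,0,0,0],[0,0.015,0,0,0,0]])

```text
time: 29.35
tool_pos: [491.9, 214.0, 112.8]
tcp_rot: [-89.8, -0.1, -116.6]
ft_force: [-30.1, -24.0, 65.0]
finger_gap: 9.7
```

Run:
```python
from h import *
did([0, 0.305, 0, 0, 0, 0])
go([490,215,105],-116.6,[0, 0.015, 0, 0, 0, 0])
for i in range(3):
    s=r.sense(); print(s["tool_pos"].round(1),s["tcp_rot"].round(1),s["ft_force"].round(1),s["wrist_torque"].round(2),s["finger_gap"]); r.snapshot("side")
snap("side","s12",(120,100,280,240),5)
```

```text
t 29.35 cmd [490.1 215.1 105.4] [ -90.    -0.  -116.6] meas [491.9 214.  112.8] [-8.980e+01 -1.000e-01 -1.166e+02] F [-30.1 -24.   65. ] gap 9.7 j [ 18.   8. 106.  -0.  66.  45.]
inc [0.0001 0.0004 0.    ] [-0.    -0.001  0.   ] rows> 0.0
[491.9 214.  112.8] [-8.980e+01 -1.000e-01 -1.166e+02] [-30.1 -24.   65. ] [-2.57  5.17  0.53] 9.66926024074375
[491.9 214.  112.8] [-8.980e+01 -1.000e-01 -1.166e+02] [-29.6 -23.8  66.1] [-2.58  5.06  0.56] 9.607881594392643
[491.9 214.  112.8] [-8.980e+01 -1.000e-01 -1.166e+02] [-29.6 -23.   64.6] [-2.54  5.1   0.54] 9.417391608742482
```

View pics/s12.png

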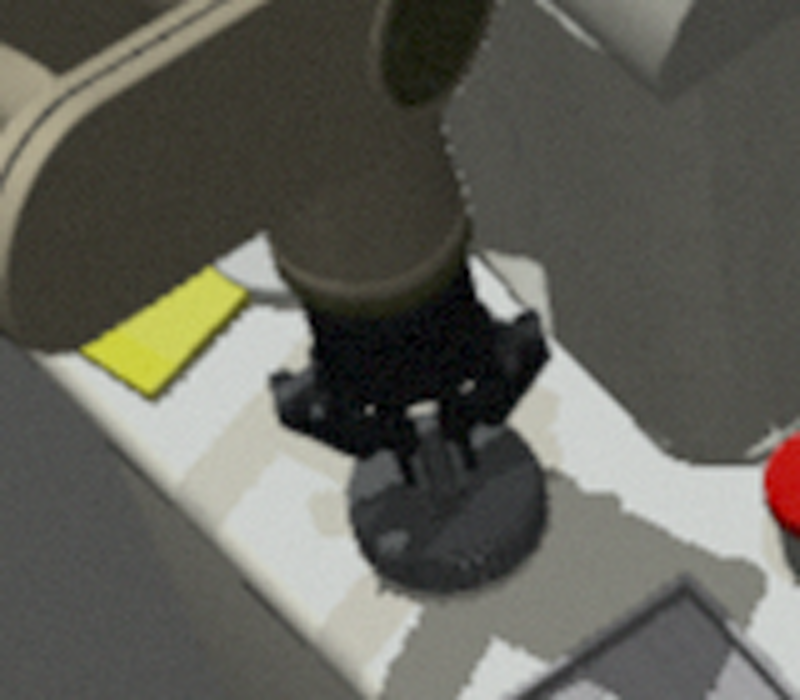

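>>> arm_command(increments=[[0,-0.003,0,0,0,0],[0,-0.006,0,0,0,0],[0,-0.008,0,0,0,0],[0,-0.009,0,0,0,0],[0,-0.009,0,0,0,0],[0,-0.009,0,0,0,0],[0,-0.009,0,0,0,0],[0,-0.009,0,0,0,0],[0,-0.009,0,0,0,0],[0,-0.009,0,0,0,0]])

```text
time: 30.8
tool_pos: [490.3, 215.1, 114.5]
tcp_rot: [-90.0, 0.0, -116.6]
ft_force: [0.4, -1.3, 2.9]
finger_gap: 9.3
```

Run:
```python
from h import *
go([490,215,105],-116.6,[0, -0.009, 0, 0, 0, 0])
for i in range(3):
    s=r.sense(); print(s["tool_pos"].round(1),s["tcp_rot"].round(1),s["ft_force"].round(1),s["wrist_torque"].round(2),s["finger_gap"]); r.snapshot("side")
snap("side","s13",(170,160,250,230),10)
snap("top","t13",(150,210,260,310),7)
```

```text
t 30.8 cmd [490.1 215.1 114.4] [ -90.    -0.  -116.6] meas [490.3 215.1 114.5] [ -90.     0.  -116.6] F [ 0.4 -1.3  2.9] gap 9.3 j [ 18.   8. 106.  -0.  66.  45.]
inc [0.0001 0.0094 0.    ] [-0.    -0.001  0.   ] rows> 0.2
[490.3 215.1 114.5] [ -90.     0.  -116.6] [ 0.4 -1.3  2.9] [ 0.04 -0.32 -0.03] 9.278268598766791
[490.3 215.1 114.5] [ -90.     0.  -116.6] [ 0.7 -0.7  3.1] [ 0.08 -0.38 -0.06] 9.489490377751757
[490.3 215.1 114.5] [ -90.     0.  -116.6] [ 2.3 -0.6  3.5] [ 0.08 -0.35 -0.03] 9.366016111187513
```

View pics/s13.png

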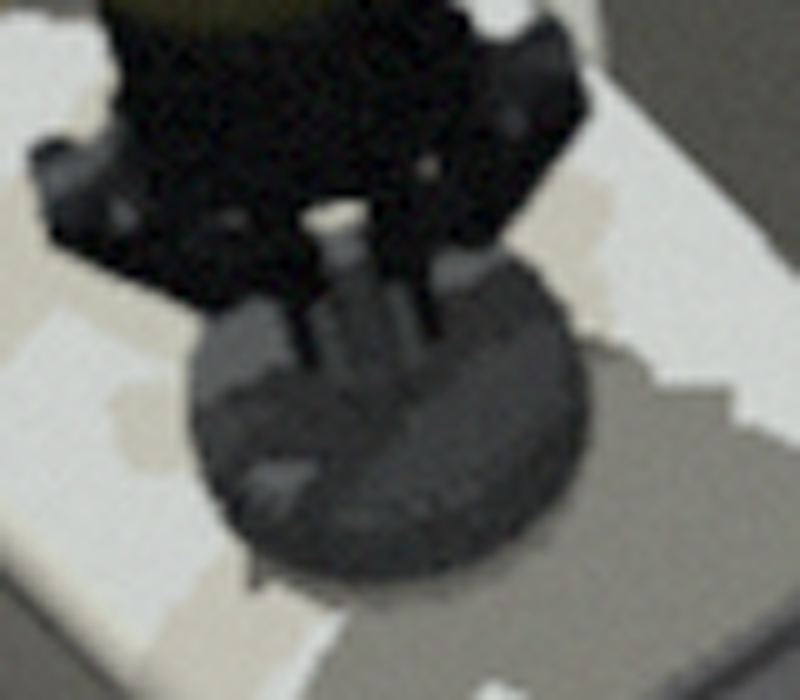

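View pics/t13.png

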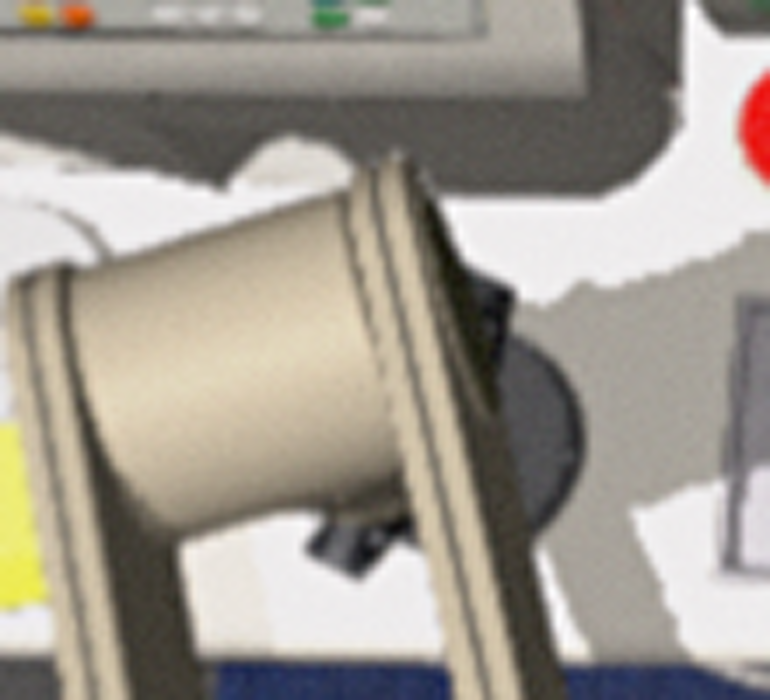

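>>> arm_command(increments=[[0,0,0,0,0,0],[0,0,0,0,0,0],[0,0,0,0,0,0],[0,0,0,0,0,0],[0,0,0,0,0,0],[0,0,0,0,0,0],[0,0,0,0,0,0],[0,0,0,0,0,0],[0,0,0,0,0,0],[0,0,0,0,0,0]], jaw=0.4)

```text
time: 32.3
tool_pos: [490.1, 215.1, 114.4]
tcp_rot: [-90.0, -0.0, -116.6]
ft_force: [0.7, 0.7, 0.6]
finger_gap: 25.7
```

Run:
```python
from h import *
go([490,215,300],-116.6)
snap("side","s14",(170,160,250,230),10)
```

```text
t 32.3 cmd [490.1 215.1 114.4] [ -90.    -0.  -116.6] meas [490.1 215.1 114.4] [ -90.    -0.  -116.6] F [0.7 0.7 0.6] gap 25.7 j [ 18.   8. 106.   0.  66.  45.]
inc [ 1.000e-04 -1.856e-01  0.000e+00] [-0.    -0.001  0.   ] rows> 3.0
```

View pics/s14.png

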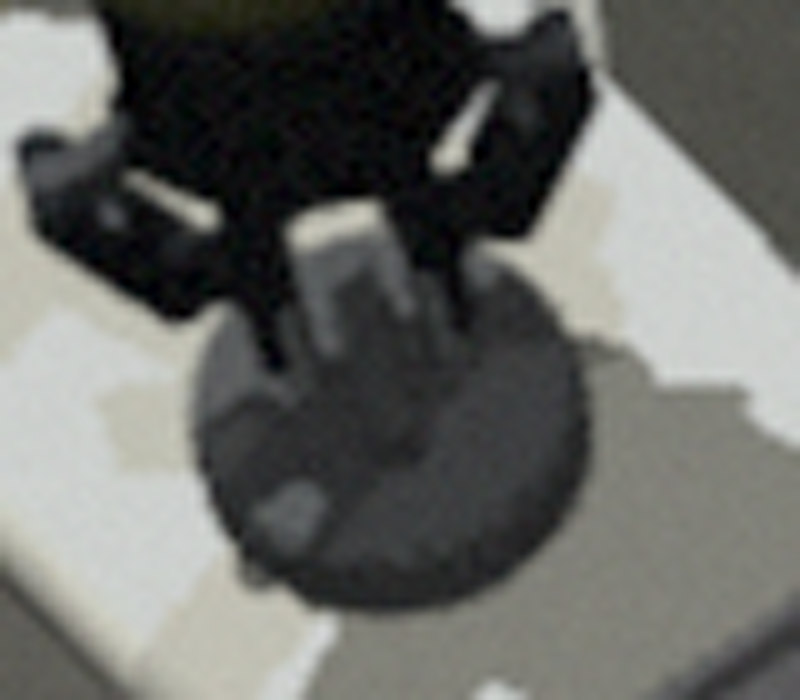

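>>> arm_command(increments=[[0,-0.01,0,0,0,0],[0,-0.03,0,0,0,0],[0,-0.06,0,0,0,0],[0,-0.09,0,0,0,0],[0,-0.12,0,0,0,0],[0,-0.15,0,0,0,0],[0,-0.175,0,0,0,0],[0,-0.186,0,0,0,0],[0,-0.186,0,0,0,0],[0,-0.186,0,0,0,0]])

```text
time: 33.6
tool_pos: [489.7, 214.9, 299.1]
tcp_rot: [-90.1, -0.1, -116.6]
ft_force: [-0.3, -0.4, -0.8]
finger_gap: 25.5
```

Run:
```python
from h import *
go([490,-100,350],-90,[0, -0.186, 0, 0, 0, 0])
snap("side","s15",(160,150,320,290),5)
snap("top","t15",(240,240,330,310),8)
for c in("side","top"):
  r.snapshot(c)
  for t,z in (("tray_far_lip",17),("cassette_a_center",7),("cap_grip",41)):
    for d in r.spot_point(c,t)[:5]:
      if d["conf"]>.2: print(c,t,round(d["conf"],2),np.round(d["position"],1),np.round(at(c,d["position"],z),1))
```

```text
t 33.6 cmd [490.1 215.1 300.4] [ -90.    -0.  -116.6] meas [489.7 214.9 299.1] [-9.010e+01 -1.000e-01 -1.166e+02] F [-0.3 -0.4 -0.8] gap 25.5 j [18. -2. 96.  0. 87. 45.]
inc [ 0.2817 -0.0496  0.1412] [ 0.    -0.465  0.   ] rows> 5.1
side tray_far_lip 0.98 [237.9 228.2] [492.  106.3  17. ]
side cap_grip 0.62 [206.9 196.3] [487.7 212.5  41. ]
side cap_grip 0.34 [401.4 364.4] [ 523.2 -387.3   41. ]
top tray_far_lip 0.92 [256.4 273.9] [485.4  97.2  17. ]
top tray_far_lip 0.43 [283.8 282.7] [461.4  18.8  17. ]
top cassette_a_center 0.73 [275.  272.4] [490.9  45.    7. ]
top cap_grip 0.94 [213.4 270.3] [492.5 215.8  41. ]
```

View pics/s15.png

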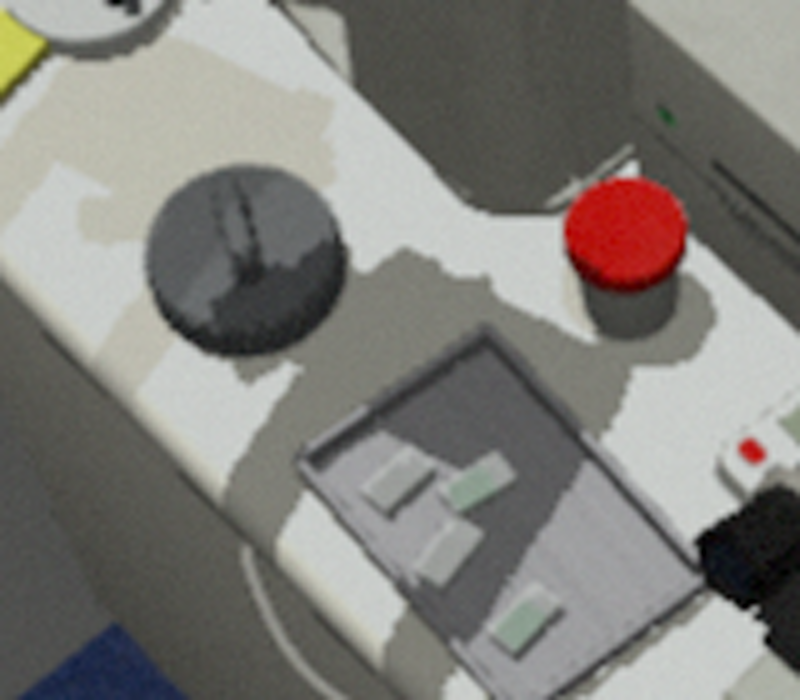

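View pics/t15.png

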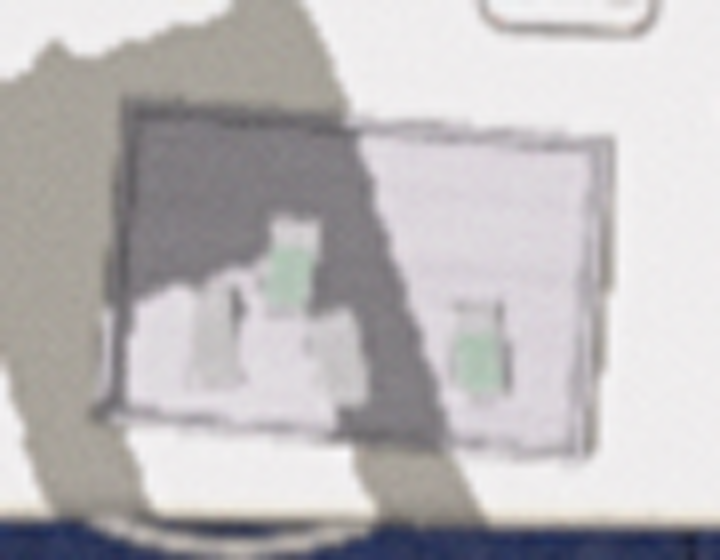

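Run:
```python
from h import *
T=lambda a,b:np.array([240+(a+.5)/8-.5,240+(b+.5)/8-.5])
S=lambda a,b:np.array([160+(a+.5)/5-.5,150+(b+.5)/5-.5])
for n,t,s in(("A",(481,350),(525,622)),("B",(293,263),(478,485)),("C",(214,340),(398,482)),("D",(341,358),(447,555))):
    print(n,at("top",T(*t),12).round(1),at("side",S(*s),12).round(1))
for n,a,b in(("A",(483,302),(480,396)),("D",(332,316),(350,402)),("B",(296,216),(288,310)),("C",(217,290),(212,388))):
    d=at("top",T(*a),12)-at("top",T(*b),12); print(n,np.linalg.norm(d),np.degrees(np.arctan2(d[1],d[0])))
```

```text
A [460.5 -26.2  12. ] [460.3 -25.3  12. ]
B [490.6  41.3  12. ] [491.  43.  12.]
C [462.8  68.9  12. ] [464.7  70.1  12. ]
D [457.   23.6  12. ] [456.6  25.3  12. ]
A 33.448007260221 -0.9193856749228118
D 31.267077418932605 12.914478789683058
B 33.655758635567544 -3.7060478934269825
C 34.89248794942831 -1.671516841447482
```

Run:
```python
from h import *
go([460.5,-25.8,150],-181)
```

```text
t 34.1 cmd [490.1 215.1 300.4] [ -90.    -0.  -116.6] meas [490.1 215.1 300.3] [ -90.    -0.  -116.6] F [-0.3  0.3  1.3] gap 26.0 j [18. -2. 96.  0. 87. 45.]
inc [0.2286 0.1504 0.0816] [-0.     1.123  0.   ] rows> 6.0
```

>>> arm_command(increments=[[0.015,0,0.005,0,0.1,0],[0.045,0,0.016,0,0.25,0],[0.085,0,0.03,0,0.4,0],[0.125,0.01,0.045,0,0.55,0],[0.165,0.04,0.059,0,0.7,0],[0.2,0.075,0.071,0,0.85,0],[0.22,0.11,0.079,0,1.0,0],[0.2286,0.14,0.0816,0,1.123,0],[0.2286,0.1504,0.0816,0,1.123,0],[0.2286,0.1504,0.0816,0,1.123,0]], jaw=0.3)

```text
time: 35.35
tool_pos: [460.4, -25.4, 149.9]
tcp_rot: [-90.0, -0.1, 179.2]
ft_force: [0.1, 1.3, 0.7]
finger_gap: 29.8
```

>>> arm_command(increments=[[0,0.01,0,0,0,0],[0,0.025,0,0,0,0],[0,0.04,0,0,0,0],[0,0.055,0,0,0,0],[0,0.065,0,0,0,0],[0,0.07,0,0,0,0],[0,0.0725,0,0,0,0],[0,0.0725,0,0,0,0],[0,0.0725,0,0,0,0],[0,0.0725,0,0,0,0]])

```text
time: 36.6
tool_pos: [460.8, -25.9, 77.9]
tcp_rot: [-90.0, 0.0, 179.0]
ft_force: [0.7, 0.1, 0.3]
finger_gap: 29.9
```

Run:
```python
from h import *
did([0.2286, 0.1504, 0.0816, 0, 1.123, 0])
go([460.5,-25.8,78],-181,[0, 0.0725, 0, 0, 0, 0])
snap("side","s16",(220,190,320,290),7)
```

```text
t 36.6 cmd [460.5 -25.8  77.5] [-90.   0. 179.] meas [460.8 -25.9  77.9] [-90.   0. 179.] F [0.7 0.1 0.3] gap 29.9 j [-10.   0. 118.  -0.  62.  81.]
inc [ 0.     -0.0005  0.    ] [ 0.  0. -0.] rows> 0.0
```

View pics/s16.png

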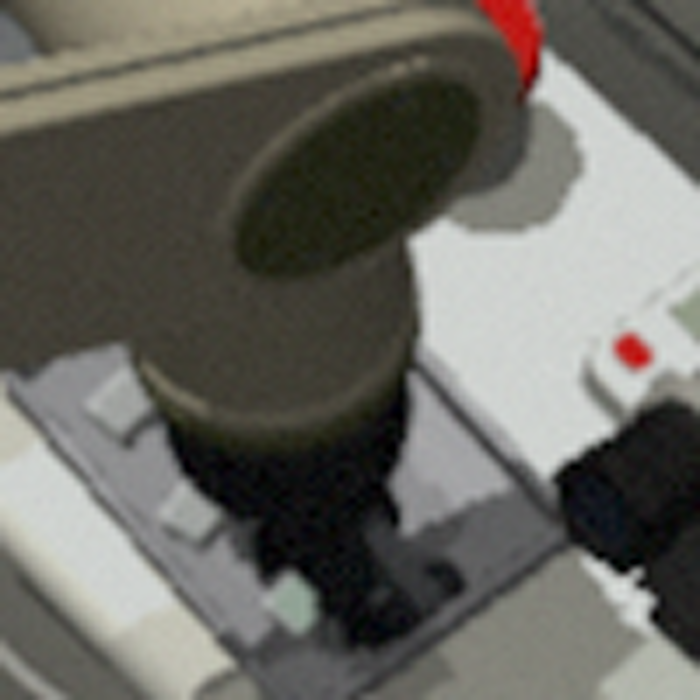

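>>> arm_command(increments=[[0,0,0,0,0,0],[0,0,0,0,0,0],[0,0,0,0,0,0],[0,0,0,0,0,0],[0,0,0,0,0,0],[0,0,0,0,0,0],[0,0,0,0,0,0],[0,-0.01,0,0,0,0],[0,-0.03,0,0,0,0],[0,-0.06,0,0,0,0]], jaw=1, force=30)

```text
time: 37.9
tool_pos: [459.5, -25.6, 137.4]
tcp_rot: [-90.0, -0.1, 179.0]
ft_force: [-0.2, -0.0, -0.2]
finger_gap: 16.7
```

Run:
```python
from h import *
go([537.5,-386.8,420],-181,[0, -0.06, 0, 0, 0, 0])
snap("side","s17",(220,190,320,290),7)
```

```text
t 37.9 cmd [460.5 -25.8 137.5] [-90.   0. 179.] meas [459.5 -25.6 137.4] [-9.00e+01 -1.00e-01  1.79e+02] F [-0.2 -0.  -0.2] gap 16.7 j [-10.  -6. 117.   0.  69.  81.]
inc [-0.0832 -0.2825  0.3596] [ 0.  0. -0.] rows> 7.4
```

View pics/s17.png

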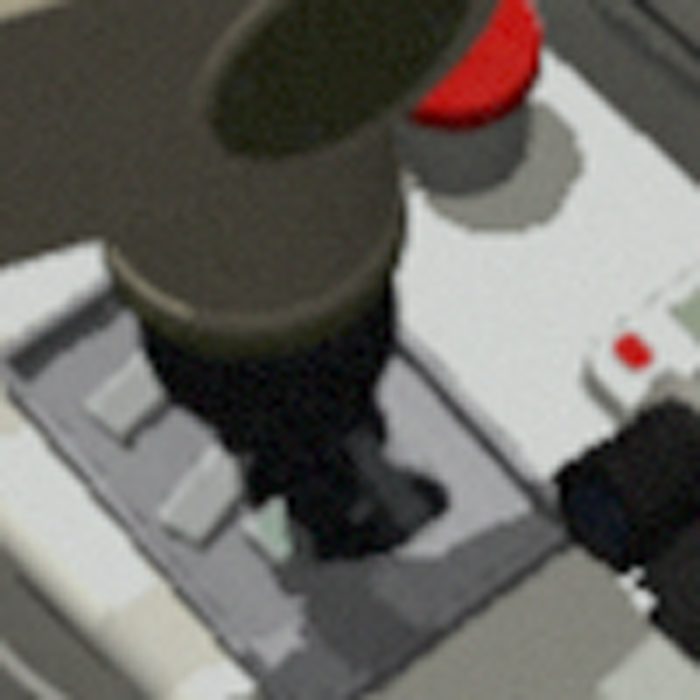

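>>> arm_command(increments=[[0,-0.03,0,0,0,0],[0,-0.07,0,0,0,0],[0,-0.115,0,0,0,0],[0,-0.16,0.01,0,0,0],[-0.007,-0.2,0.03,0,0,0],[-0.014,-0.23,0.06,0,0,0],[-0.022,-0.243,0.095,0,0,0],[-0.031,-0.243,0.135,0,0,0],[-0.04,-0.243,0.175,0,0,0],[-0.049,-0.243,0.215,0,0,0]])

```text
time: 39.2
tool_pos: [505.8, -242.8, 380.7]
tcp_rot: [-90.0, 0.0, 179.0]
ft_force: [0.4, -0.2, 0.0]
finger_gap: 16.8
```

Run:
```python
from h import *
go([538,-386.8,380],-181,[-0.049, -0.243, 0.215, 0, 0, 0])
```

```text
t 39.2 cmd [ 505.8 -241.6  380.5] [-90.   0. 179.] meas [ 505.8 -242.8  380.7] [-90.   0. 179.] F [ 0.4 -0.2  0. ] gap 16.8 j [-31.   0.  85.   0.  95.  60.]
inc [-0.0347  0.0005  0.1446] [ 0.  0. -0.] rows> 2.4
```

>>> arm_command(increments=[[-0.01,0,0.04,0,0,0],[-0.019,0,0.08,0,0,0],[-0.028,0,0.115,0,0,0],[-0.0335,0,0.138,0,0,0],[-0.0347,0.01,0.1446,0,0,0],[-0.0347,0.045,0.1446,0,0,0],[-0.0347,0.09,0.1446,0,0,0],[-0.0347,0.13,0.1446,0,0,0],[-0.0347,0.155,0.1446,0,0,0],[-0.0347,0.165,0.1446,0,0,0]])

```text
time: 40.45
tool_pos: [537.1, -385.1, 212.7]
tcp_rot: [-90.2, -0.2, 179.1]
ft_force: [-0.3, -0.0, -0.7]
finger_gap: 16.8
```

Run:
```python
from h import *
go([538,-386.8,191],-181,[-0.0347, 0.165, 0.1446, 0, 0, 0])
snap("side","s18",(360,290,460,390),7)
snap("top","t18",(380,200,480,300),7)
```

```text
t 40.45 cmd [ 538.  -386.8  215.5] [-90.   0. 179.] meas [ 537.1 -385.1  212.7] [-90.2  -0.2 179.1] F [-0.3 -0.  -0.7] gap 16.8 j [-40.  20.  80.   0.  80.  51.]
inc [0.     0.0245 0.    ] [ 0.  0. -0.] rows> 0.4
```

View pics/s18.png

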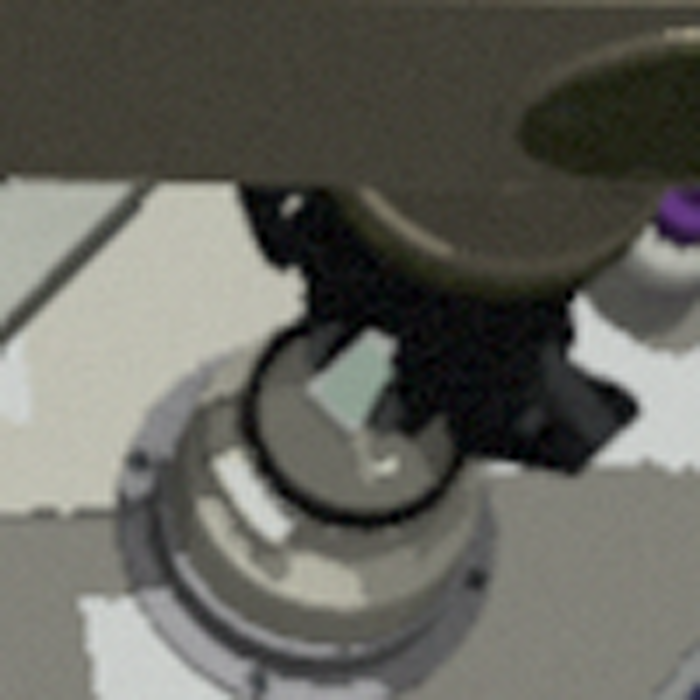

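>>> arm_command(increments=[[0,0.01,0,0,0,0],[0,0.02,0,0,0,0],[0,0.0245,0,0,0,0],[0,0.0245,0,0,0,0],[0,0.0245,0,0,0,0],[0,0.0245,0,0,0,0],[0,0.0245,0,0,0,0],[0,0.0245,0,0,0,0],[0,0.0245,0,0,0,0],[0,0.0245,0,0,0,0]])

```text
time: 41.8
tool_pos: [538.1, -386.8, 191.0]
tcp_rot: [-90.0, 0.0, 179.0]
ft_force: [0.2, -0.3, 0.4]
finger_gap: 17.0
```

>>> arm_command(increments=[[0,0,0,0,0,0],[0,0,0,0,0,0],[0,0,0,0,0,0],[0,0,0,0,0,0],[0,0,0,0,0,0],[0,0,0,0,0,0],[0,0,0,0,0,0],[0,0,0,0,0,0],[0,-0.03,0,0,0,0],[0,-0.07,0,0,0,0]], jaw=0.4)

```text
time: 43.05
tool_pos: [537.4, -386.2, 260.0]
tcp_rot: [-90.1, -0.2, 179.0]
ft_force: [0.6, 0.0, 1.2]
finger_gap: 25.4
```

Run:
```python
from h import *
did([0, 0.0245, 0, 0, 0, 0])
go([538,-386.8,380],-181,[0, -0.07, 0, 0, 0, 0])
snap("side","s19",(360,290,460,390),7)
```

```text
t 43.05 cmd [ 538.  -386.8  261. ] [-90.   0. 179.] meas [ 537.4 -386.2  260. ] [-90.1  -0.2 179. ] F [0.6 0.  1.2] gap 25.4 j [-40.  18.  77.  -0.  85.  51.]
inc [ 0.    -0.119  0.   ] [ 0.  0. -0.] rows> 1.9
```

View pics/s19.png

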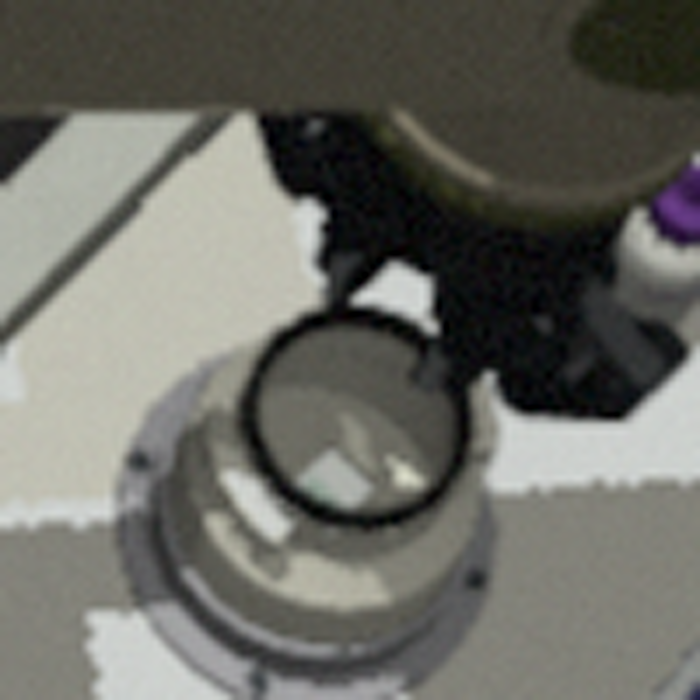

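```bash
cat > cas.py <<'E'
from h import *
import sys
n=sys.argv[1]
snap("side","s"+n,(200,190,320,290),6)
snap("top","t"+n,(240,240,330,310),8)
for c in("side","top"):
  for d in r.spot_point(c,"tray_far_lip")[:1]: print(c,d["conf"],at(c,d["position"],17).round(0))
E
cat >> h.py <<'E'
def TT(a,b): return at("top",np.array([240+(a+.5)/8-.5,240+(b+.5)/8-.5]),12).round(1)
def SS(a,b): return at("side",np.array([200+(a+.5)/6-.5,190+(b+.5)/6-.5]),12).round(1)
def ang(a,b):
    d=TT(*a)-TT(*b); return np.linalg.norm(d).round(1),np.degrees(np.arctan2(d[1],d[0])).round(1)
E
python3 cas.py 20
```

```text
side 0.51 [ 672. -407.   17.]
top 0.75 [487. 104.  17.]
```

View pics/t20.png

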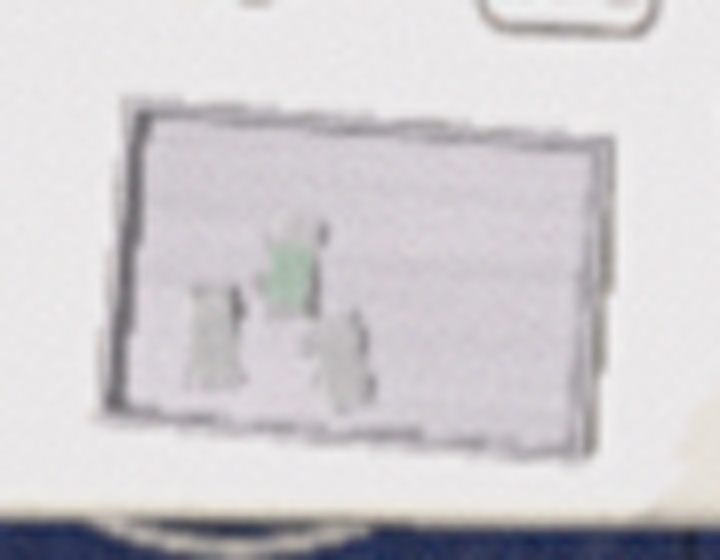

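View pics/s20.png

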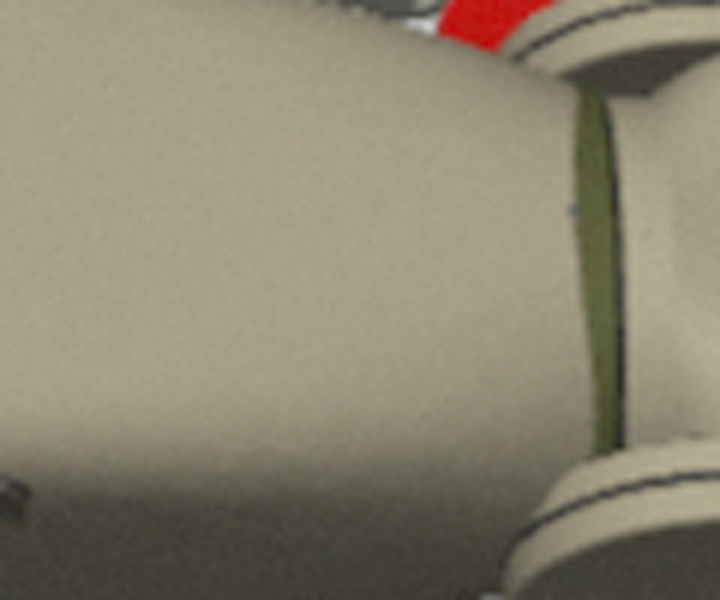

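Run:
```python
from h import *
go([456.8,24.3,380],-169)
```

```text
t 43.3 cmd [ 538.  -386.8  261. ] [-90.   0. 179.] meas [ 538.  -386.7  260.8] [-90.   0. 179.] F [-0.4  0.1 -0.3] gap 25.8 j [-40.  18.  77.   0.  84.  51.]
inc [ 0.0883 -0.119  -0.4096] [-0.    -0.209 -0.   ] rows> 7.0
```

>>> arm_command(increments=[[0,-0.035,0,0,0,0],[0,-0.08,-0.01,0,0,0],[0.007,-0.11,-0.03,0,0,0],[0.014,-0.119,-0.065,0,0,0],[0.023,-0.119,-0.105,0,0,0],[0.033,-0.119,-0.15,0,-0.03,0],[0.043,-0.119,-0.195,0,-0.07,0],[0.053,-0.119,-0.24,0,-0.11,0],[0.063,-0.119,-0.285,0,-0.15,0],[0.073,-0.119,-0.33,0,-0.19,0]], jaw=0.35)

```text
time: 44.55
tool_pos: [469.8, -54.2, 378.3]
tcp_rot: [-90.1, -0.1, -170.0]
ft_force: [-0.0, 0.0, 1.5]
finger_gap: 27.6
```

Run:
```python
from h import *
go([456.8,24.3,110],-169,[0.073, -0.119, -0.33, 0, -0.19, 0])
```

```text
t 44.55 cmd [470.7 -55.6 380. ] [ -90.     0.  -170.1] meas [469.8 -54.2 378.3] [-9.01e+01 -1.00e-01 -1.70e+02] F [-0.   0.   1.5] gap 27.6 j [-13. -13.  98.   0.  96.  67.]
inc [-1.00e-04  2.70e-01 -8.11e-02] [-0.    -0.019 -0.   ] rows> 4.5
```

>>> arm_command(increments=[[0,0,-0.035,0,-0.01,0],[0,0.02,-0.065,0,-0.019,0],[0,0.06,-0.08,0,-0.019,0],[0,0.11,-0.0811,0,-0.019,0],[0,0.16,-0.0811,0,-0.019,0],[0,0.205,-0.0811,0,-0.019,0],[0,0.24,-0.0811,0,-0.019,0],[0,0.26,-0.0811,0,-0.019,0],[0,0.27,-0.0811,0,-0.019,0],[0,0.27,-0.0811,0,-0.019,0]])

```text
time: 45.8
tool_pos: [455.9, 24.4, 109.0]
tcp_rot: [-90.0, -0.1, -169.0]
ft_force: [-0.3, 0.3, -0.2]
finger_gap: 28.0
```

>>> arm_command(increments=[[0,0.01,0,0,0,0],[0,0.02,0,0,0,0],[0,0.028,0,0,0,0],[0,0.0325,0,0,0,0],[0,0.0325,0,0,0,0],[0,0.0325,0,0,0,0],[0,0.0325,0,0,0,0],[0,0.0325,0,0,0,0],[0,0.0325,0,0,0,0],[0,0.0325,0,0,0,0]])

```text
time: 47.05
tool_pos: [456.8, 24.3, 77.5]
tcp_rot: [-90.0, 0.0, -169.0]
ft_force: [-0.7, -0.4, -1.1]
finger_gap: 27.7
```

Run:
```python
from h import *
did([0, 0.27, -0.0811, 0, -0.019, 0])
go([456.8,24.3,77.5],-169,[0,.0325,0,0,0,0])
snap("side","s21",(200,190,320,290),6)
```

```text
t 47.05 cmd [456.7  24.3  77.5] [ -90.    0. -169.] meas [456.8  24.3  77.5] [ -90.    0. -169.] F [-0.7 -0.4 -1.1] gap 27.7 j [ -3.  -0. 119.   0.  62.  76.]
inc [-0.0001 -0.      0.    ] [-0. -0. -0.] rows> 0.0
```

View pics/s21.png

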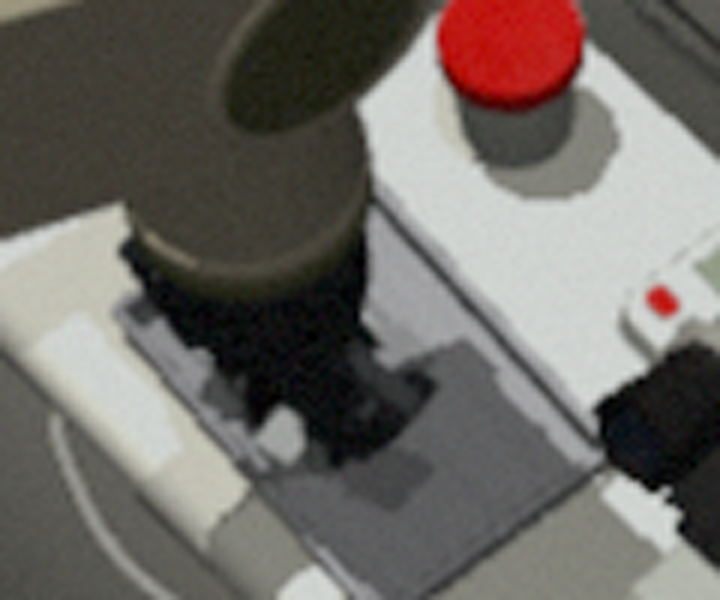

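>>> arm_command(increments=[[0,0,0,0,0,0],[0,0,0,0,0,0],[0,0,0,0,0,0],[0,0,0,0,0,0],[0,0,0,0,0,0],[0,0,0,0,0,0],[0,-0.01,0,0,0,0],[0,-0.03,0,0,0,0],[0,-0.06,0,0,0,0],[0,-0.1,0,0,0,0]], jaw=1)

```text
time: 48.35
tool_pos: [455.8, 24.4, 177.9]
tcp_rot: [-90.0, -0.1, -169.0]
ft_force: [1.4, 1.5, -0.4]
finger_gap: 16.8
```

Run:
```python
from h import *
go([538,-386.8,380],-181,[0, -0.1, 0, 0, 0, 0])
snap("side","s22",(200,190,320,290),6)
```

```text
t 48.35 cmd [456.7  24.3 177.5] [ -90.    0. -169.] meas [455.8  24.4 177.9] [-9.00e+01 -1.00e-01 -1.69e+02] F [ 1.4  1.5 -0.4] gap 16.8 j [ -3.  -9. 115.   0.  74.  76.]
inc [-0.0014 -0.2025  0.4191] [-0.     0.209 -0.   ] rows> 7.4
```

View pics/s22.png

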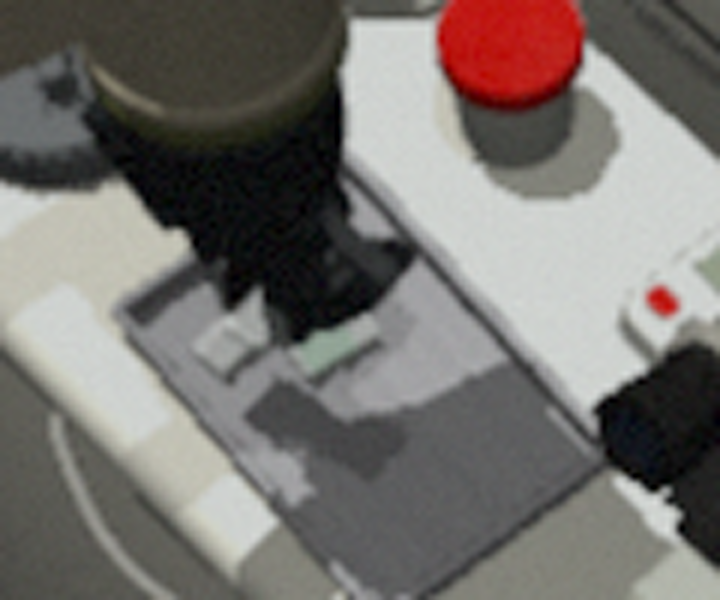

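>>> arm_command(increments=[[0,-0.03,0,0,0,0],[0,-0.075,0,0,0,0],[0,-0.12,0.01,0,0,0],[0,-0.165,0.03,0,0,0],[0,-0.195,0.06,0,0,0],[0,-0.2025,0.1,0,0.03,0],[0,-0.2025,0.145,0,0.06,0],[0,-0.2025,0.19,0,0.09,0],[-0.001,-0.2025,0.235,0,0.12,0],[-0.001,-0.2025,0.28,0,0.15,0]])

```text
time: 49.65
tool_pos: [511.1, -251.7, 380.2]
tcp_rot: [-90.0, 0.0, -177.7]
ft_force: [-0.4, 0.2, -0.3]
finger_gap: 16.9
```

Run:
```python
from h import *
go([538,-386.8,215],-181,[-0.001, -0.2025, 0.28, 0, 0.15, 0])
```

```text
t 49.65 cmd [ 511.1 -250.3  380. ] [ -90.     0.  -177.6] meas [ 511.1 -251.7  380.2] [ -90.     0.  -177.7] F [-0.4  0.2 -0.3] gap 16.9 j [-31.   2.  83.   0.  95.  56.]
inc [-0.0211  0.165   0.1375] [-0.     0.059 -0.   ] rows> 3.5
```

>>> arm_command(increments=[[-0.006,0,0.04,0,0.02,0],[-0.012,0,0.08,0,0.04,0],[-0.018,0,0.115,0,0.059,0],[-0.021,0,0.134,0,0.059,0],[-0.0211,0.01,0.1375,0,0.059,0],[-0.0211,0.05,0.1375,0,0.059,0],[-0.0211,0.095,0.1375,0,0.059,0],[-0.0211,0.135,0.1375,0,0.059,0],[-0.0211,0.16,0.1375,0,0.059,0],[-0.0211,0.17,0.1375,0,0.059,0]])

```text
time: 50.9
tool_pos: [537.0, -385.1, 207.3]
tcp_rot: [-90.2, -0.2, 179.1]
ft_force: [-0.1, -0.2, 0.5]
finger_gap: 16.8
```

>>> arm_command(increments=[[0,0.008,0,0,0,0],[0,0.015,0,0,0,0],[0,0.019,0,0,0,0],[0,0.019,0,0,0,0],[0,0.019,0,0,0,0],[0,0.019,0,0,0,0],[0,0.019,0,0,0,0],[0,0.019,0,0,0,0],[0,0.019,0,0,0,0],[0,0.019,0,0,0,0]])

```text
time: 52.15
tool_pos: [538.0, -386.9, 191.0]
tcp_rot: [-90.0, -0.0, 179.0]
ft_force: [0.1, -0.7, -1.0]
finger_gap: 16.9
```

>>> arm_command(increments=[[0,0,0,0,0,0],[0,0,0,0,0,0],[0,0,0,0,0,0],[0,0,0,0,0,0],[0,0,0,0,0,0],[0,0,0,0,0,0],[0,0,0,0,0,0],[0,0,0,0,0,0],[0,-0.03,0,0,0,0],[0,-0.07,0,0,0,0]], jaw=0.4)

```text
time: 53.4
tool_pos: [537.3, -386.3, 260.0]
tcp_rot: [-90.1, -0.2, 179.0]
ft_force: [1.3, -0.3, 0.1]
finger_gap: 25.9
```

Run:
```python
from h import *
did([-0.0211, 0.17, 0.1375, 0, 0.059, 0]);did([0,.019,0,0,0,0])
go([538,-386.8,380],-181,[0, -0.07, 0, 0, 0, 0])
snap("side","s23",(360,290,460,390),7)
snap("top","t23",(240,240,330,310),8)
```

```text
t 53.4 cmd [ 538.  -386.8  261. ] [-90.   0. 179.] meas [ 537.3 -386.3  260. ] [-90.1  -0.2 179. ] F [ 1.3 -0.3  0.1] gap 25.9 j [-40.  18.  77.  -0.  85.  51.]
inc [-0.    -0.119 -0.   ] [-0.  0. -0.] rows> 1.9
```

View pics/s23.png

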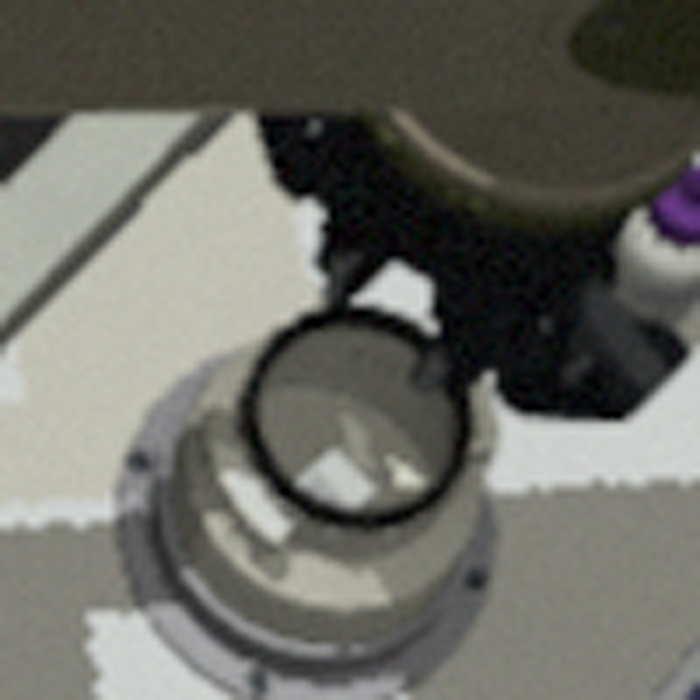

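View pics/t23.png

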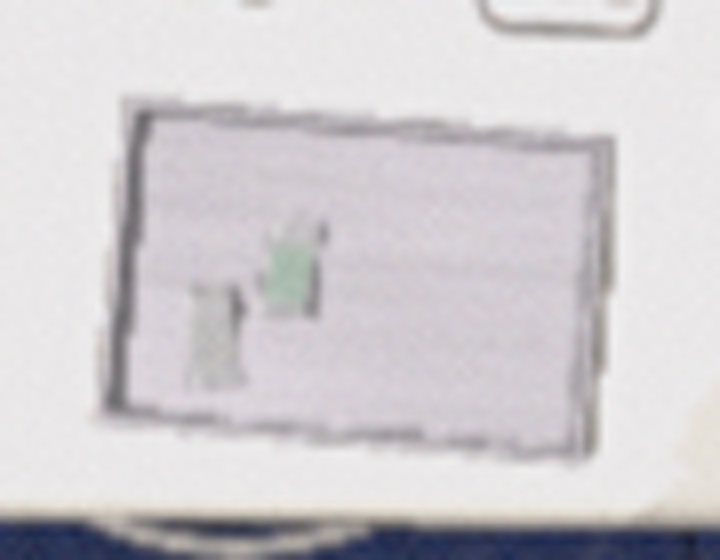

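>>> arm_command(increments=[[0,-0.035,0,0,0,0],[0,-0.08,-0.01,0,0,0],[0.004,-0.11,-0.03,0,0,0],[0.007,-0.119,-0.065,0,0,0],[0.012,-0.119,-0.105,0,0,0],[0.017,-0.119,-0.15,0,0,0],[0.022,-0.119,-0.195,0,0,0],[0.027,-0.119,-0.24,0,0,0],[0.031,-0.119,-0.285,0,0.02,0],[0.034,-0.119,-0.33,0,0.04,0]], jaw=0.42)

```text
time: 54.75
tool_pos: [509.3, -54.9, 379.8]
tcp_rot: [-90.0, 0.0, 176.7]
ft_force: [0.9, 0.5, -0.6]
finger_gap: 24.5
```

Run:
```python
from h import *
go([494,42.2,110],-183.7,[0.034, -0.119, -0.33, 0, 0.04, 0])
```

```text
t 54.75 cmd [509.6 -56.3 380. ] [-90.    0.  176.7] meas [509.3 -54.9 379.8] [-90.    0.  176.7] F [ 0.9  0.5 -0.6] gap 24.5 j [-12.  -7.  92.   0.  95.  81.]
inc [ 0.0212  0.27   -0.0975] [-0.     0.007 -0.   ] rows> 4.6
```

>>> arm_command(increments=[[0.008,0,-0.035,0,0.007,0],[0.016,0.02,-0.07,0,0.007,0],[0.0205,0.06,-0.093,0,0.007,0],[0.0212,0.11,-0.0975,0,0.007,0],[0.0212,0.16,-0.0975,0,0.007,0],[0.0212,0.205,-0.0975,0,0.007,0],[0.0212,0.24,-0.0975,0,0.007,0],[0.0212,0.26,-0.0975,0,0.007,0],[0.0212,0.27,-0.0975,0,0.007,0],[0.0212,0.27,-0.0975,0,0.007,0]])

```text
time: 56.0
tool_pos: [493.7, 42.2, 109.6]
tcp_rot: [-90.0, -0.1, 176.3]
ft_force: [-0.9, -0.6, 0.0]
finger_gap: 24.8
```

Run:
```python
from h import *
go([494,42.2,77.5],-183.7,[0.0212, 0.27, -0.0975, 0, 0.007, 0])
snap("side","s24",(200,190,320,290),6)
```

```text
t 56.0 cmd [494.   42.2 110. ] [-90.    0.  176.3] meas [493.7  42.2 109.6] [-9.000e+01 -1.000e-01  1.763e+02] F [-0.9 -0.6  0. ] gap 24.8 j [ -1.   2. 112.   0.  66.  93.]
inc [0.     0.0325 0.    ] [-0.  0. -0.] rows> 0.5
```

View pics/s24.png

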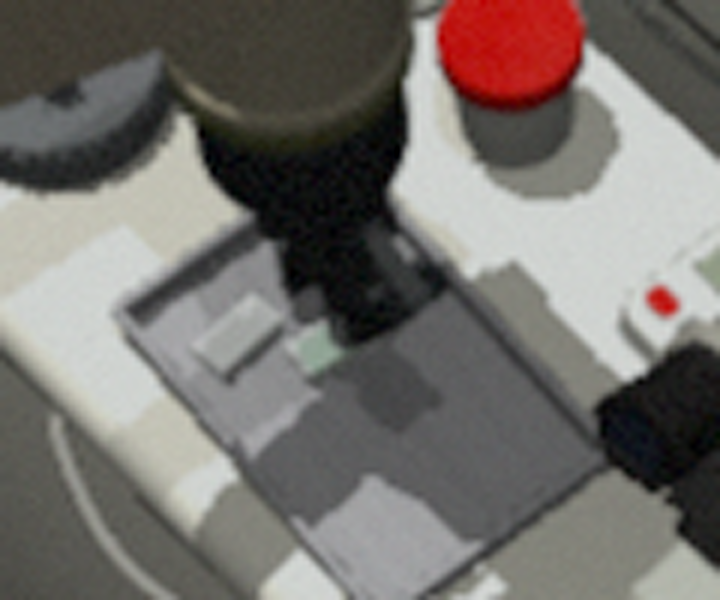

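Placed over the green cassette; descend, then close and lift.

>>> arm_command(increments=[[0,0.01,0,0,0,0],[0,0.02,0,0,0,0],[0,0.028,0,0,0,0],[0,0.0325,0,0,0,0],[0,0.0325,0,0,0,0],[0,0.0325,0,0,0,0],[0,0.0325,0,0,0,0],[0,0.0325,0,0,0,0],[0,0.0325,0,0,0,0],[0,0.0325,0,0,0,0]])

```text
time: 57.3
tool_pos: [494.1, 42.2, 77.6]
tcp_rot: [-90.0, 0.0, 176.3]
ft_force: [-0.3, -0.2, -0.2]
finger_gap: 25.1
```

>>> arm_command(increments=[[0,0,0,0,0,0],[0,0,0,0,0,0],[0,0,0,0,0,0],[0,0,0,0,0,0],[0,0,0,0,0,0],[0,0,0,0,0,0],[0,-0.01,0,0,0,0],[0,-0.03,0,0,0,0],[0,-0.06,0,0,0,0],[0,-0.1,0,0,0,0]], jaw=1)

```text
time: 58.55
tool_pos: [493.0, 42.3, 177.8]
tcp_rot: [-90.0, -0.1, 176.3]
ft_force: [0.5, -0.1, 0.2]
finger_gap: 17.1
```

Run:
```python
from h import *
did([0,.0325,0,0,0,0])
go([538,-386.8,380],-181,[0, -0.1, 0, 0, 0, 0])
snap("side","s25",(200,190,320,290),6)
```

```text
t 58.55 cmd [494.   42.2 177.5] [-90.    0.  176.3] meas [493.   42.3 177.8] [-9.000e+01 -1.000e-01  1.763e+02] F [ 0.5 -0.1  0.2] gap 17.1 j [ -1.  -3. 110.   0.  74.  93.]
inc [-0.0714 -0.2025  0.4253] [-0.    -0.047 -0.   ] rows> 7.6
```

View pics/s25.png

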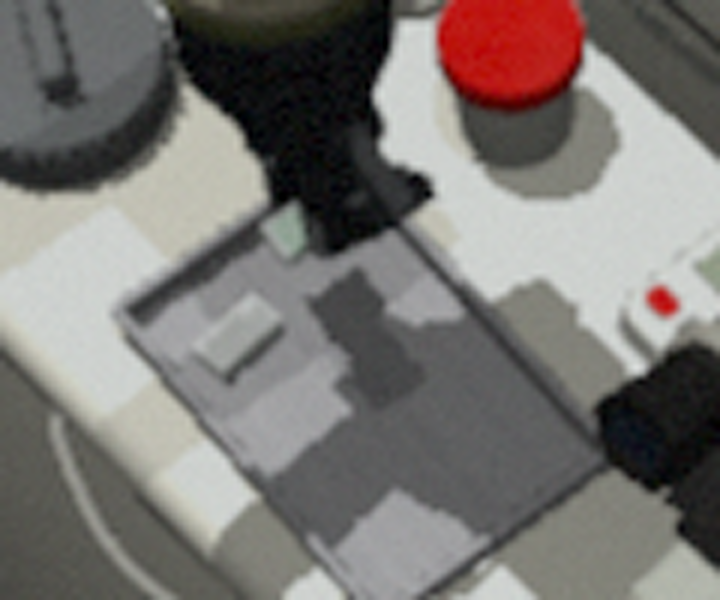

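>>> arm_command(increments=[[0,-0.03,0,0,0,0],[0,-0.075,0,0,0,0],[-0.001,-0.12,0.01,0,0,0],[-0.004,-0.165,0.03,0,0,0],[-0.01,-0.195,0.06,0,0,0],[-0.017,-0.2025,0.1,0,0,0],[-0.024,-0.2025,0.145,0,0,0],[-0.032,-0.2025,0.19,0,0,0],[-0.04,-0.2025,0.235,0,-0.02,0],[-0.048,-0.2025,0.28,0,-0.047,0]])

```text
time: 59.85
tool_pos: [523.8, -241.7, 380.3]
tcp_rot: [-90.0, 0.0, 179.1]
ft_force: [0.8, 0.5, 0.1]
finger_gap: 17.1
```

Run:
```python
from h import *
go([541,-386.8,215],-181,[-0.048, -0.2025, 0.28, 0, -0.047, 0])
```

```text
t 59.85 cmd [ 524.  -240.3  380. ] [-90.   0. 179.] meas [ 523.8 -241.7  380.3] [-90.    0.  179.1] F [0.8 0.5 0.1] gap 17.1 j [-30.   3.  82.   0.  95.  61.]
inc [-0.0195  0.165   0.1462] [-0.  0. -0.] rows> 3.5
```

>>> arm_command(increments=[[-0.006,0,0.04,0,0,0],[-0.011,0,0.08,0,0,0],[-0.016,0,0.118,0,0,0],[-0.019,0,0.14,0,0,0],[-0.0195,0.01,0.1462,0,0,0],[-0.0195,0.05,0.1462,0,0,0],[-0.0195,0.095,0.1462,0,0,0],[-0.0195,0.135,0.1462,0,0,0],[-0.0195,0.16,0.1462,0,0,0],[-0.0195,0.17,0.1462,0,0,0]])

```text
time: 61.1
tool_pos: [540.1, -385.0, 207.2]
tcp_rot: [-90.2, -0.2, 179.1]
ft_force: [-0.3, -0.2, 0.2]
finger_gap: 16.8
```

>>> arm_command(increments=[[0,0.008,0,0,0,0],[0,0.015,0,0,0,0],[0,0.019,0,0,0,0],[0,0.019,0,0,0,0],[0,0.019,0,0,0,0],[0,0.019,0,0,0,0],[0,0.019,0,0,0,0],[0,0.019,0,0,0,0],[0,0.019,0,0,0,0],[0,0.019,0,0,0,0]])

```text
time: 62.35
tool_pos: [541.0, -386.8, 191.0]
tcp_rot: [-90.0, -0.0, 179.0]
ft_force: [0.2, 0.0, -0.6]
finger_gap: 16.9
```

>>> arm_command(increments=[[0,0,0,0,0,0],[0,0,0,0,0,0],[0,0,0,0,0,0],[0,0,0,0,0,0],[0,0,0,0,0,0],[0,0,0,0,0,0],[0,0,0,0,0,0],[0,0,0,0,0,0],[0,-0.03,0,0,0,0],[0,-0.07,0,0,0,0]], jaw=0.4)

```text
time: 63.6
tool_pos: [540.3, -386.3, 260.0]
tcp_rot: [-90.1, -0.2, 179.0]
ft_force: [0.2, 0.0, 1.1]
finger_gap: 25.4
```

Run:
```python
from h import *
did([-0.0195, 0.17, 0.1462, 0, 0, 0]);did([0,.019,0,0,0,0])
go([464,69.5,380],-181,[0, -0.07, 0, 0, 0, 0])
snap("side","s26",(360,290,460,390),7)
snap("top","t26",(240,240,330,310),8)
```

```text
t 63.6 cmd [ 541.  -386.8  261. ] [-90.   0. 179.] meas [ 540.3 -386.3  260. ] [-90.1  -0.2 179. ] F [0.2 0.  1.1] gap 25.4 j [-40.  19.  77.  -0.  85.  51.]
inc [ 0.0848 -0.119  -0.4549] [-0.  0. -0.] rows> 7.6
```

View pics/s26.png

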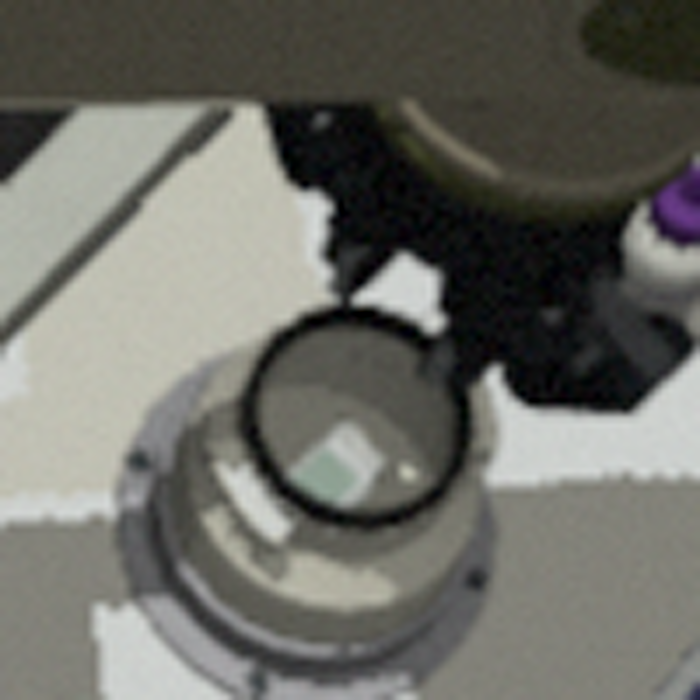

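View pics/t26.png

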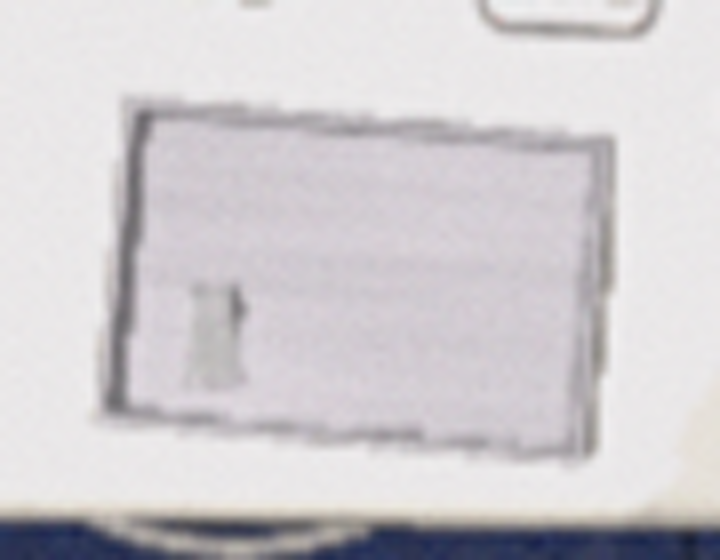

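>>> arm_command(increments=[[0,-0.035,0,0,0,0],[0,-0.08,-0.01,0,0,0],[0.004,-0.11,-0.03,0,0,0],[0.012,-0.119,-0.07,0,0,0],[0.021,-0.119,-0.115,0,0,0],[0.03,-0.119,-0.16,0,0,0],[0.039,-0.119,-0.205,0,0,0],[0.048,-0.119,-0.255,0,0,0],[0.057,-0.119,-0.305,0,0,0],[0.066,-0.119,-0.355,0,0.01,0]], jaw=0.45)

```text
time: 64.95
tool_pos: [480.6, -29.2, 379.8]
tcp_rot: [-90.0, 0.0, 178.4]
ft_force: [1.2, -0.1, -0.2]
finger_gap: 23.7
```

Run:
```python
from h import *
go([463.8,69.2,110],-181.7,[0.066, -0.119, -0.355, 0, 0.01, 0])
```

```text
t 64.95 cmd [481.1 -30.7 380. ] [-90.    0.  178.4] meas [480.6 -29.2 379.8] [-90.    0.  178.4] F [ 1.2 -0.1 -0.2] gap 23.7 j [-10. -12.  97.   0.  96.  82.]
inc [ 0.02    0.27   -0.0994] [-0.     0.003 -0.   ] rows> 4.6
```

>>> arm_command(increments=[[0.008,0,-0.035,0,0.003,0],[0.016,0.02,-0.07,0,0.003,0],[0.0195,0.06,-0.094,0,0.003,0],[0.02,0.11,-0.0994,0,0.003,0],[0.02,0.16,-0.0994,0,0.003,0],[0.02,0.205,-0.0994,0,0.003,0],[0.02,0.24,-0.0994,0,0.003,0],[0.02,0.26,-0.0994,0,0.003,0],[0.02,0.27,-0.0994,0,0.003,0],[0.02,0.27,-0.0994,0,0.003,0]])

```text
time: 66.2
tool_pos: [463.5, 69.2, 109.6]
tcp_rot: [-90.0, -0.1, 178.3]
ft_force: [0.4, -0.9, -0.1]
finger_gap: 23.8
```

Run:
```python
from h import *
go([463.8,69.2,77.5],-181.7,[0.02, 0.27, -0.0994, 0, 0.003, 0])
snap("side","s27",(200,190,320,290),6)
```

```text
t 66.2 cmd [463.8  69.2 110. ] [-90.    0.  178.3] meas [463.5  69.2 109.6] [-9.000e+01 -1.000e-01  1.783e+02] F [ 0.4 -0.9 -0.1] gap 23.8 j [  2.  -2. 116.  -0.  66.  94.]
inc [-0.      0.0325  0.    ] [-0. -0. -0.] rows> 0.5
```

View pics/s27.png

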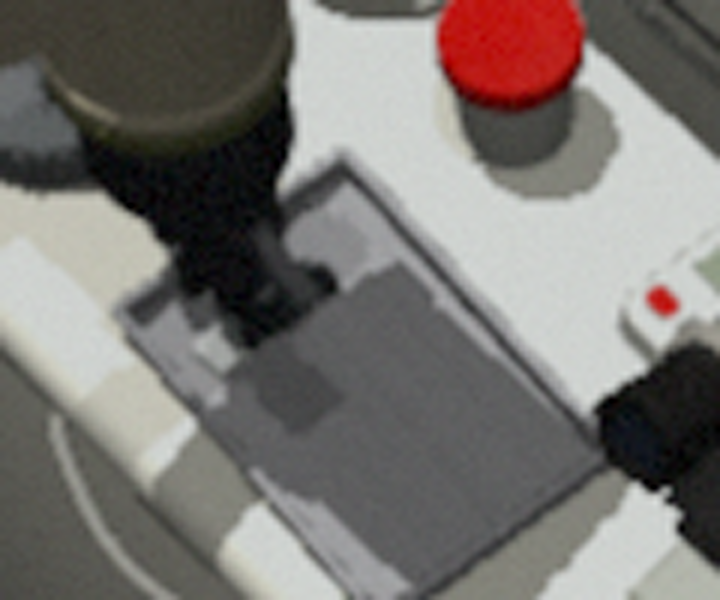

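>>> arm_command(increments=[[0,0.01,0,0,0,0],[0,0.02,0,0,0,0],[0,0.028,0,0,0,0],[0,0.0325,0,0,0,0],[0,0.0325,0,0,0,0],[0,0.0325,0,0,0,0],[0,0.0325,0,0,0,0],[0,0.0325,0,0,0,0],[0,0.0325,0,0,0,0],[0,0.0325,0,0,0,0]])

```text
time: 67.5
tool_pos: [463.8, 69.2, 77.5]
tcp_rot: [-90.0, 0.0, 178.3]
ft_force: [-0.4, -0.4, 0.1]
finger_gap: 23.6
```

>>> arm_command(increments=[[0,0,0,0,0,0],[0,0,0,0,0,0],[0,0,0,0,0,0],[0,0,0,0,0,0],[0,0,0,0,0,0],[0,0,0,0,0,0],[0,-0.01,0,0,0,0],[0,-0.03,0,0,0,0],[0,-0.06,0,0,0,0],[0,-0.1,0,0,0,0]], jaw=1)

```text
time: 68.75
tool_pos: [462.8, 69.1, 177.8]
tcp_rot: [-90.0, -0.1, 178.3]
ft_force: [0.5, -0.5, 0.1]
finger_gap: 17.0
```

Run:
```python
from h import *
did([0,.0325,0,0,0,0])
go([538,-386.8,380],-181,[0, -0.1, 0, 0, 0, 0])
snap("side","s28",(200,190,320,290),6)
```

```text
t 68.75 cmd [463.8  69.2 177.5] [-90.    0.  178.3] meas [462.8  69.1 177.8] [-9.000e+01 -1.000e-01  1.783e+02] F [ 0.5 -0.5  0.1] gap 17.0 j [  2.  -8. 114.  -0.  74.  94.]
inc [-0.0879 -0.2025  0.4536] [-0.    -0.013 -0.   ] rows> 8.1
```

View pics/s28.png

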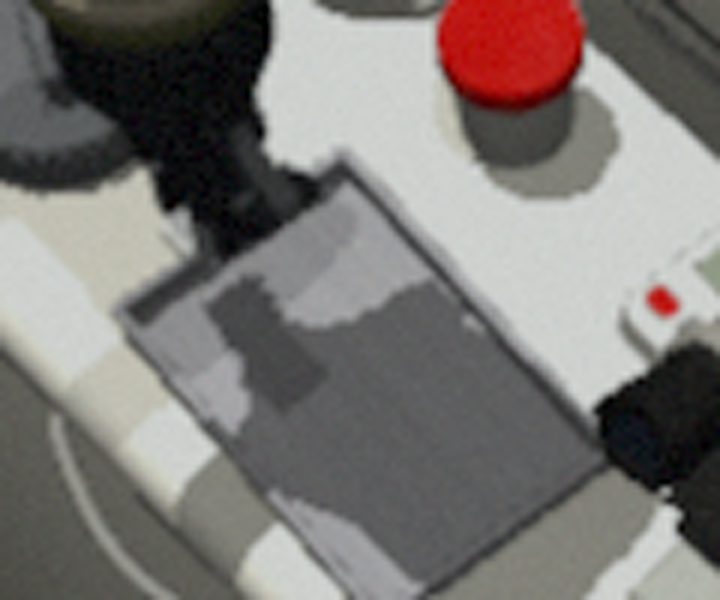

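Tray empty, last cassette gripped. Carry it to the jar.

>>> arm_command(increments=[[0,-0.03,0,0,0,0],[0,-0.075,0,0,0,0],[-0.002,-0.12,0.01,0,0,0],[-0.006,-0.165,0.03,0,0,0],[-0.012,-0.195,0.065,0,0,0],[-0.02,-0.2025,0.11,0,0,0],[-0.029,-0.2025,0.155,0,0,0],[-0.038,-0.2025,0.2,0,0,0],[-0.047,-0.2025,0.25,0,-0.01,0],[-0.056,-0.2025,0.3,0,-0.013,0]])

```text
time: 70.05
tool_pos: [510.6, -233.8, 380.2]
tcp_rot: [-90.0, 0.0, 179.0]
ft_force: [0.3, 0.5, 0.2]
finger_gap: 17.2
```

Run:
```python
from h import *
go([538,-386.8,215],-181,[-0.056, -0.2025, 0.3, 0, -0.013, 0])
```

```text
t 70.05 cmd [ 510.7 -232.3  380. ] [-90.   0. 179.] meas [ 510.6 -233.8  380.2] [-90.   0. 179.] F [0.3 0.5 0.2] gap 17.2 j [-30.   0.  85.   0.  95.  61.]
inc [-0.0299  0.165   0.154 ] [-0.  0. -0.] rows> 3.6
```

>>> arm_command(increments=[[-0.008,0,0.042,0,0,0],[-0.016,0,0.084,0,0,0],[-0.024,0,0.122,0,0,0],[-0.0285,0,0.147,0,0,0],[-0.0299,0.01,0.154,0,0,0],[-0.0299,0.05,0.154,0,0,0],[-0.0299,0.095,0.154,0,0,0],[-0.0299,0.135,0.154,0,0,0],[-0.0299,0.16,0.154,0,0,0],[-0.0299,0.17,0.154,0,0,0]])

```text
time: 71.3
tool_pos: [537.1, -385.0, 207.3]
tcp_rot: [-90.2, -0.2, 179.1]
ft_force: [-0.4, -0.4, -0.3]
finger_gap: 17.0
```

>>> arm_command(increments=[[0,0.008,0,0,0,0],[0,0.015,0,0,0,0],[0,0.019,0,0,0,0],[0,0.019,0,0,0,0],[0,0.019,0,0,0,0],[0,0.019,0,0,0,0],[0,0.019,0,0,0,0],[0,0.019,0,0,0,0],[0,0.019,0,0,0,0],[0,0.019,0,0,0,0]])

```text
time: 72.55
tool_pos: [538.0, -386.8, 191.0]
tcp_rot: [-90.0, -0.0, 179.0]
ft_force: [-0.1, -0.2, -1.2]
finger_gap: 16.7
```

>>> arm_command(increments=[[0,0,0,0,0,0],[0,0,0,0,0,0],[0,0,0,0,0,0],[0,0,0,0,0,0],[0,0,0,0,0,0],[0,0,0,0,0,0],[0,0,0,0,0,0],[0,0,0,0,0,0],[0,-0.03,0,0,0,0],[0,-0.07,0,0,0,0]], jaw=0.4)

```text
time: 73.8
tool_pos: [537.3, -386.3, 260.0]
tcp_rot: [-90.1, -0.2, 179.0]
ft_force: [-0.5, 0.5, 0.4]
finger_gap: 25.4
```

Run:
```python
from h import *
did([-0.0299, 0.17, 0.154, 0, 0, 0]);did([0,.019,0,0,0,0])
go([490,215,420],-116.6,[0, -0.07, 0, 0, 0, 0])
snap("side","s29",(360,290,460,390),7)
snap("top","t29",(180,220,300,310),6.5)
```

```text
t 73.8 cmd [ 538.  -386.8  261. ] [-90.   0. 179.] meas [ 537.3 -386.3  260. ] [-90.1  -0.2 179. ] F [-0.5  0.5  0.4] gap 25.4 j [-40.  18.  77.   0.  85.  51.]
inc [ 0.0583 -0.159  -0.6009] [-0.    -1.124  0.   ] rows> 10.0
```

View pics/s29.png

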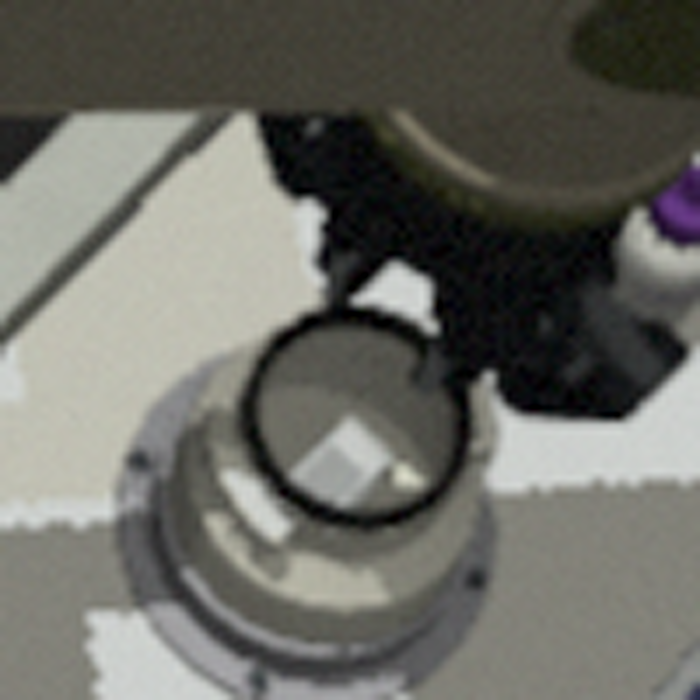

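View pics/t29.png

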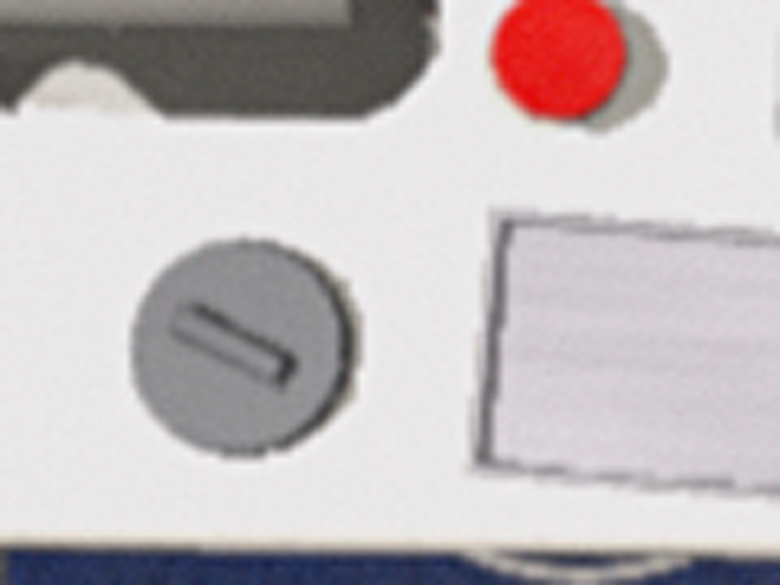

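Run:
```python
import cv2
im=cv2.imread("pics/s11.png")[60:180,110:250]; cv2.imwrite("pics/z1.png",cv2.resize(im,None,fx=5.5,fy=5.5,interpolation=cv2.INTER_CUBIC))
from h import *
Z=lambda a,b:np.array([180+(a+.5)/6.5-.5,220+(b+.5)/6.5-.5])
print("disc",at("top",Z(239,346),30))
A=at("top",Z(181,320),52);B=at("top",Z(287,369),52);print((A+B)/2,np.degrees(np.arctan2(*(A-B)[1::-1])),np.linalg.norm(A-B))
r.snapshot("top")
for t,z in(("cap_grip",41),("cap",0)):
  for d in r.spot_point("top",t)[:2]: print(t,d["conf"],at("top",d["position"],z))
```

```text
disc [486.17026572 209.12140906  30.        ]
[485.60653535 207.7406008   52.        ] 66.16657573852204 50.3738750421762
cap_grip 0.63 [484.14538008 211.072577    41.        ]
cap 0.69 [484.33462734 215.44129281   0.        ]
cap 0.44 [ 555.34298177 -409.8205922     0.        ]
```

View pics/z1.png

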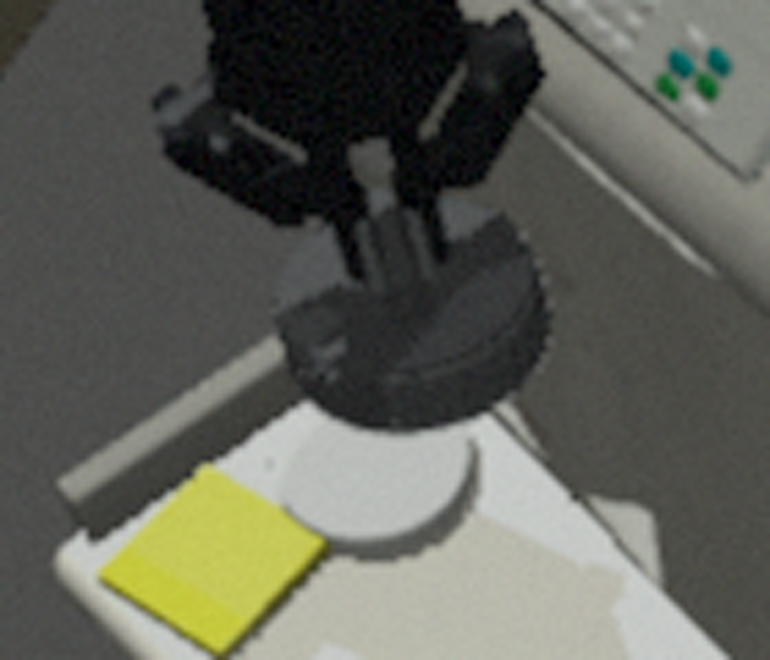

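Run:
```python
from h import *
go([500,60,400],-130)
```

```text
t 74.05 cmd [ 538.  -386.8  261. ] [-90.   0. 179.] meas [ 537.9 -386.8  260.8] [-90.   0. 179.] F [-0.3  1.2 -1.2] gap 25.6 j [-40.  18.  77.  -0.  84.  51.]
inc [ 0.0456 -0.139  -0.4461] [-0.   -0.89  0.  ] rows> 7.5
```

>>> arm_command(increments=[[0,-0.035,0,0,0,0],[0,-0.08,-0.01,0,0,0],[0.003,-0.125,-0.035,0,-0.08,0],[0.007,-0.139,-0.075,0,-0.19,0],[0.013,-0.139,-0.125,0,-0.31,0],[0.019,-0.139,-0.18,0,-0.43,0],[0.025,-0.139,-0.235,0,-0.55,0],[0.031,-0.139,-0.29,0,-0.67,0],[0.037,-0.139,-0.345,0,-0.79,0],[0.042,-0.139,-0.4,0,-0.89,0]])

```text
time: 75.3
tool_pos: [502.0, 15.5, 398.3]
tcp_rot: [-90.1, -0.1, -129.8]
ft_force: [1.3, -0.4, 0.0]
finger_gap: 25.6
```

Run:
```python
from h import *
go([487,211,300],-116,[0.042, -0.139, -0.4, 0, -0.89, 0])
snap("side","s30",(180,165,240,225),11)
snap("top","t30",(190,245,240,295),12)
```

```text
t 75.3 cmd [502.8  13.8 400. ] [ -90.    0. -130.] meas [502.   15.5 398.3] [-9.010e+01 -1.000e-01 -1.298e+02] F [ 1.3 -0.4  0. ] gap 25.6 j [-4. -9. 92.  0. 97. 36.]
inc [-0.1409  0.1    -0.1388] [ 0.    -0.244  0.   ] rows> 3.5
```

View pics/s30.png

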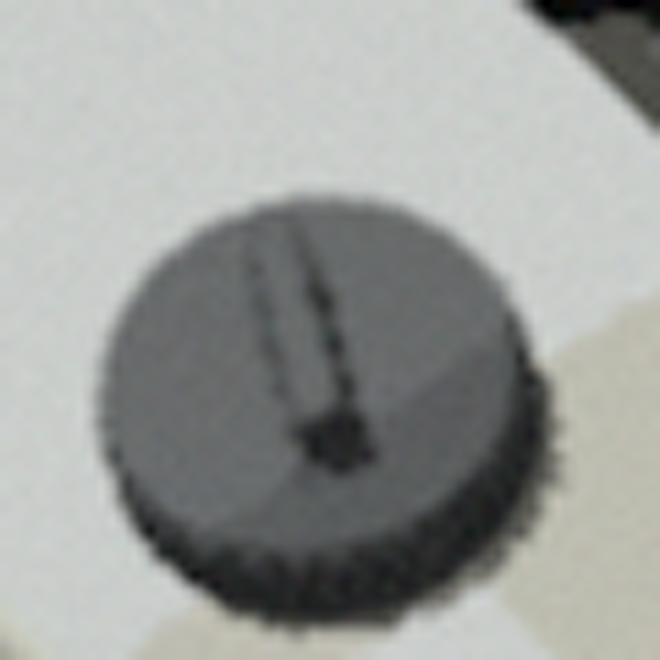

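View pics/t30.png

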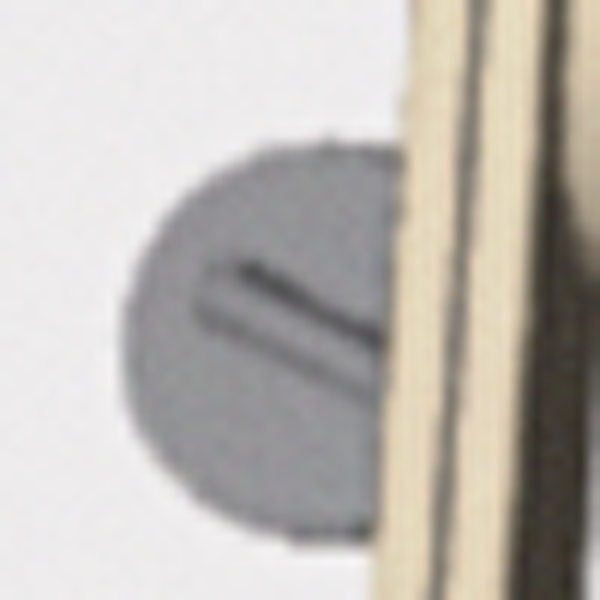

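Run:
```python
from h import *
Z=lambda a,b:np.array([180+(a+.5)/11-.5,165+(b+.5)/11-.5])
A=at("side",Z(271,228),52);B=at("side",Z(322,418),52);print(A,B,(A+B)/2,np.degrees(np.arctan2(*(A-B)[1::-1])),np.linalg.norm(A-B))
th=np.linspace(0,2*np.pi,90)
def ell(C,z): 
    q=(proj("side",np.c_[C[0]+48*np.cos(th),C[1]+48*np.sin(th),0*th+z])-[180,165]+.5)*11-.5
    return q.min(0).round(),q.max(0).round()
for C in((486,209),(488,211),(489,213)): print(C,ell(C,30),ell(C,0))
```

```text
[499.46533464 234.76242208  52.        ] [476.98033569 189.20714236  52.        ] [488.22283517 211.98478222  52.        ] 63.73015298164536 50.80215239873074
(486, 209) (array([ 93., 207.]), array([531., 580.])) (array([117., 280.]), array([548., 648.]))
(488, 211) (array([ 94., 196.]), array([533., 568.])) (array([119., 269.]), array([549., 637.]))
(489, 213) (array([ 92., 188.]), array([530., 560.])) (array([117., 261.]), array([547., 629.]))
```

Run:
```python
from h import *
th=np.linspace(0,2*np.pi,90)
def ell(cam,C,z,off,s): 
    q=(proj(cam,np.c_[C[0]+48*np.cos(th),C[1]+48*np.sin(th),0*th+z])-off+.5)*s-.5
    return q.min(0).round(),q.max(0).round()
for C in((486,208),(488,211),(489,213)):
    print(C,[ell("top",C,z,[190,245],12) for z in (30,0)],[ell("top",C,z,[180,220],6.5) for z in(30,0)])
# sub-pixel: segment dark disc in top image of earlier t29 (fresh image side now)
im=r.snapshot("side"); g=cv2.cvtColor(im,cv2.COLOR_RGB2GRAY)[165:235,175:245]
m=(g<125).astype(np.uint8); n,l,st,ce=cv2.connectedComponentsWithStats(m)
for i in range(1,n):
    if st[i,4]>300: print("side comp",st[i],ce[i]+[175,165])
for C in((486,208),(488,211),(489,213)): print(C,ell("side",C,30,[0,0],1),ell("side",C,0,[0,0],1))
```

```text
(486, 208) [(array([122., 137.]), array([530., 545.])), (array([146., 147.]), array([547., 548.]))] [(array([131., 236.]), array([352., 457.])), (array([144., 242.]), array([361., 459.]))]
(488, 211) [(array([110., 128.]), array([518., 536.])), (array([134., 139.]), array([535., 539.]))] [(array([124., 232.]), array([345., 453.])), (array([137., 237.]), array([354., 454.]))]
(489, 213) [(array([102., 124.]), array([510., 531.])), (array([126., 134.]), array([526., 535.]))] [(array([120., 229.]), array([341., 450.])), (array([133., 235.]), array([350., 452.]))]
side comp [  14   19   42   38 1240] [209.24193548 202.57177419]
(486, 208) (array([188., 184.]), array([228., 218.])) (array([190., 190.]), array([230., 224.]))
(488, 211) (array([188., 182.]), array([228., 216.])) (array([190., 189.]), array([229., 222.]))
(489, 213) (array([188., 182.]), array([228., 215.])) (array([190., 188.]), array([229., 222.]))
```

Run:
```python
from h import *
go([487.5,209.7,180],-26.3)
```

```text
t 75.45 cmd [502.8  13.8 400. ] [ -90.    0. -130.] meas [502.2  16.2 398.5] [-9.010e+01 -1.000e-01 -1.297e+02] F [-0.4 -0.9  0.1] gap 25.7 j [-4. -9. 92.  0. 97. 36.]
inc [-0.1402  0.22   -0.1376] [ 0.   -1.81  0.  ] rows> 9.7
```

>>> arm_command(increments=[[-0.01,0,-0.01,0,-0.12,0],[-0.03,0,-0.029,0,-0.29,0],[-0.055,0,-0.054,0,-0.47,0],[-0.08,0.01,-0.079,0,-0.65,0],[-0.105,0.04,-0.103,0,-0.83,0],[-0.125,0.08,-0.123,0,-1.01,0],[-0.137,0.12,-0.135,0,-1.19,0],[-0.1402,0.16,-0.1376,0,-1.37,0],[-0.1402,0.195,-0.1376,0,-1.55,0],[-0.1402,0.22,-0.1376,0,-1.72,0]], jaw=-0.65)

```text
time: 76.7
tool_pos: [486.7, 208.0, 176.6]
tcp_rot: [-90.2, 0.1, -31.2]
ft_force: [0.4, 0.4, -0.4]
finger_gap: 70.5
```

Run:
```python
from h import *
go([487.5,209.7,106],-26.3,[-0.1402, 0.22, -0.1376, 0, -1.72, 0])
```

```text
t 76.7 cmd [487.5 209.7 180. ] [-90.   -0.  -31.4] meas [486.7 208.  176.6] [-90.2   0.1 -31.2] F [ 0.4  0.4 -0.4] gap 70.5 j [ 18.   2. 104.  -0.  74. -41.]
inc [0.    0.074 0.   ] [ 0.   -0.09  0.  ] rows> 1.2
```

>>> arm_command(increments=[[0,0.005,0,0,-0.04,0],[0,0.015,0,0,-0.09,0],[0,0.03,0,0,-0.09,0],[0,0.045,0,0,-0.09,0],[0,0.058,0,0,-0.09,0],[0,0.067,0,0,-0.09,0],[0,0.072,0,0,-0.09,0],[0,0.074,0,0,-0.09,0],[0,0.074,0,0,-0.09,0],[0,0.074,0,0,-0.09,0]])

```text
time: 77.95
tool_pos: [487.9, 209.8, 106.5]
tcp_rot: [-90.0, -0.0, -26.3]
ft_force: [0.3, 0.1, 0.1]
finger_gap: 70.6
```

>>> arm_command(increments=[[0,0,0,0,0,0],[0,0,0,0,0,0],[0,0,0,0,0,0],[0,0,0,0,0,0],[0,0,0,0,0,0],[0,0,0,0,0,0],[0,0,0,0,0,0],[0,0,0,0,0,0],[0,0,0,0,0,0],[0,0,0,0,0,0]], jaw=-0.1, force=20)

```text
time: 79.2
tool_pos: [487.9, 209.8, 106.5]
tcp_rot: [-90.0, -0.0, -26.3]
ft_force: [-1.2, -0.1, 6.1]
finger_gap: 51.4
```

Run:
```python
from h import *
go([487.5,209.7,106],-26.3,[0, 0.074, 0, 0, -0.09, 0])
snap("side","s31",(170,150,250,220),10)
```

```text
t 79.2 cmd [487.5 209.7 106. ] [-90.   -0.  -26.3] meas [487.9 209.8 106.5] [-90.   -0.  -26.3] F [-1.2 -0.1  6.1] gap 51.4 j [ 18.   8. 107.   0.  66. -46.]
inc [ 0. -0.  0.] [0. 0. 0.] rows> 0.0
```

View pics/s31.png

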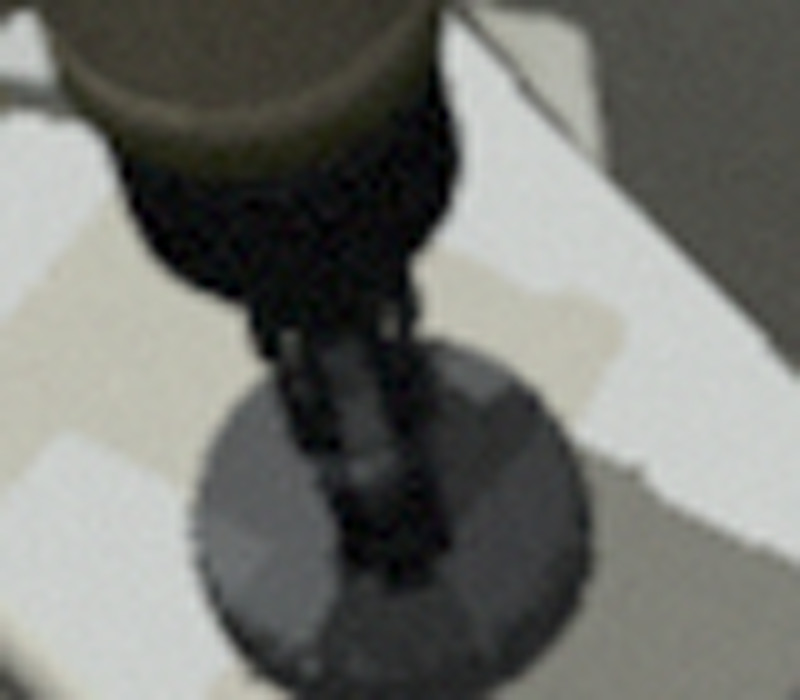

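>>> arm_command(increments=[[0,0,0,0,0,0],[0,0,0,0,0,0],[0,0,0,0,0,0],[0,0,0,0,0,0],[0,-0.01,0,0,0,0],[0,-0.025,0,0,0,0],[0,-0.04,0,0,0,0],[0,-0.05,0,0,0.1,0],[0,-0.05,0,0,0.25,0],[0,-0.05,0,0,0.4,0]], jaw=-0.65)

```text
time: 80.5
tool_pos: [488.1, 209.8, 157.7]
tcp_rot: [-89.9, -0.0, -49.5]
ft_force: [-0.6, -0.0, 0.1]
finger_gap: 70.6
```

>>> arm_command(increments=[[0,0,0,0,0.17,0],[0,0,0,0,0.34,0],[0,0,0,0,0.51,0],[0,0,0,0,0.68,0],[0,0,0,0,0.85,0],[0,0,0,0,1.0,0],[0,0,0,0,1.12,0],[0,0,0,0,1.17,0],[0,0,0,0,1.17,0],[0,0,0,0,1.17,0]], jaw=0.3)

```text
time: 81.75
tool_pos: [487.8, 209.7, 156.7]
tcp_rot: [-90.0, 0.0, -116.2]
ft_force: [-0.2, -0.4, -0.4]
finger_gap: 29.6
```

Run:
```python
from h import *
did([0, -0.05, 0, 0, 0.4, 0])
go([487.5,209.7,103],-116.3,[0, 0, 0, 0, 1.17, 0])
snap("side","s32",(170,150,250,220),10)
```

```text
t 81.75 cmd [487.5 209.7 156. ] [ -90.     0.  -116.2] meas [487.8 209.7 156.7] [ -90.     0.  -116.2] F [-0.2 -0.4 -0.4] gap 29.6 j [ 18.   4. 105.  -0.  71.  44.]
inc [-0.     0.053  0.   ] [0.    0.001 0.   ] rows> 0.8
```

View pics/s32.png

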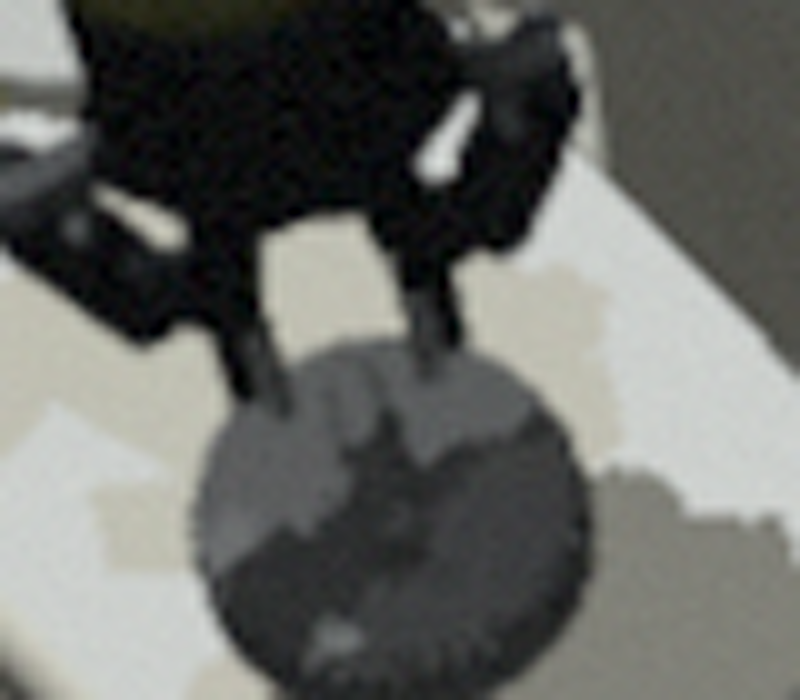

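>>> arm_command(increments=[[0,0.01,0,0,0,0],[0,0.022,0,0,0,0],[0,0.034,0,0,0,0],[0,0.044,0,0,0,0],[0,0.05,0,0,0,0],[0,0.053,0,0,0,0],[0,0.053,0,0,0,0],[0,0.053,0,0,0,0],[0,0.053,0,0,0,0],[0,0.053,0,0,0,0]])

```text
time: 83.05
tool_pos: [487.7, 209.7, 103.3]
tcp_rot: [-90.0, 0.0, -116.2]
ft_force: [0.3, -1.1, 0.4]
finger_gap: 29.7
```

>>> arm_command(increments=[[0,0,0,0,0,0],[0,0,0,0,0,0],[0,0,0,0,0,0],[0,0,0,0,0,0],[0,0,0,0,0,0],[0,0,0,0,0,0],[0,0,0,0,0,0],[0,0,0,0,0,0],[0,0,0,0,0,0],[0,0,0,0,0,0]], jaw=1, force=25)

```text
time: 84.3
tool_pos: [487.7, 209.7, 103.2]
tcp_rot: [-90.0, 0.0, -116.2]
ft_force: [0.5, 0.5, 4.5]
finger_gap: 11.6
```

Run:
```python
from h import *
go([487.5,209.7,103],-116.3,[0, 0.053, 0, 0, 0, 0])
for i in range(3):
    s=r.sense(); print(s["tool_pos"].round(1),s["tcp_rot"].round(1),s["ft_force"].round(1),s["wrist_torque"].round(2),s["finger_gap"]); r.snapshot("side")
```

```text
t 84.3 cmd [487.5 209.7 103. ] [ -90.     0.  -116.2] meas [487.7 209.7 103.2] [ -90.     0.  -116.2] F [0.5 0.5 4.5] gap 11.6 j [ 18.   8. 107.   0.  65.  44.]
inc [-0. -0.  0.] [0.    0.001 0.   ] rows> 0.0
[487.7 209.7 103.2] [ -90.     0.  -116.2] [0.5 0.5 4.5] [-0.01  0.07 -0.01] 11.595286400511565
[487.7 209.7 103.2] [ -90.     0.  -116.2] [0.6 1.  4.6] [ 0.    0.1  -0.04] 11.531727685804022
[487.7 209.7 103.2] [ -90.     0.  -116.2] [ 0.2 -0.2  5.6] [0.01 0.09 0.02] 11.339260142606998
```

>>> arm_command(increments=[[0,0,0,0,0,0],[0,0,0,0,0,0],[0,0,0,0,0,0],[0,0,0,0,0,0],[0,-0.003,0,0,0,0],[0,-0.01,0,0,0,0],[0,-0.02,0,0,0,0],[0,-0.03,0,0,0,0],[0,-0.04,0,0,0,0],[0,-0.04,0,0,0,0]], jaw=1, force=60)

```text
time: 85.7
tool_pos: [488.4, 209.9, 144.5]
tcp_rot: [-89.9, 0.1, -116.2]
ft_force: [0.7, -0.4, -0.2]
finger_gap: 10.7
```

Run:
```python
from h import *
go([500,-100,420],-116.3,[0, -0.04, 0, 0, 0, 0])
for i in range(2):
    s=r.sense(); print(s["tool_pos"].round(1),s["tcp_rot"].round(1),s["ft_force"].round(1),s["wrist_torque"].round(2),s["finger_gap"]); r.snapshot("side")
snap("side","s33",(160,130,240,220),8.5)
```

```text
t 85.7 cmd [487.5 209.7 143. ] [ -90.     0.  -116.2] meas [488.4 209.9 144.5] [-8.990e+01  1.000e-01 -1.162e+02] F [ 0.7 -0.4 -0.2] gap 10.7 j [ 18.   5. 106.   0.  70.  44.]
inc [ 0.2722 -0.277   0.1481] [0.    0.001 0.   ] rows> 6.7
[488.4 209.9 144.5] [-8.990e+01  1.000e-01 -1.162e+02] [ 0.7 -0.4 -0.2] [ 0.03 -0.04 -0.01] 10.684412703127705
[488.  209.8 143.7] [-8.990e+01  1.000e-01 -1.162e+02] [-0.4 -0.  -0.9] [-0.04  0.01 -0.01] 10.790395887912414
```

View pics/s33.png

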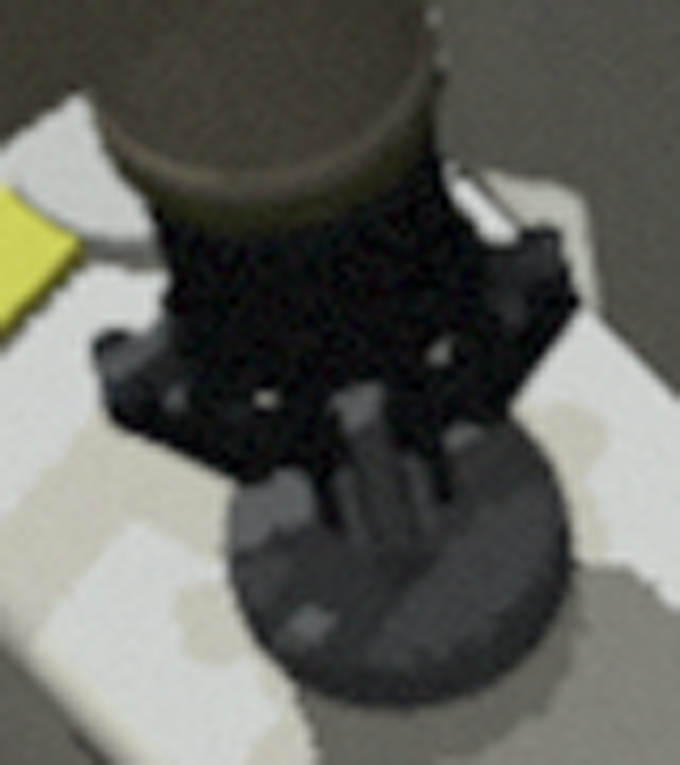

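```bash
cat >> h.py <<'E'
def ell(cam,C,z,off,s,rr=48,tilt=0,u=(1,0)):
    th=np.linspace(0,2*np.pi,180); u=np.array([*u,0.]);v=np.array([-u[1],u[0],0])
    u2=u*np.cos(np.radians(tilt))+np.array([0,0,np.sin(np.radians(tilt))])
    q=np.array([*C,z])+rr*np.cos(th)[:,None]*u2+rr*np.sin(th)[:,None]*v
    q=(proj(cam,q)-off+.5)*s-.5
    return q
E
python3 - <<'E'
from h import *
im=cv2.imread("pics/s33.png")
for z in (70.5,40.5):
    q=ell("side",(487.7,209.7),z,[160,130],8.5)
    cv2.polylines(im,[q.astype(np.int32)],True,(0,0,255) if z>50 else (0,255,0),1)
cv2.imwrite("pics/o33.png",im)
E
```

```text
(no output)
```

View pics/o33.png

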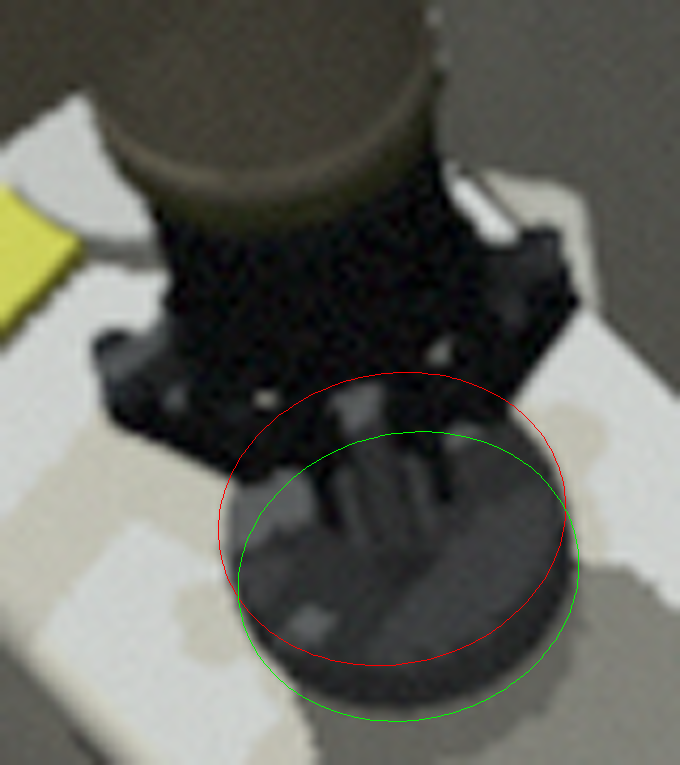

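Run:
```python
from h import *
go([537.9,-386.8,420],-116.3)
```

```text
t 85.85 cmd [487.5 209.7 143. ] [ -90.     0.  -116.2] meas [487.4 209.6 142.8] [ -90.    -0.  -116.2] F [ 0.1 -0.2  0.3] gap 10.9 j [ 18.   5. 106.   0.  70.  44.]
inc [ 0.5127 -0.277   0.3089] [0.    0.001 0.   ] rows> 10.6
```

>>> arm_command(increments=[[0,-0.02,0,0,0,0],[0,-0.06,0,0,0,0],[0.01,-0.105,0.006,0,0,0],[0.03,-0.15,0.018,0,0,0],[0.055,-0.195,0.033,0,0,0],[0.085,-0.235,0.051,0,0,0],[0.12,-0.265,0.072,0,0,0],[0.155,-0.277,0.093,0,0,0],[0.19,-0.277,0.114,0,0,0],[0.225,-0.277,0.136,0,0,0]])

```text
time: 87.1
tool_pos: [510.0, -53.6, 419.7]
tcp_rot: [-90.0, -0.0, -116.2]
ft_force: [0.0, -0.1, -0.9]
finger_gap: 10.9
```

>>> arm_command(increments=[[0.035,0,0.021,0,0,0],[0.07,0,0.042,0,0,0],[0.105,0,0.063,0,0,0],[0.14,0,0.084,0,0,0],[0.175,0,0.105,0,0,0],[0.21,0,0.126,0,0,0],[0.245,0,0.147,0,0,0],[0.272,0,0.163,0,0,0],[0.285,0,0.171,0,0,0],[0.2877,0,0.1729,0,0,0]])

```text
time: 88.35
tool_pos: [537.9, -387.1, 419.1]
tcp_rot: [-90.1, 0.0, -116.3]
ft_force: [0.9, -0.2, -0.8]
finger_gap: 10.7
```

Run:
```python
from h import *
did([0.225, -0.277, 0.136, 0, 0, 0])
go([537.9,-386.8,235],-116.3,[0.2877, 0, 0.1729, 0, 0, 0])
snap("side","s34",(340,240,460,360),6)
```

```text
t 88.35 cmd [ 537.9 -386.8  420. ] [ -90.     0.  -116.2] meas [ 537.9 -387.1  419.1] [ -90.1    0.  -116.3] F [ 0.9 -0.2 -0.8] gap 10.7 j [-40.  17.  63.   0. 101. -14.]
inc [0.    0.185 0.   ] [0.    0.001 0.   ] rows> 3.0
```

View pics/s34.png

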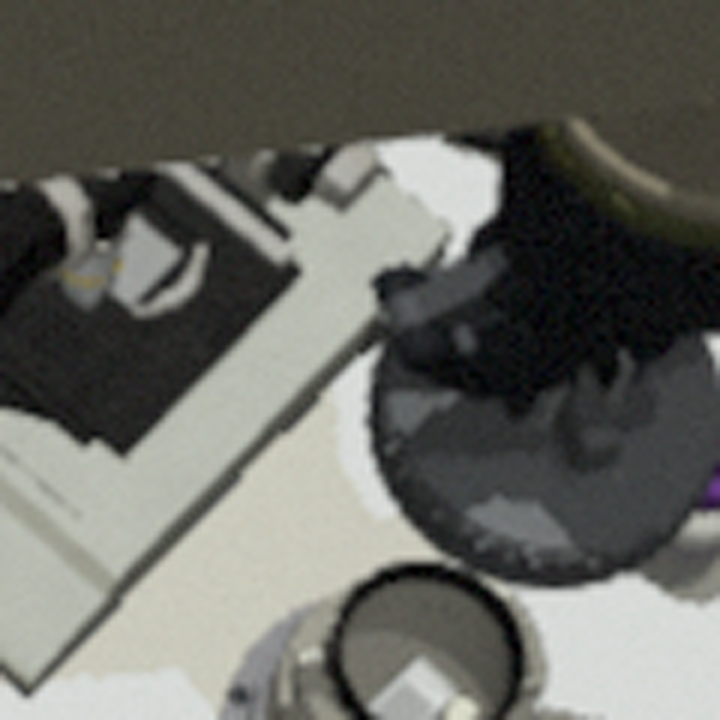

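>>> arm_command(increments=[[0,0.02,0,0,0,0],[0,0.05,0,0,0,0],[0,0.08,0,0,0,0],[0,0.11,0,0,0,0],[0,0.14,0,0,0,0],[0,0.165,0,0,0,0],[0,0.18,0,0,0,0],[0,0.187,0,0,0,0],[0,0.187,0,0,0,0],[0,0.187,0,0,0,0]])

```text
time: 89.65
tool_pos: [538.4, -387.1, 234.4]
tcp_rot: [-89.9, -0.0, -116.2]
ft_force: [0.4, 0.3, -1.0]
finger_gap: 11.0
```

Run:
```python
from h import *
go([537.9,-386.8,215],-116.3,[0, 0.187, 0, 0, 0, 0])
snap("side","s35",(340,280,460,400),6)
```

```text
t 89.65 cmd [ 537.9 -386.8  233. ] [ -90.     0.  -116.2] meas [ 538.4 -387.1  234.4] [ -89.9   -0.  -116.2] F [ 0.4  0.3 -1. ] gap 11.0 j [-40.  19.  79.   0.  82. -14.]
inc [0.    0.018 0.   ] [0.    0.001 0.   ] rows> 0.3
```

View pics/s35.png

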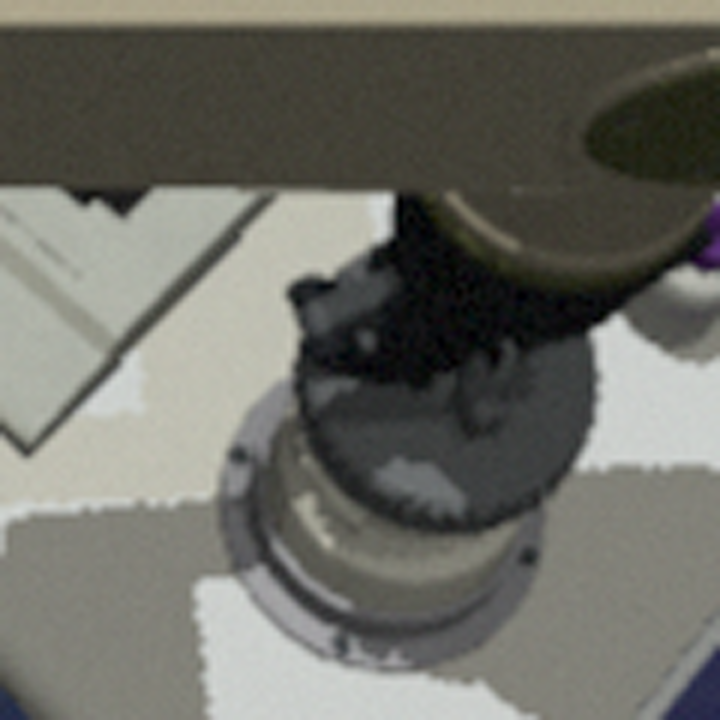

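>>> arm_command(increments=[[0,0.004,0,0,0,0],[0,0.008,0,0,0,0],[0,0.011,0,0,0,0],[0,0.014,0,0,0,0],[0,0.017,0,0,0,0],[0,0.02,0,0,0,0],[0,0.022,0,0,0,0],[0,0.023,0,0,0,0],[0,0.023,0,0,0,0],[0,0.023,0,0,0,0]])

```text
time: 90.95
tool_pos: [538.0, -386.8, 210.2]
tcp_rot: [-90.0, -0.0, -116.2]
ft_force: [-0.6, 0.7, -0.8]
finger_gap: 10.5
```

```bash
cat > st.py <<'E'
from h import *
for i in range(3):
    s=r.sense(); print(s["tool_pos"].round(1),s["tcp_rot"].round(1),s["ft_force"].round(1),s["wrist_torque"].round(2),round(s["finger_gap"],1)); r.snapshot("side")
E
python3 -c "
from h import *
go([537.9,-386.8,195],-116.3,[0,.023,0,0,0,0])"; python3 st.py
```

```text
t 90.95 cmd [ 537.9 -386.8  210. ] [ -90.     0.  -116.2] meas [ 538.  -386.8  210.2] [ -90.    -0.  -116.2] F [-0.6  0.7 -0.8] gap 10.5 j [-40.  20.  80.  -0.  79. -14.]
inc [0.    0.015 0.   ] [0.    0.001 0.   ] rows> 0.2
[ 538.  -386.8  210.2] [ -90.    -0.  -116.2] [-0.6  0.7 -0.8] [ 0.05  0.02 -0.  ] 10.5
[ 538.  -386.9  210.2] [ -90.    -0.  -116.2] [-0.5 -0.6 -1. ] [ 0.02 -0.   -0.06] 10.7
[ 538.  -386.8  210.2] [ -90.    -0.  -116.2] [-0.2 -0.6 -1.2] [-0.01 -0.01  0.02] 11.0
```

>>> arm_command(increments=[[0,0.003,0,0,0,0],[0,0.006,0,0,0,0],[0,0.009,0,0,0,0],[0,0.011,0,0,0,0],[0,0.013,0,0,0,0],[0,0.015,0,0,0,0],[0,0.015,0,0,0,0],[0,0.015,0,0,0,0],[0,0.015,0,0,0,0],[0,0.015,0,0,0,0]])

```text
time: 92.35
tool_pos: [538.0, -386.8, 195.1]
tcp_rot: [-90.0, -0.0, -116.2]
ft_force: [-0.7, 0.7, -0.8]
finger_gap: 10.6
```

```bash
python3 -c "
from h import *
go([537.9,-386.8,185],-116.3,[0,.015,0,0,0,0])"; python3 st.py
```

```text
t 92.35 cmd [ 537.9 -386.8  195. ] [ -90.     0.  -116.2] meas [ 538.  -386.8  195.1] [ -90.    -0.  -116.2] F [-0.7  0.7 -0.8] gap 10.6 j [-40.  21.  81.   0.  78. -14.]
inc [0.   0.01 0.  ] [0.    0.001 0.   ] rows> 0.2
[ 538.  -386.8  195.1] [ -90.    -0.  -116.2] [-0.7  0.7 -0.8] [-0.04  0.    0.01] 10.6
[ 538.  -386.8  195.1] [ -90.    -0.  -116.2] [-0.5 -0.3 -0.9] [-0.   -0.02 -0.01] 10.8
[ 538.  -386.8  195.1] [ -90.    -0.  -116.2] [-0.3 -0.1 -0.7] [0.02 0.02 0.05] 11.2
```

>>> arm_command(increments=[[0,0.002,0,0,0,0],[0,0.004,0,0,0,0],[0,0.006,0,0,0,0],[0,0.008,0,0,0,0],[0,0.0095,0,0,0,0],[0,0.011,0,0,0,0],[0,0.011,0,0,0,0],[0,0.011,0,0,0,0],[0,0.011,0,0,0,0],[0,0.011,0,0,0,0]])

```text
time: 93.75
tool_pos: [538.1, -386.9, 185.7]
tcp_rot: [-90.0, -0.0, -116.2]
ft_force: [-4.2, 3.1, 9.9]
finger_gap: 10.7
```

```bash
python3 -c "
from h import *
go([537.9,-386.8,185],-196.3,[0,.011,0,0,0,0])"; python3 st.py
```

```text
t 93.75 cmd [ 537.9 -386.8  184. ] [ -90.     0.  -116.2] meas [ 538.1 -386.9  185.7] [ -90.    -0.  -116.2] F [-4.2  3.1  9.9] gap 10.7 j [-40.  21.  81.  -0.  77. -14.]
inc [ 0.    -0.001  0.   ] [-0.     1.397 -0.   ] rows> 7.5
[ 538.1 -386.9  185.7] [ -90.    -0.  -116.2] [-4.2  3.1  9.9] [ 0.67  0.85 -0.  ] 10.7
[ 538.1 -386.9  185.7] [ -90.    -0.  -116.2] [-4.6  3.5 10.3] [0.65 0.79 0.03] 10.7
[ 538.1 -386.9  185.7] [ -89.9   -0.  -116.2] [-5.   4.  10.5] [0.62 0.82 0.03] 10.7
```

>>> arm_command(increments=[[0,0.001,0,0,0,0],[0,0.0012,0,0,0.1,0],[0,0.0012,0,0,0.25,0],[0,0.0012,0,0,0.41,0],[0,0.0012,0,0,0.57,0],[0,0.0012,0,0,0.73,0],[0,0.0012,0,0,0.89,0],[0,0.0012,0,0,1.05,0],[0,0.0012,0,0,1.2,0],[0,0.0012,0,0,1.32,0]])

```text
time: 95.15
tool_pos: [538.6, -387.9, 185.3]
tcp_rot: [-89.9, 0.2, 167.9]
ft_force: [-1.4, -0.3, 10.2]
finger_gap: 10.9
```

>>> arm_command(increments=[[0,0,0,0,0.05,0],[0,0,0,0,0.077,0],[0,0,0,0,0.077,0],[0,0,0,0,0.077,0],[0,0,0,0,0.077,0],[0,0,0,0,0.077,0],[0,0,0,0,0.077,0],[0,0,0,0,0.077,0],[0,0,0,0,0.077,0],[0,0,0,0,0.077,0]])

```text
time: 96.4
tool_pos: [538.7, -387.8, 185.4]
tcp_rot: [-89.9, 0.2, 163.7]
ft_force: [-2.4, 1.2, 11.5]
finger_gap: 10.3
```

```bash
python3 -c "
from h import *
did([0,.0012,0,0,1.32,0])
go([537.9,-386.8,193.5],-196.3,[0,0,0,0,.077,0])
snap('side','s36',(340,280,460,400),6)"; python3 st.py
```

```text
t 96.4 cmd [ 537.9 -386.8  182.8] [-90.    0.  163.7] meas [ 538.7 -387.8  185.4] [-89.9   0.2 163.7] F [-2.4  1.2 11.5] gap 10.3 j [-40.  21.  81.  -0.  77.  66.]
inc [-0.     -0.0107  0.    ] [ 0.  0. -0.] rows> 0.2
[ 538.6 -387.8  185.4] [-89.9   0.2 163.7] [-2.3 -0.1 10.8] [0.02 0.58 0.14] 10.5
[ 538.6 -387.8  185.4] [-89.9   0.2 163.7] [-2.3  0.4 11.2] [0.06 0.47 0.13] 10.8
[ 538.6 -387.8  185.3] [-89.9   0.2 163.7] [-1.9  0.8 10.6] [0.06 0.48 0.12] 10.9
```

View pics/s36.png

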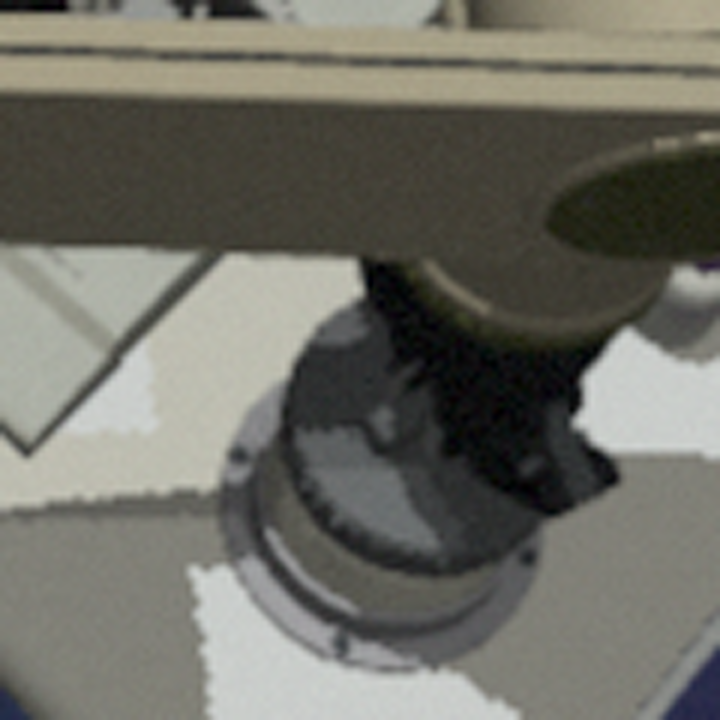

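>>> arm_command(increments=[[0,-0.002,0,0,0,0],[0,-0.004,0,0,0,0],[0,-0.006,0,0,0,0],[0,-0.008,0,0,0,0],[0,-0.0095,0,0,0,0],[0,-0.0105,0,0,0,0],[0,-0.0115,0,0,0,0],[0,-0.0125,0,0,0,0],[0,-0.0125,0,0,0,0],[0,-0.0125,0,0,0,0]])

```text
time: 97.85
tool_pos: [537.4, -386.2, 193.8]
tcp_rot: [-90.1, -0.1, 163.7]
ft_force: [0.9, 0.3, -8.6]
finger_gap: 11.0
```

```bash
python3 -c "
from h import *
go([537.9,-386.8,193.5],-196.3,[0,-.0125,0,0,0,0])
snap('side','s37',(340,280,460,400),6)"; python3 st.py
```

```text
t 97.85 cmd [ 537.9 -386.8  195.3] [-90.    0.  163.7] meas [ 537.4 -386.2  193.8] [-9.010e+01 -1.000e-01  1.637e+02] F [ 0.9  0.3 -8.6] gap 11.0 j [-40.  21.  81.   0.  78.  66.]
inc [-0.      0.0018  0.    ] [ 0.  0. -0.] rows> 0.0
[ 537.4 -386.2  193.9] [-9.010e+01 -1.000e-01  1.637e+02] [ 0.  -0.6 -9.6] [-0.03 -0.25  0.01] 10.7
[ 537.4 -386.2  193.9] [-9.010e+01 -1.000e-01  1.637e+02] [  1.2  -0.2 -10.9] [-0.04 -0.33  0.01] 10.8
[ 537.4 -386.2  193.9] [-9.010e+01 -1.000e-01  1.637e+02] [  0.2   0.2 -13. ] [ 0.03 -0.26  0.02] 10.6
```

>>> arm_command(increments=[[0,0.001,0,0,0,0],[0,0.002,0,0,0,0],[0,0.002,0,0,0,0],[0,0.002,0,0,0,0],[0,0.002,0,0,0,0],[0,0.002,0,0,0,0],[0,0.002,0,0,0,0],[0,0.002,0,0,0,0],[0,0.002,0,0,0,0],[0,0.002,0,0,0,0]])

```text
time: 99.3
tool_pos: [538.1, -387.0, 193.7]
tcp_rot: [-90.0, 0.0, 163.7]
ft_force: [0.6, -0.2, -2.1]
finger_gap: 10.6
```

>>> arm_command(increments=[[0,0,0,0,0,0],[0,0,0,0,0,0],[0,0,0,0,0,0],[0,0,0,0,0,0],[0,-0.005,0,0,0,0],[0,-0.02,0,0,0,0],[0,-0.05,0,0,0,0],[0,-0.09,0,0,0,0],[0,-0.13,0,0,0,0],[0,-0.17,0,0,0,0]], jaw=0.3)

```text
time: 100.55
tool_pos: [537.9, -386.7, 366.2]
tcp_rot: [-90.0, 0.1, 163.7]
ft_force: [-0.0, 0.3, -0.3]
finger_gap: 29.9
```

```bash
python3 -c "
from h import *
did([0,.002,0,0,0,0])
go([500,-60,400],-196.3,[0,-.17,0,0,0,0])"
```

```text
t 100.55 cmd [ 537.9 -386.8  363.3] [-90.    0.  163.7] meas [ 537.9 -386.7  366.2] [-9.000e+01  1.000e-01  1.637e+02] F [-0.   0.3 -0.3] gap 29.9 j [-40.  16.  69.   0.  95.  66.]
inc [ 0.128  -0.0367 -0.303 ] [ 0.  0. -0.] rows> 5.3
```

>>> arm_command(increments=[[0.005,-0.02,-0.012,0,0,0],[0.017,-0.037,-0.04,0,0,0],[0.034,-0.037,-0.08,0,0,0],[0.053,-0.037,-0.125,0,0,0],[0.072,-0.037,-0.17,0,0,0],[0.091,-0.037,-0.215,0,0,0],[0.11,-0.037,-0.26,0,0,0],[0.123,-0.037,-0.29,0,0,0],[0.128,-0.037,-0.303,0,0,0],[0.128,-0.037,-0.303,0,0,0]])

```text
time: 101.8
tool_pos: [499.8, -59.4, 400.2]
tcp_rot: [-90.0, 0.0, 163.8]
ft_force: [0.1, 0.3, -0.7]
finger_gap: 30.0
```

Run:
```python
from h import *
snap("side","s40"); snap("top","t40",(180,200,480,320),2.6); snap("side","s41",(375,315,445,375),11);snap("top","t41",(405,230,460,285),14)
for c in("side","top"):
  for t,z in (("tray_far_lip",17),("cap_grip",131),("sample_cup",0),("timer",0),("marker",0),("alcohol_bottle",0),("stain_bottle",0)):
    for d in r.spot_point(c,t)[:1]: print(c,t,round(d["conf"],2),at(c,d["position"],z).round(0))
```

```text
side tray_far_lip 0.83 [492. 105.  17.]
side cap_grip 0.68 [ 540. -391.  131.]
side sample_cup 0.65 [618.  66.   0.]
side timer 0.83 [616. -51.   0.]
side marker 0.71 [ 424. -204.    0.]
side alcohol_bottle 0.56 [ 681. -353.    0.]
side stain_bottle 0.87 [ 675. -411.    0.]
top tray_far_lip 0.75 [489. 100.  17.]
top cap_grip 0.72 [ 535. -386.  131.]
top sample_cup 0.62 [611.  73.   0.]
top timer 0.44 [ 668. -400.    0.]
top marker 0.66 [ 673. -404.    0.]
top alcohol_bottle 0.88 [ 673. -351.    0.]
top stain_bottle 0.64 [ 671. -404.    0.]
```

View pics/s40.png

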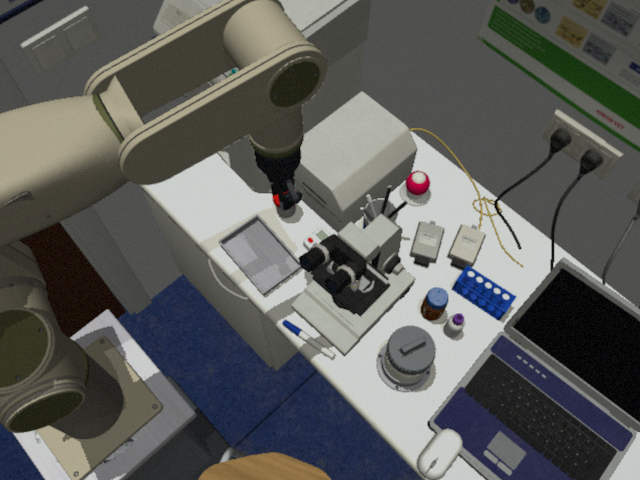

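View pics/t40.png

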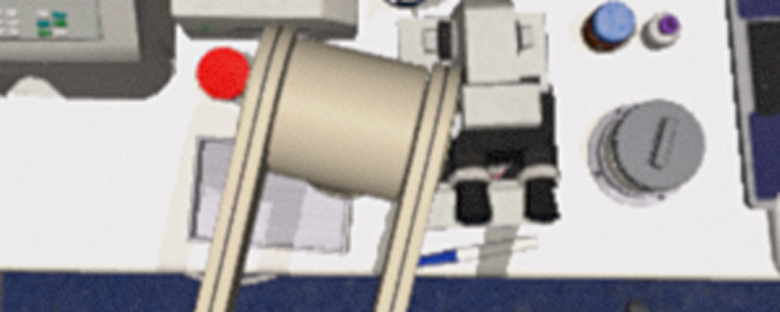

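View pics/t41.png

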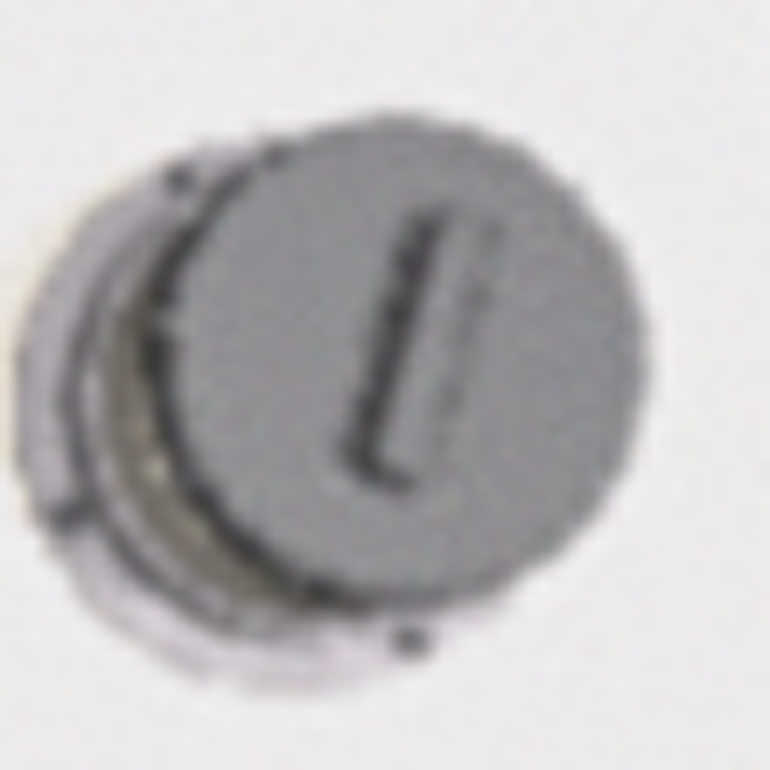

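View pics/s41.png

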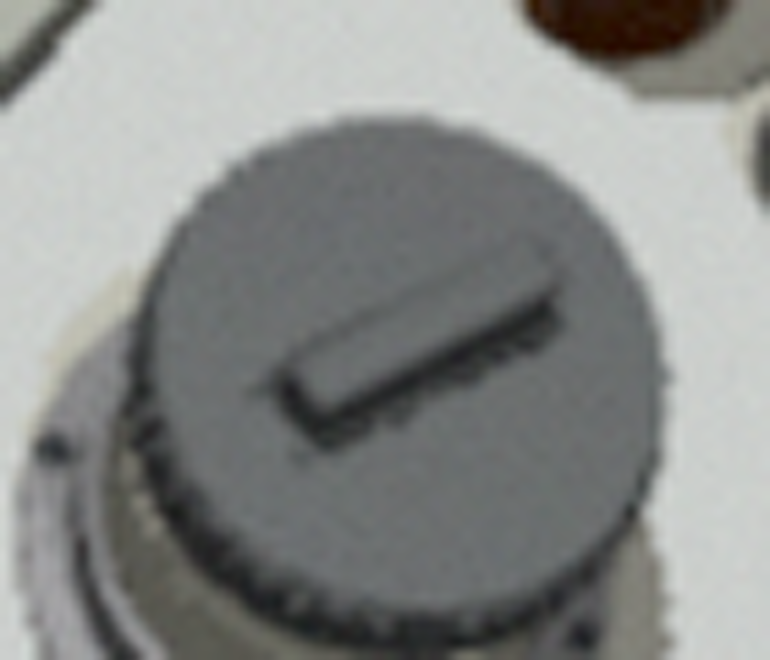

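```bash
python3 -c "
from bench import r
print(r.hand_in())"
```

```text
the job is handed in; nothing more can be done
None
```

The job is handed in at about 102 s of the 210 s. I saw no sign of a failed step, but the hand-in gives no verdict.

**What I did**
- I gripped the tray by its far lip and dragged it to the right. Its far lip is now at y ≈ 0.100–0.105 m by both cameras, against the 0.125 m limit.
- I pressed and turned the cap open by about 80°, and set it down on the bench to the left of the tray.
- All 4 cassettes went into the jar. I saw each one in the jar after its drop, and the tray was empty.
- I put the cap back, pressed it and turned it clockwise about 80° to its first direction.

**Last checks**
- **Cap lock:** an upward pull of about 13 N did not lift the cap. Its final pictures match the starting ones in place and bar direction.
- **Other things on the bench:** none visibly moved. The side camera places them within about 11 mm of the start; the largest difference, 11 mm, is for the sample cup, which the arm partly hid. The top camera's last readings for the timer and marker were false finds (it put them at the stain bottle), so I relied on the side camera for those two.
- **Arm:** clear of everything at hand-in.

**What went wrong or disagreed**
- The cap hung tilted about 10° in the gripper after the first lift, so it met the bench early with about 65 N on the wrist, under the 120 N limit. I backed off and let go, and it settled flat. I then centred it with a lengthwise grip before picking it up again level.
- The wrist force suggested 6.8–7.5 mm of press and the arm position 7–8 mm. Both are above the 5 mm the judging step needs.

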